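# Post a tube offcut under the self-closing flap of the offcut box

### The arm

A 6-joint arm with a two-finger parallel gripper is mounted at the origin on the work surface. World frame = base frame: x ahead of the robot, y to its left, z up, the work surface at z = 0. Lengths are in m, angles in rad, forces in N, time in s.
With the tool pointing down it reaches from about 0.4 to 0.825 m from the base axis. Payload 7 kg.
Tool frame: the origin (TCP) lies midway between the tips of the shut fingers; the grasp point (between the pads) lies 19 mm behind it; z points along the fingers, y is the direction in which the jaws open and shut (so a half turn about z gives the same grasp; the last joint's range is limited). The gripper opens to 88 mm and grips with 3 to 60 N. Pads are 19 mm wide; open, the fingers measure 130 mm over their backs; the gripper's body (78 mm by 193 mm) begins 47 mm behind the grasp point.
Start: joints at [1.502, 0.359, 0.012, 0, -1.224, -0.288], TCP at [0.236, 0.632, 0.227] pointing down, gripper open.
Joint ranges: [-3.07, 3.07], [-1.43, 2.12], [-1.02, 1.25], [-3.03, 1.67], [-3.05, -0], [-3.03, 3.03]. Speed limits (rad/s): [2.39, 2.39, 3.01, 3.14, 3.14, 3.14].

### API

Orientations are given as a 3x3 rotation matrix whose columns are the frame's x, y, z axes.
In Python, from workcell import telemetry, capture, camera_params, env gives the robot as it stands.
- The arm moves only by the tool move_arm, never from a script. Its argument "commands" is a list of rows, each an object of numbers: "tx", "ty", "tz": the shift along the tool's x, y, z normalised to -1 to 1, where 1 is 40 mm; "rx", "ry", "rz": the turn, a rotation vector about the tool's x, y, z normalised to -1 to 1, where 1 is pi rad; "jaw": the gripper command: -1 is shut, 1 is fully open, values between are in proportion. A call has 1 to 8 rows; each row shifts and turns the commanded pose from where the row before left it, along the tool's axes as they then stand; what a row does not reach is not made up. A row lasts 1/8 s, in which the tool goes at most 62.5 mm and 10.7 degrees, less where a joint would pass 70% of its speed; a pose out of reach is approached as far as the arm can. A call with a number of a shift or a turn outside -1 to 1 is refused whole. A call with a gripper value outside its range is refused whole. The fingers move at their own pace and stop on an object; "newtons" is the grip in N (left out, the last holds). Time passes only in rows, so rows that do not move let the fingers close. It gives the time, the measured TCP pose, the force and the opening at its end, in the units of the state.
- telemetry.observe(): the state, without advancing time (a new reading comes with each control period).
- capture(name): name is "scene" or "top"; returns the picture (480x640x3 uint8, red, green, blue); there is no depth.
- camera_params(name): a dict with "fx", "fy", "cx", "cy" (pixels), "k1" (the pictures are not rectified: a ray, as slopes to the right and down, at radius r is drawn at 1 + k1 r^2 times it, then the intrinsics apply), "world_from_camera" (4x4, takes a point from camera to world coordinates). Camera axes: x right, y down, z forward; pixel columns grow to the right and rows downward; lengths in m; the calibration is good to about 2 mm. A picture is of the moment at which its call begins. camera_params takes no time and is no camera call.
- env.close_job(): hands the job in, once; it reports no verdict.
The state is a dict: "time_s": time; "q": joint angles; "dq": joint speeds; "effort": joint torques, N m; "tool_pos": TCP position; "orientation": TCP orientation; "ft_force": force on the tool from outside, world axes, zero at the start; "torque": the same for the moment, N m; "finger_gap": opening from 0.0 (shut) to 1.0 (fully open).
Only numpy, scipy, OpenCV 4.12 (cv2) and the standard library are available. Lean on these libraries where they do the work, as an engineer would, in place of code of your own. Each camera call takes 0.05 s, during which the arm holds its last target.

### The job

Clear the square-tube offcut off the feed shelf of the red offcut box: hold the box's spring-closed flap up with one fingertip and, while it is held, push the offcut along the shelf under it with the other fingertip until it tips over the edge and drops into the box, then take the hand away and let the flap close. Its cut ends are sharp, so only push it, never pick it up or lift it, and do not let the flap bear on it; leave the brass union standing on the shelf and everything else on the bench where it is.

Things in the scene. Friction and masses are not known exactly. Their poses are not given: they have to be found in the camera images.
- box: Red sheet-steel offcut box fixed to the bench, 220 mm wide (y), 148 mm high plus a wire handle 26 mm high on its roof. Origin on the bench, mid-width, below the fold where the shelf ends and the drop begins. x points level into the box (the push direction), y left, z up. Side cheeks flank the flap; the flat roof starts 58 mm behind the fold. A 50 degree ramp leads from the fold down into the bin.
- shelf (a point): Middle of the feed shelf's front edge, on its top, 90 mm above the bench. The flat shelf runs from here 64 mm in along box x to the fold (box x = -2 mm); rims 3 mm thick and 8 mm high close its two sides (box y = +-107 mm). Its front edge is 18 mm deep, with open space in front of and below it. A part whose centre of mass passes the fold tips into the bin by itself.
- flap: Aluminium flap, 206 mm wide, 3 mm thick, yellow rolled lip on its lower edge. Origin mid-width on the hinge axis (along box y, at box x = 52 mm, 140 mm above the bench). Closed, its axes match the box's; it opens upward, turning about +y by up to 2.0 rad (the angle of its z from vertical). The spring closes it with 2 to 4 N at the lip. Pushing a part against it cannot open it.
- lip (a point): Middle of the yellow rolled lip (a 9 mm thick bar along the flap's whole lower edge), on its centre line, 61 mm from the hinge; closed, (x, z) = (-55, -26) mm from the hinge, its underside 20 mm above the shelf, so a tilted fingertip fits under it from in front. Opened 0.5 rad, its underside is 49 mm above the shelf.
- offcut: The offcut: square steel tube, blue, bright cut ends, 40 x 40 mm section, 4 mm wall, 55 mm long along its y, about 0.22 kg, lying on the shelf, open ends to the sides, turned a few degrees at most. Origin at the centre of its underside, about 40 mm in front of the fold, and 50 mm left or right of the shelf's middle, which is free; the union is at the other end.
- union: Brass pipe union standing upright on the feed shelf at the other end from the offcut: 40 mm diameter, 42 mm tall, 0.19 kg. To be left standing. Origin at the centre of its underside.
- flange: Bystander: steel pipe flange lying on the bench, 110 mm diameter, 34 mm high. Origin at the centre of its underside.
- nipple: Bystander: dark pipe nipple standing on end, 60 mm diameter, 70 mm tall. Origin at the centre of its underside.
- hammer: Bystander: hammer lying on the bench in front of the box to the right, 260 mm long along its x, origin under its middle.
- brush: Bystander: brush lying on the bench in front of the box to the left, 220 mm long along its x, origin under its middle.
- magnet: Bystander: red welding magnet standing on edge, 75 x 20 x 75 mm. Origin at the centre of its underside.
- jar: Bystander: clear jar with a blue cap, 60 mm diameter, 75 mm tall. Origin at the centre of its underside.

How it is judged:
By the outcome, as a careful person would: the job done as asked, in the order asked, and still so for the second after the job is handed in, with the robot touching nothing.
It also fails if it takes over 45 s, if anything falls off the work surface, if the arm or the gripper's body presses on something with over 40 N, if the wrist force passes 120 N, or if a joint passes its speed limit or range.

## Working session

There is one attempt and no reset: what is moved stays moved. The work goes in short steps, Python scripts to look and compute and a tool call to move; the robot and the scene stay as the last step left them, time stands still between calls to the robot, and variables do not carry over. Pictures are saved under pics/ and viewed, and the job is handed in when it is done.

Besides the shell and the picture viewer there is one more tool, called in YAML: its name, and indented under it one key for each argument. move_arm: Moves the arm, as the interface text tells. Its arguments: {"type":"object","properties":{"commands":{"type":"array"},"newtons":{"type":"number"}},"required":["commands"]}

```bash
ls; mkdir -p pics; python3 - <<'E'
from workcell import telemetry, capture, camera_params, env
import cv2
for n in ("scene","top"):
    im=capture(n); cv2.imwrite(f"pics/{n}0.png",im[:,:,::-1]); p=camera_params(n); print(n,p)
s=telemetry.observe(); print(s)
E
```

```text
pics
scene {'fx': 519.9064207156297, 'fy': 519.9064207156297, 'cx': 322.29127352689693, 'cy': 233.8673501447404, 'k1': 0.029513232488092855, 'world_from_camera': array([[ 7.42035501e-01,  3.57518827e-01, -5.67065784e-01,
         1.19066047e+00],
       [ 6.70359601e-01, -3.94293719e-01,  6.28609950e-01,
        -7.18798311e-01],
       [ 1.14941492e-03, -8.46588892e-01, -5.32246115e-01,
         7.30319794e-01],
       [ 0.00000000e+00,  0.00000000e+00,  0.00000000e+00,
         1.00000000e+00]])}
top {'fx': 461.07509885849163, 'fy': 461.07509885849163, 'cx': 317.1244442285126, 'cy': 251.8406210684822, 'k1': -0.028372328533167023, 'world_from_camera': array([[-0.03012811, -0.98468278,  0.1717327 ,  0.32257725],
       [-0.99945082,  0.02730573, -0.01877383,  0.02127886],
       [ 0.01379698, -0.17220401, -0.98496468,  1.25279747],
       [ 0.        ,  0.        ,  0.        ,  1.        ]])}
{'time_s': 0.1, 'q': array([ 1.50207327e+00,  3.59363075e-01,  1.11658172e-02, -2.63060625e-04,
       -1.22412108e+00, -2.88114134e-01]), 'dq': array([-3.76365993e-05, -2.88414288e-03,  2.33317681e-03, -6.15806742e-05,
        1.64256368e-03,  7.86419651e-04]), 'effort': array([-2.19375055e-03, -5.84167099e+01,  2.93748683e+01,  7.01566860e+00,
        1.01476297e-02, -5.26767349e-05]), 'tool_pos': array([0.23566601, 0.63206504, 0.22570034]), 'orientation': array([[ 9.36975061e-01, -3.49396066e-01, -3.51340532e-04],
       [-3.49396188e-01, -9.36973879e-01, -1.50141595e-03],
       [ 1.95391923e-04,  1.52954634e-03, -9.99998811e-01]]), 'ft_force': array([-0.398942  ,  0.39196932,  0.48344882]), 'torque': array([0.01402194, 0.00052925, 0.00668632]), 'finger_gap': 1.0007387452679035}
```

View pics/scene0.png

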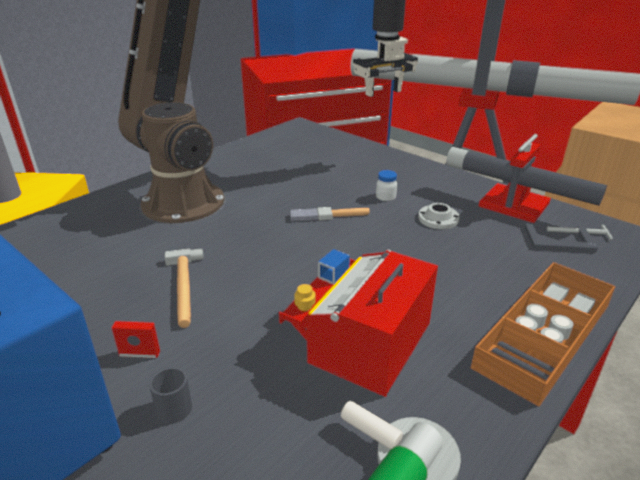

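View pics/top0.png

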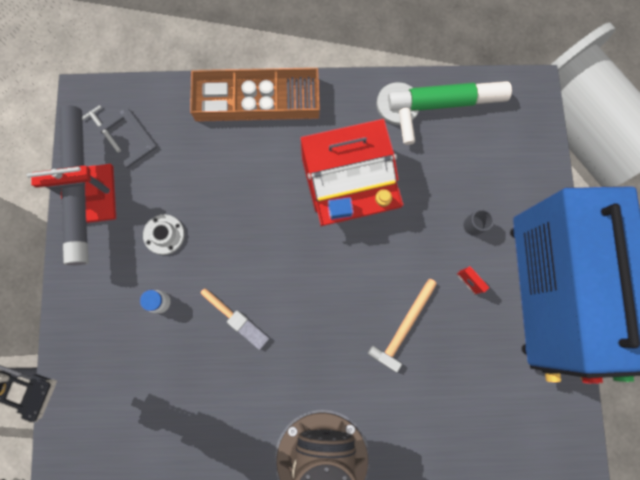

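The top view shows the box around (352,172), with the blue offcut on the left of the shelf at (341,208), the union on the right at (384,198) and the yellow lip between them and the flap. I'll zoom in on the box for measuring.

```bash
python3 - <<'E'
import cv2
a=cv2.imread("pics/top0.png")[110:240,285:425]; cv2.imwrite("pics/topc.png",cv2.resize(a,None,fx=4.5,fy=4.5,interpolation=cv2.INTER_CUBIC))
a=cv2.imread("pics/scene0.png")[240:400,270:450]; cv2.imwrite("pics/scenec.png",cv2.resize(a,None,fx=3.6,fy=3.6,interpolation=cv2.INTER_CUBIC))
E
```

```text
(no output)
```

View pics/topc.png

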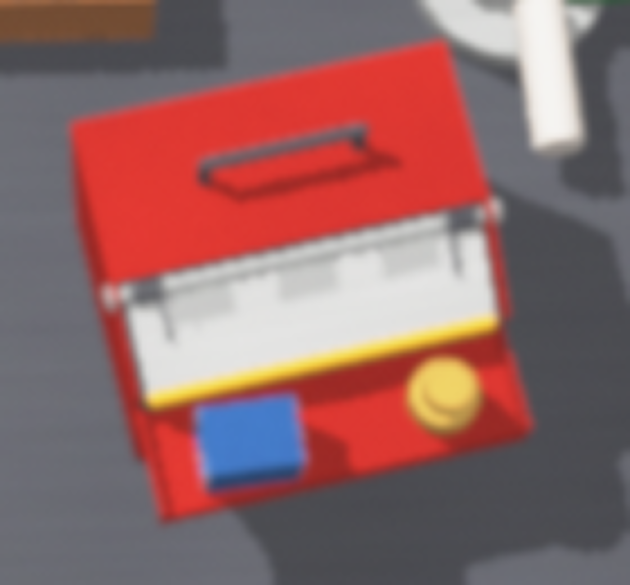

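View pics/scenec.png

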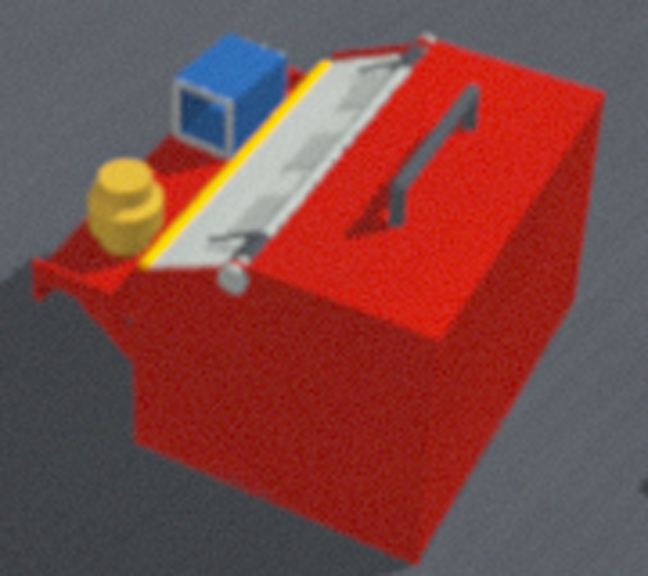

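```bash
cat > h.py <<'E'
import numpy as np, cv2
from workcell import telemetry, capture, camera_params, env
def ray(n,uv):
    p=camera_params(n); K=np.array([[p['fx'],0,p['cx']],[0,p['fy'],p['cy']],[0,0,1.]])
    d=cv2.undistortPoints(np.array(uv,float).reshape(-1,1,2),K,np.array([p['k1'],0,0,0])).reshape(-1,2)
    T=p['world_from_camera']; D=np.c_[d,np.ones(len(d))]@T[:3,:3].T
    return T[:3,3],D
def onplane(n,uv,z):
    o,D=ray(n,uv); return o+D*((z-o[2])/D[:,2])[:,None]
def project(n,P):
    p=camera_params(n); T=np.linalg.inv(p['world_from_camera']); c=np.atleast_2d(P)@T[:3,:3].T+T[:3,3]
    s=c[:,:2]/c[:,2:]; s=s*(1+p['k1']*(s**2).sum(1))[:,None]
    return s*[p['fx'],p['fy']]+[p['cx'],p['cy']]
E
python3 - <<'E'
from h import *
for n,roi in(("top",(110,240,285,425)),("scene",(240,400,270,450))):
    im=cv2.imread(f"pics/{n}0.png");hsv=cv2.cvtColor(im,cv2.COLOR_BGR2HSV)
    y=cv2.inRange(hsv,(20,120,90),(34,255,255)); b=cv2.inRange(hsv,(100,120,60),(125,255,255)); 
    M=np.zeros_like(y);M[roi[0]:roi[1],roi[2]:roi[3]]=255
    for nm,m in(("y",y),("b",b)):
        c,_=cv2.findContours(m&M,cv2.RETR_EXTERNAL,cv2.CHAIN_APPROX_NONE)
        for k in c:
            if cv2.contourArea(k)<15: continue
            r=cv2.minAreaRect(k); print(n,nm,cv2.contourArea(k),np.round(cv2.boxPoints(r),1).tolist())
            if nm=="y":print(np.round(onplane(n,[r[0]],.114),4))
# manual points
px=lambda u,v:(285+u/4.5,110+v/4.5); ps=lambda u,v:(270+u/3.6,240+v/3.6)
print("top lip",onplane("top",[px(148,402),px(497,325)],.114+.003))
print("top shelf front",onplane("top",[px(163,520),px(533,432)],.098))
print("top roof front",onplane("top",[px(105,283),px(488,200)],.148))
print("top roof back",onplane("top",[px(73,125),px(448,40)],.148))
print("scene lip",onplane("scene",[ps(328,63),ps(147,266)],.114+.003))
print("scene roof",onplane("scene",[ps(440,338),ps(602,94),ps(430,40)],.148))
print("scene shelf front R",onplane("scene",[ps(35,262)],.098))
E
```

```text
top y 125.0 [[377.0, 191.0], [389.0, 191.0], [389.0, 204.0], [377.0, 204.0]]
[[ 0.658  -0.1738  0.114 ]]
top y 100.5 [[317.70001220703125, 197.6999969482422], [393.79998779296875, 180.10000610351562], [394.29998779296875, 182.3000030517578], [318.20001220703125, 199.89999389648438]]
[[ 0.6798 -0.1053  0.114 ]]
top b 300.0 [[328.8999938964844, 201.0], [349.20001220703125, 198.10000610351562], [351.5, 214.5], [331.20001220703125, 217.39999389648438]]
scene y 364.0 [[295.0, 284.0], [314.0, 284.0], [314.0, 309.0], [295.0, 309.0]]
[[ 0.6568 -0.1764  0.114 ]]
scene y 159.5 [[308.29998779296875, 312.3999938964844], [359.20001220703125, 255.39999389648438], [361.5, 257.5], [310.6000061035156, 314.3999938964844]]
[[ 0.6759 -0.1116  0.114 ]]
scene b 99.5 [[321.0, 266.0], [331.0, 266.0], [331.0, 280.0], [321.0, 280.0]]
scene b 418.5 [[318.79998779296875, 260.5], [338.79998779296875, 243.8000030517578], [355.1000061035156, 263.29998779296875], [335.0, 280.0]]
top lip [[ 0.65656595 -0.00642084  0.117     ]
 [ 0.69719365 -0.20778955  0.117     ]]
top shelf front [[ 0.59214796 -0.0133216   0.098     ]
 [ 0.63855395 -0.22857902  0.098     ]]
top roof front [[ 0.71684036  0.01621415  0.148     ]
 [ 0.76061338 -0.20094626  0.148     ]]
top roof back [[ 0.81101529  0.03181511  0.148     ]
 [ 0.85784338 -0.18387277  0.148     ]]
scene lip [[ 0.65817529 -0.00863891  0.117     ]
 [ 0.70145466 -0.20664851  0.117     ]]
scene roof [[ 0.85641537 -0.17989829  0.148     ]
 [ 0.81088065  0.03065999  0.148     ]
 [ 0.71306738  0.01105354  0.148     ]]
scene shelf front R [[ 0.64176187 -0.22691464  0.098     ]]
```

```bash
python3 - <<'E'
from h import *
a=cv2.imread("pics/scene0.png")[0:110,335:445]; cv2.imwrite("pics/gr.png",cv2.resize(a,None,fx=5,fy=5,interpolation=cv2.INTER_CUBIC))
px=lambda u,v:(285+u/4.5,110+v/4.5); ps=lambda u,v:(270+u/3.6,240+v/3.6)
th=np.radians(12.0);o=np.array([.681,-.1065]);R=np.array([[np.cos(th),-np.sin(th)],[np.sin(th),np.cos(th)]])
bx=lambda P:np.round(1000*(P[:,:2]-o)@R,1)
print("off top",bx(onplane("top",[px(195,408),px(297,394),px(304,463),px(206,477)],.13)))
print("off scene",bx(onplane("scene",[ps(174,78),ps(230,100),ps(287,52),ps(230,33)],.13)))
print("union top",bx(onplane("top",[(383+.5,194)],.132)), bx(onplane("scene",[ps(126,172)],.132)))
print("union base scene",bx(onplane("scene",[ps(125,252-18)],.09)))
B=lambda x,y,z:np.r_[o+R@[x/1000,y/1000],z/1000]
for n in("top","scene"):
    print(n,"shelf,front",np.round(project(n,[B(-66,110,90),B(-66,-110,90),B(58,110,148),B(58,-110,148),B(-3,103,118),B(-3,-103,118)]),1).tolist())
E
```

```text
off top [[-16.3  79.3]
 [-21.8  21.5]
 [-61.4  27.7]
 [-56.4  82.9]]
off scene [[-61.5  27.3]
 [-24.5  24.7]
 [-19.   81.5]
 [-56.3  82.2]]
union top [[-32.4 -60.6]] [[-38.9 -59.9]]
union base scene [[-40.4 -59.7]]
top shelf,front [[320.9, 225.7], [402.5, 206.6], [309.6, 173.6], [393.9, 154.4], [317.9, 199.2], [395.5, 181.2]]
scene shelf,front [[336.0, 257.1], [278.6, 315.7], [390.8, 251.0], [338.1, 314.1], [361.2, 256.4], [309.5, 313.3]]
```

View pics/gr.png

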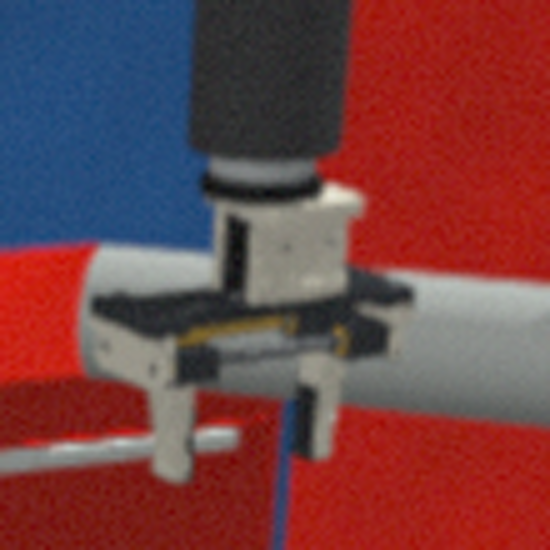

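The offcut centre is at box (-40, +53) mm, turned about -5°. The union is at (-38, -60), so the middle is free from about y = -38 to +24. Next I need a row planner, then I'll swing the arm round in front of the box.

```bash
cat >> h.py <<'E'
from scipy.spatial.transform import Rotation as Ro, Slerp
import json
TH=np.radians(12.0);O=np.array([.681,-.1065,0]);RB=Ro.from_euler('z',TH).as_matrix()
def B(p): return O+RB@(np.array(p,float)/1000)      # box mm -> world
def toB(P): return (np.array(P)-O)@RB*1000
def rows(p0,R0,p1,R1,n,jaw=None):
    sl=Slerp([0,1],Ro.from_matrix([R0,R1])); p=p0.copy();R=R0.copy();out=[]
    for i in range(1,n+1):
        f=i/n; pt=p0+f*(p1-p0); Rt=sl(f).as_matrix()
        t=np.round(R.T@(pt-p)/.04,2); r=np.round(Ro.from_matrix(R.T@Rt).as_rotvec()/np.pi,3)
        if np.abs(t).max()>1 or np.linalg.norm(t)*40>62.5 or np.linalg.norm(r)*180>10.7: print("!! too big",t,r)
        row={}
        for k,v in zip("tx ty tz rx ry rz".split(),[*t,*r]):
            if v!=0: row[k]=float(v)
        if jaw is not None: row["jaw"]=jaw
        p=p+R@(t*.04); R=R@Ro.from_rotvec(r*np.pi).as_matrix(); out.append(row)
    return out,p,R
def cur():
    s=telemetry.observe(); return s,np.array(s['tool_pos']),np.array(s['orientation'])
def show(rs):
    for i in range(0,len(rs),8): print(json.dumps(rs[i:i+8]))
def Rtool(z,y): # y made perpendicular
    z=z/np.linalg.norm(z); y=y-z*(y@z); y/=np.linalg.norm(y); return np.c_[np.cross(y,z),y,z]
E
python3 - <<'E'
from h import *
s,p,R=cur()
a=np.radians(165.4)
R1=Rtool(np.array([0,0,-1.]),np.array([np.cos(a),np.sin(a),0]))
r,pe,Re=rows(p,R,np.array([.47,-.12,.33]),R1,16); show(r); print(pe)
E
```

```text
!! too big [ 1.06  0.64 -0.16] [ 0.    -0.     0.029]
!! too big [ 1.1   0.54 -0.16] [ 0.    -0.     0.029]
!! too big [ 1.15  0.44 -0.16] [ 0.   -0.    0.03]
!! too big [ 1.19  0.32 -0.16] [ 0.    -0.     0.029]
!! too big [ 1.21  0.22 -0.16] [ 0.    -0.     0.029]
!! too big [ 1.23  0.1  -0.16] [ 0.    -0.     0.029]
!! too big [ 1.23 -0.   -0.16] [ 0.    -0.     0.029]
!! too big [ 1.23 -0.12 -0.17] [ 0.   -0.    0.03]
!! too big [ 1.2  -0.23 -0.16] [ 0.    -0.     0.029]
!! too big [ 1.19 -0.35 -0.16] [ 0.    -0.     0.029]
!! too big [ 1.14 -0.45 -0.16] [ 0.    -0.     0.029]
!! too big [ 1.1  -0.55 -0.16] [ 0.    -0.     0.029]
[{"tx": 0.75, "ty": 0.97, "tz": -0.16, "rz": 0.029}, {"tx": 0.84, "ty": 0.9, "tz": -0.16, "rz": 0.029}, {"tx": 0.92, "ty": 0.82, "tz": -0.16, "rz": 0.03}, {"tx": 0.99, "ty": 0.73, "tz": -0.17, "rz": 0.029}, {"tx": 1.06, "ty": 0.64, "tz": -0.16, "rz": 0.029}, {"tx": 1.1, "ty": 0.54, "tz": -0.16, "rz": 0.029}, {"tx": 1.15, "ty": 0.44, "tz": -0.16, "rz": 0.03}, {"tx": 1.19, "ty": 0.32, "tz": -0.16, "rz": 0.029}]
[{"tx": 1.21, "ty": 0.22, "tz": -0.16, "rz": 0.029}, {"tx": 1.23, "ty": 0.1, "tz": -0.16, "rz": 0.029}, {"tx": 1.23, "tz": -0.16, "rz": 0.029}, {"tx": 1.23, "ty": -0.12, "tz": -0.17, "rz": 0.03}, {"tx": 1.2, "ty": -0.23, "tz": -0.16, "rz": 0.029}, {"tx": 1.19, "ty": -0.35, "tz": -0.16, "rz": 0.029}, {"tx": 1.14, "ty": -0.45, "tz": -0.16, "rz": 0.029}, {"tx": 1.1, "ty": -0.55, "tz": -0.16, "rz": 0.029}]
[ 0.47016734 -0.11984602  0.329947  ]
```

```bash
python3 - <<'E'
from h import *
s,p,R=cur()
a=np.radians(165.4)
R1=Rtool(np.array([0,0,-1.]),np.array([np.cos(a),np.sin(a),0]))
r,pe,Re=rows(p,R,np.array([.45,-.12,.33]),R1,22); show(r); print(pe)
E
```

```text
[{"tx": 0.53, "ty": 0.72, "tz": -0.12, "rz": 0.021}, {"tx": 0.57, "ty": 0.68, "tz": -0.11, "rz": 0.021}, {"tx": 0.62, "ty": 0.64, "tz": -0.12, "rz": 0.022}, {"tx": 0.65, "ty": 0.59, "tz": -0.12, "rz": 0.021}, {"tx": 0.7, "ty": 0.55, "tz": -0.12, "rz": 0.021}, {"tx": 0.73, "ty": 0.51, "tz": -0.11, "rz": 0.021}, {"tx": 0.77, "ty": 0.45, "tz": -0.12, "rz": 0.022}, {"tx": 0.79, "ty": 0.4, "tz": -0.12, "rz": 0.021}]
[{"tx": 0.82, "ty": 0.35, "tz": -0.12, "rz": 0.021}, {"tx": 0.84, "ty": 0.3, "tz": -0.11, "rz": 0.021}, {"tx": 0.85, "ty": 0.23, "tz": -0.12, "rz": 0.022}, {"tx": 0.88, "ty": 0.18, "tz": -0.12, "rz": 0.021}, {"tx": 0.88, "ty": 0.12, "tz": -0.12, "rz": 0.021}, {"tx": 0.88, "ty": 0.06, "tz": -0.11, "rz": 0.021}, {"tx": 0.89, "tz": -0.12, "rz": 0.022}, {"tx": 0.89, "ty": -0.05, "tz": -0.12, "rz": 0.021}]
[{"tx": 0.88, "ty": -0.12, "tz": -0.11, "rz": 0.021}, {"tx": 0.87, "ty": -0.18, "tz": -0.12, "rz": 0.021}, {"tx": 0.86, "ty": -0.23, "tz": -0.12, "rz": 0.022}, {"tx": 0.84, "ty": -0.29, "tz": -0.12, "rz": 0.021}, {"tx": 0.82, "ty": -0.34, "tz": -0.11, "rz": 0.021}, {"tx": 0.79, "ty": -0.4, "tz": -0.12, "rz": 0.021}]
[ 0.44998866 -0.1198744   0.32995413]
```

move_arm:
  commands:
    - {"tx": 0.53, "ty": 0.72, "tz": -0.12, "rz": 0.021, "jaw": 1}
    - {"tx": 0.57, "ty": 0.68, "tz": -0.11, "rz": 0.021, "jaw": 1}
    - {"tx": 0.62, "ty": 0.64, "tz": -0.12, "rz": 0.022, "jaw": 1}
    - {"tx": 0.65, "ty": 0.59, "tz": -0.12, "rz": 0.021, "jaw": 1}
    - {"tx": 0.7, "ty": 0.55, "tz": -0.12, "rz": 0.021, "jaw": 1}
    - {"tx": 0.73, "ty": 0.51, "tz": -0.11, "rz": 0.021, "jaw": 1}
    - {"tx": 0.77, "ty": 0.45, "tz": -0.12, "rz": 0.022, "jaw": 1}
    - {"tx": 0.79, "ty": 0.4, "tz": -0.12, "rz": 0.021, "jaw": 1}

```text
$.commands[0]: bad value
```

move_arm:
  commands:
    - {"tx": 0.82, "ty": 0.35, "tz": -0.12, "rz": 0.021, "jaw": 1}
    - {"tx": 0.84, "ty": 0.3, "tz": -0.11, "rz": 0.021, "jaw": 1}
    - {"tx": 0.85, "ty": 0.23, "tz": -0.12, "rz": 0.022, "jaw": 1}
    - {"tx": 0.88, "ty": 0.18, "tz": -0.12, "rz": 0.021, "jaw": 1}
    - {"tx": 0.88, "ty": 0.12, "tz": -0.12, "rz": 0.021, "jaw": 1}
    - {"tx": 0.88, "ty": 0.06, "tz": -0.11, "rz": 0.021, "jaw": 1}
    - {"tx": 0.89, "tz": -0.12, "rz": 0.022, "jaw": 1}
    - {"tx": 0.89, "ty": -0.05, "tz": -0.12, "rz": 0.021, "jaw": 1}

```text
$.commands[0]: bad value
```

move_arm:
  commands:
    - {"tx": 0.88, "ty": -0.12, "tz": -0.11, "rz": 0.021, "jaw": 1}
    - {"tx": 0.87, "ty": -0.18, "tz": -0.12, "rz": 0.021, "jaw": 1}
    - {"tx": 0.86, "ty": -0.23, "tz": -0.12, "rz": 0.022, "jaw": 1}
    - {"tx": 0.84, "ty": -0.29, "tz": -0.12, "rz": 0.021, "jaw": 1}
    - {"tx": 0.82, "ty": -0.34, "tz": -0.11, "rz": 0.021, "jaw": 1}
    - {"tx": 0.79, "ty": -0.4, "tz": -0.12, "rz": 0.021, "jaw": 1}

```text
$.commands[0]: bad value
```

```bash
python3 - <<'E'
from h import *
s,p,R=cur(); print(s['time_s'],np.round(s['q'],3),p.round(4),R.round(3),s['ft_force'].round(2))
E
```

```text
0.1 [ 1.502  0.359  0.011 -0.    -1.224 -0.288] [0.2357 0.6321 0.2257] [[ 0.937 -0.349 -0.   ]
 [-0.349 -0.937 -0.002]
 [ 0.     0.002 -1.   ]] [-0.4   0.39  0.48]
```

move_arm:
  commands:
    - {"tx": 0.53, "ty": 0.72, "tz": -0.12, "rx": 0, "ry": 0, "rz": 0.021, "jaw": 1}
    - {"tx": 0.57, "ty": 0.68, "tz": -0.11, "rx": 0, "ry": 0, "rz": 0.021, "jaw": 1}
    - {"tx": 0.62, "ty": 0.64, "tz": -0.12, "rx": 0, "ry": 0, "rz": 0.022, "jaw": 1}
    - {"tx": 0.65, "ty": 0.59, "tz": -0.12, "rx": 0, "ry": 0, "rz": 0.021, "jaw": 1}
    - {"tx": 0.7, "ty": 0.55, "tz": -0.12, "rx": 0, "ry": 0, "rz": 0.021, "jaw": 1}
    - {"tx": 0.73, "ty": 0.51, "tz": -0.11, "rx": 0, "ry": 0, "rz": 0.021, "jaw": 1}
    - {"tx": 0.77, "ty": 0.45, "tz": -0.12, "rx": 0, "ry": 0, "rz": 0.022, "jaw": 1}
    - {"tx": 0.79, "ty": 0.4, "tz": -0.12, "rx": 0, "ry": 0, "rz": 0.021, "jaw": 1}

```text
time_s: 1.1
tool_pos: [0.3139, 0.3577, 0.2641]
orientation: [[0.627, -0.779, -0.0], [-0.779, -0.627, -0.0], [0.0, 0.0, -1.0]]
ft_force: [-0.5, -0.2, -0.3]
finger_gap: 1.0
```

move_arm:
  commands:
    - {"tx": 0.82, "ty": 0.35, "tz": -0.12, "rx": 0, "ry": 0, "rz": 0.021, "jaw": 1}
    - {"tx": 0.84, "ty": 0.3, "tz": -0.11, "rx": 0, "ry": 0, "rz": 0.021, "jaw": 1}
    - {"tx": 0.85, "ty": 0.23, "tz": -0.12, "rx": 0, "ry": 0, "rz": 0.022, "jaw": 1}
    - {"tx": 0.88, "ty": 0.18, "tz": -0.12, "rx": 0, "ry": 0, "rz": 0.021, "jaw": 1}
    - {"tx": 0.88, "ty": 0.12, "tz": -0.12, "rx": 0, "ry": 0, "rz": 0.021, "jaw": 1}
    - {"tx": 0.88, "ty": 0.06, "tz": -0.11, "rx": 0, "ry": 0, "rz": 0.021, "jaw": 1}
    - {"tx": 0.89, "ty": 0, "tz": -0.12, "rx": 0, "ry": 0, "rz": 0.022, "jaw": 1}
    - {"tx": 0.89, "ty": -0.05, "tz": -0.12, "rx": 0, "ry": 0, "rz": 0.021, "jaw": 1}

```text
time_s: 2.1
tool_pos: [0.3915, 0.0841, 0.3018]
orientation: [[0.143, -0.99, -0.0], [-0.99, -0.143, 0.0], [-0.0, 0.0, -1.0]]
ft_force: [-0.2, 0.6, 0.2]
finger_gap: 0.991
```

move_arm:
  commands:
    - {"tx": 0.88, "ty": -0.12, "tz": -0.11, "rx": 0, "ry": 0, "rz": 0.021, "jaw": 1}
    - {"tx": 0.87, "ty": -0.18, "tz": -0.12, "rx": 0, "ry": 0, "rz": 0.021, "jaw": 1}
    - {"tx": 0.86, "ty": -0.23, "tz": -0.12, "rx": 0, "ry": 0, "rz": 0.022, "jaw": 1}
    - {"tx": 0.84, "ty": -0.29, "tz": -0.12, "rx": 0, "ry": 0, "rz": 0.021, "jaw": 1}
    - {"tx": 0.82, "ty": -0.34, "tz": -0.11, "rx": 0, "ry": 0, "rz": 0.021, "jaw": 1}
    - {"tx": 0.79, "ty": -0.4, "tz": -0.12, "rx": 0, "ry": 0, "rz": 0.021, "jaw": 1}

```text
time_s: 2.85
tool_pos: [0.4501, -0.1208, 0.3297]
orientation: [[-0.253, -0.968, -0.0], [-0.968, 0.253, 0.0], [-0.0, 0.0, -1.0]]
ft_force: [-0.1, 0.4, -1.1]
finger_gap: 1.004
```

```bash
python3 - <<'E'
from h import *
s,p,R=cur(); print(s['time_s'],np.round(s['q'],4),p.round(4),R.round(3),s['ft_force'].round(2))
E
```

```text
2.85 [ 1.6180e-01 -4.9100e-02 -2.4870e-01 -2.0000e-04 -1.3715e+00 -4.1720e-01] [ 0.4501 -0.1208  0.3297] [[-0.253 -0.968 -0.   ]
 [-0.968  0.253  0.   ]
 [-0.     0.    -1.   ]] [-0.11  0.35 -1.08]
```

move_arm:
  commands:
    - {"tx": 0, "ty": 0, "tz": 0, "rx": 0.05, "ry": 0, "rz": 0, "jaw": 1}
    - {"tx": 0, "ty": 0, "tz": 0, "rx": 0.05, "ry": 0, "rz": 0, "jaw": 1}
    - {"tx": 0, "ty": 0, "tz": 0, "rx": 0.05, "ry": 0, "rz": 0, "jaw": 1}

```text
time_s: 3.22
tool_pos: [0.4505, -0.1196, 0.3302]
orientation: [[-0.251, -0.86, 0.444], [-0.968, 0.224, -0.114], [-0.001, -0.459, -0.889]]
ft_force: [0.2, -1.2, 1.1]
finger_gap: 0.998
```

```bash
python3 - <<'E'
from h import *
s,p,R=cur(); print(s['time_s'],np.round(s['q'],4),p.round(4),R.round(3),s['ft_force'].round(2),s['dq'].round(3))
E
```

```text
3.225 [ 0.3933 -0.3894 -0.7284  0.367  -0.8746 -0.8333] [ 0.4505 -0.1196  0.3302] [[-0.251 -0.86   0.444]
 [-0.968  0.224 -0.114]
 [-0.001 -0.459 -0.889]] [ 0.18 -1.18  1.1 ] [ 0.683 -0.917 -1.455  1.391  1.279 -1.539]
```

```bash
cat > kin.py <<'E'
import numpy as np
from scipy.spatial.transform import Rotation as Ro
from scipy.optimize import least_squares
def fk(q,P,s4=1,s6=1):
    a2,d4,dL,L,off,a3,a1=P
    f=q[1]-q[2]
    A=Ro.from_euler('z',q[0])*Ro.from_euler('y',f)
    W=Ro.from_euler('z',q[0]).apply([a1+a2*np.sin(q[1])+d4*np.cos(f)+a3*np.sin(f),off,dL+L+a2*np.cos(q[1])-d4*np.sin(f)+a3*np.cos(f)])
    R=A*Ro.from_euler('x',s4*q[3])*Ro.from_euler('y',-q[4])*Ro.from_euler('x',s6*q[5])
    M=R.as_matrix()@np.array([[0,0,1],[0,1,0],[-1,0,0.]]) # tool z = x
    return W+L*M[:,2],M
E
python3 - <<'E'
from kin import *
D=[([1.50207327e+00,3.59363075e-01,1.11658172e-02,-2.63060625e-04,-1.22412108e+00,-2.88114134e-01],[0.23566601,0.63206504,0.22570034],None),
([.1618,-.0491,-.2487,-.0002,-1.3715,-.4172],[.4501,-.1208,.3297],[[-0.253,-0.968,0],[-0.968,0.253,0],[0,0,-1]]),
([0.3933,-0.3894,-0.7284,0.367,-0.8746,-0.8333],[0.4505,-0.1196,0.3302],[[-0.251,-0.86,0.444],[-0.968,0.224,-0.114],[-0.001,-0.459,-0.889]])]
for s4 in(1,-1):
  for s6 in (1,-1):
    print(s4,s6); 
    for d in D[1:]:
        M=fk(d[0],[.6,.465,-.178,.4,-.192,0,0],s4,s6)[1]; print((M.T@np.array(d[2])).round(2).tolist())
s4=min((1,-1),key=lambda s:np.linalg.norm(fk(D[2][0],[.6,.465,-.178,.4,-.192,0,0],s,1)[1][:,2]-np.array(D[2][2])[:,2]))
for L0 in(.25,.4):
  r=least_squares(lambda P:np.r_[np.concatenate([fk(d[0],P,s4)[0]-d[1] for d in D]),.001*(P[5:])],[.6,.465,-.178,L0,-.192,0,0]); print(s4,r.x.round(4),abs(r.fun).max())
E
```

```text
1 1
[[0.74, 0.67, -0.0], [-0.67, 0.74, 0.0], [0.0, 0.0, 1.0]]
[[0.86, 0.42, 0.3], [-0.27, 0.86, -0.44], [-0.44, 0.3, 0.85]]
1 -1
[[0.0, 1.0, -0.0], [-1.0, 0.0, 0.0], [0.0, 0.0, 1.0]]
[[-0.35, 0.81, -0.47], [-0.83, -0.5, -0.25], [-0.44, 0.3, 0.85]]
-1 1
[[0.74, 0.67, -0.0], [-0.67, 0.74, -0.0], [-0.0, 0.0, 1.0]]
[[1.0, -0.1, 0.0], [0.1, 1.0, 0.0], [-0.0, 0.0, 1.0]]
-1 -1
[[0.0, 1.0, -0.0], [-1.0, 0.0, -0.0], [-0.0, 0.0, 1.0]]
[[-0.0, 1.0, 0.0], [-1.0, 0.0, -0.0], [-0.0, 0.0, 1.0]]
-1 [ 0.578   0.2689 -0.2008  0.3988 -0.1856  0.0087  0.1878] 0.03307303646162546
-1 [ 0.578   0.2689 -0.2008  0.3988 -0.1856  0.0087  0.1878] 0.03307303544996415
```

```bash
cat > kin.py <<'E'
import numpy as np
from scipy.spatial.transform import Rotation as Ro
from scipy.optimize import least_squares
C=np.array([[0,1,0],[-1,0,0],[0,0,1.]])
def fk(q,P):
    a2,d4,dL,L,o1,o2,a3,a1,o3=P
    f=q[1]-q[2]
    A=Ro.from_euler('z',q[0])*Ro.from_euler('y',f)
    W=Ro.from_euler('z',q[0]).apply([a1+a2*np.sin(q[1])+d4*np.cos(f)+a3*np.sin(f),o1,dL+L+a2*np.cos(q[1])-d4*np.sin(f)+a3*np.cos(f)])
    R4=A*Ro.from_euler('x',-q[3]); R5=R4*Ro.from_euler('y',-q[4]); W=W+R4.apply([0,o2,0])+R5.apply([0,0,o3])
    M=(R5*Ro.from_euler('x',-q[5])).as_matrix()@np.array([[0,0,1],[0,1,0],[-1,0,0.]])@C
    return W+L*M[:,2],M
E
python3 - <<'E'
from kin import *
D=[([1.50207327e+00,3.59363075e-01,1.11658172e-02,-2.63060625e-04,-1.22412108e+00,-2.88114134e-01],[0.23566601,0.63206504,0.22570034],None),
([.1618,-.0491,-.2487,-.0002,-1.3715,-.4172],[.4501,-.1208,.3297],[[-0.253,-0.968,0],[-0.968,0.253,0],[0,0,-1]]),
([0.3933,-0.3894,-0.7284,0.367,-0.8746,-0.8333],[0.4505,-0.1196,0.3302],[[-0.251,-0.86,0.444],[-0.968,0.224,-0.114],[-0.001,-0.459,-0.889]])]
for d in D[1:]: print(np.abs(fk(d[0],[.6,.465,-.178,.4,-.192,0,0,0,0])[1]-d[2]).max())
for L0 in(.25,.4):
  r=least_squares(lambda P:np.r_[np.concatenate([fk(d[0],P)[0]-d[1] for d in D]),.002*(P[6:])],[.6,.465,-.178,L0,-.192,0,0,0,0]); print(r.x.round(4),abs(r.fun).max())
E
```

```text
0.0004477505254297798
0.0005006178209921441
[ 6.017e-01  4.638e-01 -1.789e-01  3.781e-01  2.000e-04 -1.920e-01
 -4.000e-04 -1.000e-04 -1.000e-04] 2.583396364996826e-06
[ 6.017e-01  4.638e-01 -1.789e-01  3.781e-01  2.000e-04 -1.920e-01
 -4.000e-04 -1.000e-04 -1.000e-04] 2.583269815253919e-06
```

```bash
cat >> kin.py <<'E'
P0=[.6017,.4638,-.1789,.3781,.0002,-.192,-.0004,-.0001,-.0001]
LO=np.array([-3.07,-1.43,-1.02,-3.03,-3.05,-3.03]);HI=np.array([3.07,2.12,1.25,1.67,0,3.03])
def ik(p,R,seed):
    def e(q):
        a,M=fk(q,P0); return np.r_[(a-p)*10,Ro.from_matrix(M@R.T).as_rotvec()*3]
    r=least_squares(e,np.clip(seed,LO+.01,HI-.01),bounds=(LO,HI),xtol=1e-9,max_nfev=80)
    return r.x,np.linalg.norm(r.fun)
def frame(al,ph,ps):
    al,ph,ps=np.radians([al,ph,ps])
    d=np.array([np.cos(al)*np.cos(ph),np.cos(al)*np.sin(ph),-np.sin(al)])
    n=np.array([np.sin(al)*np.cos(ph),np.sin(al)*np.sin(ph),np.cos(al)]); b=np.array([-np.sin(ph),np.cos(ph),0])
    v=np.cos(ps)*n-np.sin(ps)*b
    return d,v
E
cat > scan.py <<'E'
from h import *; from kin import *
q0=np.array([0.3933,-0.3894,-0.7284,0.367,-0.8746,-0.8333])
seeds=[q0,[.2,.3,-.8,0.,-.1,0],[.2,.3,-.8,-2.8,-.3,2.],[.2,.3,-.8,-1.5,-.4,1],[.2,.3,-.8,1.2,-.4,-1],[.2,.3,-.8,-2.8,-.3,-1.]]
for sg in (-1,):
 for al in(35,45,50,55):
  for ph in(-60,-40,-20,0,20,40):
   for ps in (20,):
    d,v=frame(al,ph,ps); R=RB@Rtool(d,sg*v); p=B(np.array([0,-8,106.])-54.5*v)
    sol=[]
    for s in seeds:
        q,e=ik(p,R,s)
        if e<1e-4 and not any(np.abs(q-x).max()<.05 for x in sol): sol.append(q)
    print(al,ph,ps,[x.round(2).tolist() for x in sol])
E
python3 scan.py
```

```text
35 -60 20 []
35 -40 20 []
35 -20 20 [[-0.58, 0.4, -0.74, -2.47, -0.59, 2.47]]
35 0 20 [[-0.53, 0.39, -0.48, -1.73, -0.59, 1.89]]
35 20 20 [[-0.54, 0.46, -0.3, -1.36, -0.84, 1.75]]
35 40 20 [[-0.54, 0.57, -0.09, -1.13, -1.12, 1.75]]
45 -60 20 []
45 -40 20 []
45 -20 20 []
45 0 20 [[-0.22, 0.29, -0.42, -1.2, -0.33, 1.14]]
45 20 20 [[-0.38, 0.38, -0.29, -1.09, -0.7, 1.39]]
45 40 20 [[-0.43, 0.5, -0.11, -0.95, -1.01, 1.54]]
50 -60 20 []
50 -40 20 []
50 -20 20 []
50 0 20 [[-0.06, 0.27, -0.46, -0.84, -0.24, 0.68]]
50 20 20 [[-0.29, 0.35, -0.29, -0.93, -0.64, 1.19]]
50 40 20 [[-0.37, 0.46, -0.11, -0.85, -0.96, 1.42]]
55 -60 20 [[0.14, 0.34, -0.9, 1.67, -0.5, -2.91]]
55 -40 20 []
55 -20 20 []
55 0 20 [[0.04, 0.26, -0.53, -0.49, -0.2, 0.27]]
55 20 20 [[-0.2, 0.33, -0.3, -0.76, -0.61, 0.98]]
55 40 20 [[-0.3, 0.44, -0.13, -0.74, -0.92, 1.3]]
```

```bash
cat > col.py <<'E'
from h import *; from kin import *
def grid(lo,hi,st):
    ax=[np.unique(np.r_[np.arange(l,h,st),h]) for l,h in zip(lo,hi)]
    G=np.stack(np.meshgrid(*ax,indexing='ij'),-1).reshape(-1,3)
    on=np.any([(np.isclose(G[:,i],lo[i])|np.isclose(G[:,i],hi[i])) for i in range(3)],0); return G[on]
def parts(gap):  # tool frame mm; lifter = -y
    return dict(lift=grid([-9.5,-gap/2-21,-66],[9.5,-gap/2,0],3),push=grid([-9.5,gap/2,-66],[9.5,gap/2+21,0],3),
      body=np.r_[grid([-39,-96.5,-110],[39,96.5,-66],6),grid([-45,-45,-250],[45,45,-110],10)])
def place(pts,R,p): return pts@R.T+p     # R,p in box frame mm
BOX=dict(shelf=([-66,-110,72],[-2,110,90]),rimL=([-66,104,90],[0,110,98]),cheekL=([-12,103,90],[58,110,148]),cheekR=([-12,-110,90],[58,-103,148]),
 roof=([56,-110,0],[160,110,150]),handle=([80,-45,148],[120,45,176]),bin=([-2,-110,0],[60,110,70]))
def boxd(q,lo,hi):
    c=(np.array(lo)+hi)/2;h=(np.array(hi)-lo)/2; e=np.abs(q-c)-h
    return np.linalg.norm(np.maximum(e,0),axis=1)+np.minimum(e.max(1),0)
def clear(R,p,gap,off=(-40,53),offyaw=-5,offon=True):
    out={}
    for k,pt in parts(gap).items():
        q=place(pt,R,p); o={n:boxd(q,*b).min() for n,b in BOX.items()}
        a=np.radians(offyaw);c,s=np.cos(a),np.sin(a); u=(q-[off[0],off[1],90]); u=np.c_[c*u[:,0]+s*u[:,1],-s*u[:,0]+c*u[:,1],u[:,2]]
        if offon:o['offcut']=boxd(u,[-20,-27.5,0],[20,27.5,40]).min()
        r=np.hypot(q[:,0]+38,q[:,1]+60)-20; zz=np.maximum(q[:,2]-132,90-q[:,2]); e=np.c_[r,zz]
        o['union']=(np.linalg.norm(np.maximum(e,0),axis=1)+np.minimum(e.max(1),0)).min()
        o['bench']=q[:,2].min()
        out[k]={n:round(float(v),1) for n,v in o.items() if v<15}
    return out
def theta(R,p,gap,key='lift',m=0):
    q=place(parts(gap)[key],R,p); q=q[np.abs(q[:,1])<103]
    dx,dz=q[:,0]-52,q[:,2]-140; r=np.hypot(dx,dz); a=np.arctan2(dz,-dx)+np.arctan2(26,55)
    out=[]
    i=(r<61)&(r>2); out.append((a[i]+np.arcsin(np.clip((1.5+m)/r[i],0,1))))
    j=np.abs(r-61)<4.5+m; out.append(a[j]+np.arccos(np.clip((r[j]**2+61**2-(4.5+m)**2)/(2*61*r[j]),-1,1)))
    t=np.concatenate(out); q2=np.r_[q[i],q[j]]
    if len(t)==0:return None,None
    k=np.argmax(np.where(t<2.6,t,-9)); return t[k],q2[k]
def lippt(th):
    x,z=-55,-26; return np.array([52+x*np.cos(th)+z*np.sin(th),140-x*np.sin(th)+z*np.cos(th)])
def pose(al,ph,ps,gap,tip,which='lift'):
    """tip = foremost (max box x) end-face corner of the named finger placed at tip (box mm)"""
    d,v=frame(al,ph,ps); R=Rtool(d,-v)
    sg=-1 if which=='lift' else 1
    y=[sg*(gap/2),sg*(gap/2+21)]
    c=np.array([[x,yy,0] for x in(-9.5,9.5) for yy in y])@R.T
    k=np.argmax(c[:,0]); p=np.array(tip,float)-c[k]
    return R,p,(c+p)
E
cat > t1.py <<'E'
from col import *
for al in(40,45,50):
 for ph in(5,15,25):
  for ps in(-10,10,20,30,40):
   R,p,c=pose(al,ph,ps,88,[3,-8,106])
   low=c[:,2].min(); p=p+[0,0,91.5-low]; c=c+[0,0,91.5-low]
   # move forward until theta 0
   best=None
   for x in np.arange(-25,15,.5):
      q=p+[x,0,0]; t,_=theta(R,q,88)
      if t is not None and t>0: break
      best=q
   c=c-p+best
   # lift direction effectiveness: raise along arc 10mm
   P=place(parts(88)['push'],R,best)
   t2=theta(R,best+[-4,0,10],88)[0]; t3=theta(R,best+[-3,0,25],88)[0]
   print(al,ph,ps,"tip max",c[c[:,0].argmax()].round(1),"th10",None if t2 is None else round(t2,2),"th25",None if t3 is None else round(t3,2),clear(R,best,88))
E
python3 t1.py
```

```text
40 5 -10 tip max [ -5.5  -8.  109.9] th10 0.17 th25 0.46 {'lift': {'shelf': 1.5, 'offcut': 14.5}, 'push': {'bench': 9.3}, 'body': {'offcut': 12.1, 'union': 11.8}}
40 5 10 tip max [ -5.5  -8.  109.9] th10 0.17 th25 0.46 {'lift': {'shelf': 1.5, 'union': 10.6}, 'push': {'bench': 9.3}, 'body': {'offcut': 14.1, 'union': 8.4}}
40 5 20 tip max [ -7.   -8.  111.6] th10 None th25 0.47 {'lift': {'shelf': 1.5, 'union': 11.3}, 'push': {'bench': 13.0}, 'body': {'offcut': 14.6, 'union': 10.8}}
40 5 30 tip max [ -8.   -8.  112.7] th10 None th25 0.47 {'lift': {'shelf': 1.5, 'union': 12.7}, 'push': {}, 'body': {'union': 12.3}}
40 5 40 tip max [ -8.   -8.  113.2] th10 None th25 0.48 {'lift': {'shelf': 1.5, 'union': 14.6}, 'push': {}, 'body': {'union': 12.4}}
40 15 -10 tip max [ -5.5  -8.  109.9] th10 0.17 th25 0.46 {'lift': {'shelf': 1.5}, 'push': {'bench': 9.3}, 'body': {'union': 3.3}}
40 15 10 tip max [ -2.5  -8.  107.3] th10 0.17 th25 0.46 {'lift': {'shelf': 1.5, 'offcut': 13.6}, 'push': {'bench': 9.3}, 'body': {'offcut': 14.3, 'union': 2.6}}
40 15 20 tip max [ -6.5  -8.  106.6] th10 None th25 0.47
[... 4424 characters left out ...]
nion': 8.8}, 'push': {}, 'body': {'union': 8.0}}
50 25 -10 tip max [ -3.5  -8.  106.9] th10 0.16 th25 0.48 {'lift': {'shelf': 1.5, 'union': 9.3}, 'push': {}, 'body': {'union': 0.8}}
50 25 10 tip max [ -2.   -8.  104.8] th10 0.16 th25 0.48 {'lift': {'shelf': 1.5}, 'push': {}, 'body': {'union': -0.1}}
50 25 20 tip max [ -1.5  -8.  104.2] th10 0.17 th25 0.48 {'lift': {'shelf': 1.5, 'offcut': 13.5}, 'push': {}, 'body': {'union': 0.8}}
50 25 30 tip max [ -5.   -8.  103.2] th10 0.16 th25 0.48 {'lift': {'shelf': 1.5, 'offcut': 10.2}, 'push': {}, 'body': {'union': 3.1}}
50 25 40 tip max [ -5.5  -8.  109.7] th10 0.16 th25 0.48 {'lift': {'shelf': 1.5, 'union': 4.6}, 'push': {}, 'body': {'union': 3.3}}
```

```bash
cat > t2.py <<'E'
from col import *
import itertools
res=[]
for al,ph,ps,gap in itertools.product((45,50,55),(5,12),(15,25,35,45),(45,55,65,75,88)):
   L=[];ok=True;info=[]
   for x in(-62,-40,-14):
      R,p,c=pose(al,ph,ps,gap,[x,50,113],'push')
      low=c[:,2].min(); p=p+[0,0,93-low]; c=c+[0,0,93-low]
      t,_=theta(R,p,gap); 
      if t is None: ok=False;break
      tb,_=theta(R,p,gap,'body'); lift=place(parts(gap)['lift'],R,p)
      cl=clear(R,p,gap,off=(x+22,53))
      L.append(t); info.append((round(t,2),None if tb is None else round(tb,2),c[c[:,0].argmax()].round(0).tolist(),lift[:,2].min().round(0),cl))
   if not ok or L[0]<.62 or max(L)>1.75: continue
   mn=min(v for i in info for k,dd in i[4].items() for n,v in dd.items() if not(k=='push' and n in('offcut','shelf')))if any(len(dd) for i in info for dd in i[4].values()) else 15
   tb=[i[1] for i in info]
   if any(b is not None and b>t for b,t in zip(tb,L)): continue
   print(al,ph,ps,gap,np.round(L,2),tb,mn, info[0][2],info[0][3],info[-1][4])
E
python3 t2.py
```

```text
Traceback (most recent call last):
  File "t2.py", line 15, in <module>
    mn=min(v for i in info for k,dd in i[4].items() for n,v in dd.items() if not(k=='push' and n in('offcut','shelf')))if any(len(dd) for i in info for dd in i[4].values()) else 15
       ~~~^^^^^^^^^^^^^^^^^^^^^^^^^^^^^^^^^^^^^^^^^^^^^^^^^^^^^^^^^^^^^^^^^^^^^^^^^^^^^^^^^^^^^^^^^^^^^^^^^^^^^^^^^^^^^
ValueError: min() iterable argument is empty
```

```bash
sed -i 's/mn=min(v for/mn=min([15]+[v for/; s/if any(len(dd) for i in info for dd in i\[4\].values()) else 15/])/' t2.py; sed -i "s/('offcut','shelf')))\])/('offcut','shelf'))])/" t2.py; sed -n 15p t2.py; python3 t2.py
```

```text
mn=min([15]+[v for i in info for k,dd in i[4].items() for n,v in dd.items() if not(k=='push' and n in('offcut','shelf'))])
45 5 15 55 [0.84 1.12 1.56] [None, None, None] 15 [-62.0, 50.0, 111.0] 145.0 {'lift': {}, 'push': {'shelf': 3.0, 'offcut': 1.7}, 'body': {}}
45 5 35 65 [0.85 1.12 1.58] [None, None, None] 15 [-62.0, 50.0, 113.0] 143.0 {'lift': {}, 'push': {'shelf': 3.0, 'offcut': 1.7}, 'body': {}}
45 5 45 75 [0.83 1.1  1.55] [None, None, None] 15 [-62.0, 50.0, 113.0] 141.0 {'lift': {}, 'push': {'shelf': 3.0, 'offcut': 1.7}, 'body': {}}
45 12 15 55 [0.86 1.13 1.6 ] [None, None, None] 14.9 [-62.0, 50.0, 107.0] 145.0 {'lift': {'offcut': 14.9}, 'push': {'shelf': 3.0, 'offcut': 1.7}, 'body': {}}
45 12 25 55 [0.84 1.11 1.56] [None, None, None] 13.4 [-62.0, 50.0, 112.0] 142.0 {'lift': {'offcut': 13.4}, 'push': {'shelf': 3.0, 'offcut': 1.7}, 'body': {}}
45 12 35 55 [0.76 1.03 1.39] [None, None, None] 12.8 [-62.0, 50.0, 113.0] 137.0 {'lift': {'offcut': 12.8}, 'push': {'shelf': 3.0, 'offcut': 1.7}, 'body': {}}
45 12 45 65 [0.78 1.05 1.47] [None, None, None] 15 [-62.0, 50.0, 113.0] 136.0 {'
[... 3039 characters left out ...]
'push': {'shelf': 3.0, 'offcut': 1.7}, 'body': {}}
55 5 45 75 [0.81 1.13 1.65] [None, None, None] 8.7 [-62.0, 50.0, 109.0] 132.0 {'lift': {'roof': 8.7}, 'push': {'shelf': 3.0, 'offcut': 1.7}, 'body': {}}
55 12 15 45 [0.64 1.   1.37] [None, None, None] -0.4 [-62.0, 50.0, 107.0] 130.0 {'lift': {'offcut': -0.4}, 'push': {'shelf': 3.0, 'offcut': 0.1}, 'body': {}}
55 12 25 55 [0.82 1.15 1.7 ] [None, None, None] 5.2 [-62.0, 50.0, 109.0] 133.0 {'lift': {'roof': 8.1, 'offcut': 5.2}, 'push': {'shelf': 3.0, 'offcut': 1.7}, 'body': {}}
55 12 35 55 [0.73 1.08 1.43] [None, None, None] 4.1 [-62.0, 50.0, 109.0] 129.0 {'lift': {'roof': 11.1, 'offcut': 4.1}, 'push': {'shelf': 3.0, 'offcut': 1.7}, 'body': {}}
```

```bash
cat > t3.py <<'E'
from col import *
print("hammer/brush world",onplane("top",[(434,282),(368,350),(402,372),(203,291),(268,347)],.02).round(3).tolist())
s,pc,Rc=cur(); q=s['q']; print(toB(pc).round(1))
def solve(R,p,q):
    pw=B(p);Rw=RB@R; return ik(pw,Rw,q)
for al,ph,ps in((50,5,20),(50,10,20),(50,12,25),(48,10,20),(47,15,25)):
  R,p,c=pose(al,ph,ps,88,[-4,-7,108]); p=p+[0,0,91.6-c[:,2].min()];c=c+[0,0,91.6-c[:,2].min()]
  print(al,ph,ps,"tip",c[c[:,0].argmax()].round(1),"TCP",p.round(1), clear(R,p,88),"th",theta(R,p,88)[0], place(parts(88)['push'],R,p)[:,[0,2]].min(0).round(0),place(parts(88)['push'],R,p)[:,0].max().round(1))
  qq=q
  for dx,dz in((-90,60),(-70,0),(0,0),(-4,10),(-5,25),(-2,55)):
     qq,e=solve(R,p+[dx,0,dz],qq); t=theta(R,p+[dx,0,dz],88)[0]; print("  ",dx,dz,qq.round(2),round(e,5),t)
  for al2,ph2,ps2,g in((45,12,45,65),(45,12,40,62),(47,12,40,62)):
   for x in(-64,-16):
    R2,p2,c2=pose(al2,ph2,ps2,g,[x,50,113],'push'); p2=p2+[0,0,93-c2[:,2].min()]
    q2,e=solve(R2,p2,qq); print("   push",al2,ps2,g,x,q2.round(2),round(e,5),theta(R2,p2,g)[0],"lifttip",place(parts(g)['lift'],R2,p2)[place(parts(g)['lift'],R2,p2)[:,0].argmax()].round(1),p2.round(1))
E
python3 t3.py
```

```text
hammer/brush world [[0.446, -0.315, 0.02], [0.272, -0.128, 0.02], [0.213, -0.214, 0.02], [0.44, 0.306, 0.02], [0.288, 0.134, 0.02]]
[-228.1   35.1  330.2]
50 5 20 tip [ -4.   -7.  108.5] TCP [-54.3   2.   67.1] {'lift': {'shelf': 1.6, 'union': 13.3}, 'push': {}, 'body': {'offcut': 14.2, 'union': 11.4}} th 0.010232142870431955 [-147.   26.] -85.4
   -90 60 [-0.23  0.08 -0.54 -0.81 -0.46  0.83] 0.0 None
   -70 0 [-0.29  0.22 -0.5  -1.02 -0.43  1.09] 0.0 None
   0 0 [-0.18  0.29 -0.42 -0.95 -0.37  0.94] 0.0 0.010232142870431955
   -4 10 [-0.17  0.27 -0.43 -0.91 -0.38  0.9 ] 0.0 0.17759820671832807
   -5 25 [-0.16  0.24 -0.43 -0.86 -0.38  0.83] 0.0 0.4481248152616817
   -2 55 [-0.12  0.19 -0.44 -0.75 -0.39  0.69] 0.0 0.8942851240305747
   push 45 45 65 -64 [-0.25  0.22 -0.37 -1.01 -0.54  0.66] 0.0 0.7586652918242685 lifttip [ -9.3  -0.5 156. ] [-46.6  23.3 124.5]
   push 45 45 65 -16 [-0.19  0.27 -0.31 -0.97 -0.51  0.58] 0.0 1.3911834349637076 lifttip [ 38.7  -0.5 156. ] [  1.4  23.3 124.5]
   push 45 40 62 -64 [-0.24  0.22 -0.38 -1.01 -0.54  0.74] 0.0 0.7882245233429241 lifttip [ -8.9  
[... 5116 characters left out ...]
85 lifttip [ -9.3  -0.5 156. ] [-46.6  23.3 124.5]
   push 45 45 65 -16 [-0.19  0.27 -0.31 -0.97 -0.51  0.58] 0.0 1.3911834349637076 lifttip [ 38.7  -0.5 156. ] [  1.4  23.3 124.5]
   push 45 40 62 -64 [-0.24  0.22 -0.38 -1.01 -0.54  0.74] 0.0 0.7882245233429241 lifttip [ -8.9   7.2 158. ] [-46.1  26.  125.5]
   push 45 40 62 -16 [-0.18  0.27 -0.31 -0.97 -0.51  0.66] 0.0 1.4564432917170231 lifttip [ 39.1   7.2 158. ] [  1.9  26.  125.5]
   push 47 40 62 -64 [-0.19  0.21 -0.38 -0.93 -0.51  0.64] 0.0 0.7786752098628571 lifttip [ -7.4   7.5 155.7] [-45.7  26.1 124.3]
   push 47 40 62 -16 [-0.14  0.27 -0.31 -0.89 -0.49  0.56] 0.0 1.4597211112424604 lifttip [ 40.6   7.5 155.7] [  2.3  26.1 124.3]
```

```bash
cat > plan.py <<'E'
from col import *
HK=(50,8,20)
def hook(dx,dz,dy=0,gap=88,a=HK):
    R,p,c=pose(*a,88,[-4,-7,108]); return R,p+[dx,dy,91.6-c[:,2].min()+dz]
def go(wps,jaw=None):
    """wps: list of (R,p box mm,n)"""
    s,p,R=cur(); print("t",s['time_s'],"q",s['q'].round(2),"F",s['ft_force'].round(1),"TCPbox",toB(p).round(1),"gap",round(s['finger_gap'],3))
    al=[]; q=s['q']
    for Rb,pb,n in wps:
        r,p,R=rows(p,R,B(pb),RB@Rb,n); al+=r
        qn,e=ik(p,R,q); print("  q",qn.round(2),"err",round(e,4),"rate frac",(np.abs(qn-q)/(n/8)/np.array([2.39,2.39,3.01,3.14,3.14,3.14])).max().round(2)); q=qn
    for r in al:
        for k in "tx ty tz rx ry rz".split(): r.setdefault(k,0)
        if jaw is not None: r['jaw']=jaw
    al=[{k:r[k] for k in "tx ty tz rx ry rz jaw".split() if k in r} for r in al]
    show(al)
E
python3 - <<'E'
from plan import *
R,p=hook(-110,80); R1,p1=hook(-75,2)
go([(R,p,16),(R1,p1,8)],1)
E
```

```text
t 3.225 q [ 0.39 -0.39 -0.73  0.37 -0.87 -0.83] F [ 0.2 -1.2  1.1] TCPbox [-228.1   35.1  330.2] gap 0.998
  q [-0.28  0.04 -0.52 -0.79 -0.56  0.87] err 0.0 rate frac 0.27
  q [-0.32  0.22 -0.49 -1.01 -0.49  1.15] err 0.0 rate frac 0.09
[{"tx": 0.01, "ty": 0.03, "tz": 0.31, "rx": 0.003, "ry": -0.007, "rz": -0.003, "jaw": 1}, {"tx": 0.01, "ty": 0.03, "tz": 0.3, "rx": 0.003, "ry": -0.007, "rz": -0.003, "jaw": 1}, {"tx": 0.02, "ty": 0.04, "tz": 0.31, "rx": 0.003, "ry": -0.008, "rz": -0.003, "jaw": 1}, {"tx": 0.02, "ty": 0.04, "tz": 0.3, "rx": 0.003, "ry": -0.007, "rz": -0.004, "jaw": 1}, {"tx": 0.04, "ty": 0.04, "tz": 0.3, "rx": 0.003, "ry": -0.007, "rz": -0.003, "jaw": 1}, {"tx": 0.04, "ty": 0.05, "tz": 0.31, "rx": 0.003, "ry": -0.007, "rz": -0.003, "jaw": 1}, {"tx": 0.04, "ty": 0.05, "tz": 0.3, "rx": 0.003, "ry": -0.007, "rz": -0.003, "jaw": 1}, {"tx": 0.05, "ty": 0.05, "tz": 0.3, "rx": 0.003, "ry": -0.008, "rz": -0.003, "jaw": 1}]
[{"tx": 0.06, "ty": 0.05, "tz": 0.29, "rx": 0.003, "ry": -0.007, "rz": -0.003, "jaw": 1}, {"tx": 0.06, "ty": 0.06, "tz": 0.3, "rx": 0.003, "ry": -0.007, "r
[... 456 characters left out ...]
 "jaw": 1}, {"tx": 0.1, "ty": 0.08, "tz": 0.28, "rx": 0.003, "ry": -0.007, "rz": -0.004, "jaw": 1}]
[{"tx": 0.04, "ty": 0.06, "tz": 0.26, "rx": 0, "ry": 0, "rz": 0, "jaw": 1}, {"tx": 0.04, "ty": 0.07, "tz": 0.25, "rx": 0, "ry": 0, "rz": 0, "jaw": 1}, {"tx": 0.04, "ty": 0.06, "tz": 0.26, "rx": 0, "ry": 0, "rz": 0, "jaw": 1}, {"tx": 0.04, "ty": 0.06, "tz": 0.26, "rx": 0, "ry": 0, "rz": 0, "jaw": 1}, {"tx": 0.04, "ty": 0.07, "tz": 0.25, "rx": 0, "ry": 0, "rz": 0, "jaw": 1}, {"tx": 0.04, "ty": 0.06, "tz": 0.26, "rx": 0, "ry": 0, "rz": 0, "jaw": 1}, {"tx": 0.03, "ty": 0.07, "tz": 0.26, "rx": 0, "ry": 0, "rz": 0, "jaw": 1}, {"tx": 0.04, "ty": 0.06, "tz": 0.25, "rx": 0, "ry": 0, "rz": 0, "jaw": 1}]
```

move_arm:
  commands:
    - {"tx": 0.02, "ty": 0.06, "tz": 0.61, "rx": 0.006, "ry": -0.014, "rz": -0.006, "jaw": 1}
    - {"tx": 0.04, "ty": 0.08, "tz": 0.61, "rx": 0.006, "ry": -0.015, "rz": -0.007, "jaw": 1}
    - {"tx": 0.08, "ty": 0.09, "tz": 0.61, "rx": 0.006, "ry": -0.014, "rz": -0.006, "jaw": 1}
    - {"tx": 0.09, "ty": 0.1, "tz": 0.6, "rx": 0.006, "ry": -0.015, "rz": -0.006, "jaw": 1}
    - {"tx": 0.12, "ty": 0.11, "tz": 0.59, "rx": 0.006, "ry": -0.014, "rz": -0.007, "jaw": 1}
    - {"tx": 0.15, "ty": 0.13, "tz": 0.58, "rx": 0.006, "ry": -0.014, "rz": -0.006, "jaw": 1}
    - {"tx": 0.17, "ty": 0.14, "tz": 0.58, "rx": 0.006, "ry": -0.015, "rz": -0.006, "jaw": 1}
    - {"tx": 0.19, "ty": 0.16, "tz": 0.56, "rx": 0.006, "ry": -0.014, "rz": -0.007, "jaw": 1}

```text
time_s: 4.22
tool_pos: [0.5106, -0.143, 0.1541]
orientation: [[0.056, -0.807, 0.588], [-0.976, 0.079, 0.202], [-0.209, -0.586, -0.783]]
ft_force: [-0.5, -0.1, -0.3]
finger_gap: 0.999
```

```bash
python3 - <<'E'
from plan import *
R,p=hook(-110,80); R1,p1=hook(-75,2)
go([(R1,p1,5)],1); s,p,R=cur(); print((RB@R1).round(3).tolist(),R.round(3).tolist(), fk(s['q'],P0)[0]-p)
E
```

```text
t 4.225 q [-0.24  0.01 -0.55 -0.71 -0.54  0.75] F [-0.5 -0.1 -0.3] TCPbox [-174.3   -0.3  154.1] gap 0.999
  q [-0.33  0.23 -0.49 -1.01 -0.49  1.16] err 0.0 rate frac 0.2
[{"tx": 0.06, "ty": 0.08, "tz": 0.47, "rx": 0.001, "ry": -0.001, "rz": -0.001, "jaw": 1}, {"tx": 0.06, "ty": 0.07, "tz": 0.47, "rx": 0.002, "ry": -0.002, "rz": 0, "jaw": 1}, {"tx": 0.06, "ty": 0.08, "tz": 0.47, "rx": 0.001, "ry": -0.001, "rz": -0.001, "jaw": 1}, {"tx": 0.06, "ty": 0.09, "tz": 0.47, "rx": 0.001, "ry": -0.001, "rz": 0, "jaw": 1}, {"tx": 0.07, "ty": 0.08, "tz": 0.47, "rx": 0.002, "ry": -0.001, "rz": -0.001, "jaw": 1}]
[[0.075, -0.793, 0.604], [-0.973, 0.075, 0.22], [-0.22, -0.604, -0.766]] [[0.056, -0.807, 0.588], [-0.976, 0.079, 0.202], [-0.209, -0.586, -0.783]] [-0.00021938  0.0001803  -0.00013062]
```

move_arm:
  commands:
    - {"tx": 0.08, "ty": 0.13, "tz": 0.51, "rx": 0, "ry": 0, "rz": 0, "jaw": 1}
    - {"tx": 0.08, "ty": 0.13, "tz": 0.51, "rx": 0, "ry": 0, "rz": 0, "jaw": 1}
    - {"tx": 0.08, "ty": 0.13, "tz": 0.51, "rx": 0, "ry": 0, "rz": 0, "jaw": 1}
    - {"tx": 0.08, "ty": 0.13, "tz": 0.51, "rx": 0, "ry": 0, "rz": 0, "jaw": 1}
    - {"tx": 0, "ty": 0, "tz": 0, "rx": 0, "ry": 0, "rz": 0, "jaw": 1}
    - {"tx": 0, "ty": 0, "tz": 0, "rx": 0, "ry": 0, "rz": 0, "jaw": 1}

```text
time_s: 4.97
tool_pos: [0.5415, -0.1381, 0.0758]
orientation: [[0.054, -0.808, 0.587], [-0.976, 0.08, 0.2], [-0.209, -0.584, -0.785]]
ft_force: [0.1, -0.4, -0.1]
finger_gap: 0.999
```

```bash
python3 - <<'E'
from plan import *
a=capture("scene");b=capture("top")
cv2.imwrite("pics/s1.png",cv2.resize(a[200:360,230:430,::-1],None,fx=4,fy=3.7)); cv2.imwrite("pics/t1.png",cv2.resize(b[110:270,270:440,::-1],None,fx=4,fy=3.7))
s,p,R=cur(); R1,p1=hook(-75,2); print(toB(p)-p1, Ro.from_matrix(R1.T@RB.T@R).as_rotvec(degrees=True).round(2))
c=parts(88)
for n in("scene","top"):
  for k in("lift","push"):
    e=c[k][c[k][:,2]==0]; print(n,k,project(n,[B(x) for x in place(e,RB.T@R,toB(p))]).mean(0).round(1))
E
```

```text
[-13.08594806  -1.13842277   7.26503017] [-1.27  1.27  0.53]
scene lift [290.4 275.8]
scene push [265.4 281.3]
top lift [372.2 225.7]
top push [367.5 263.6]
```

View pics/s1.png

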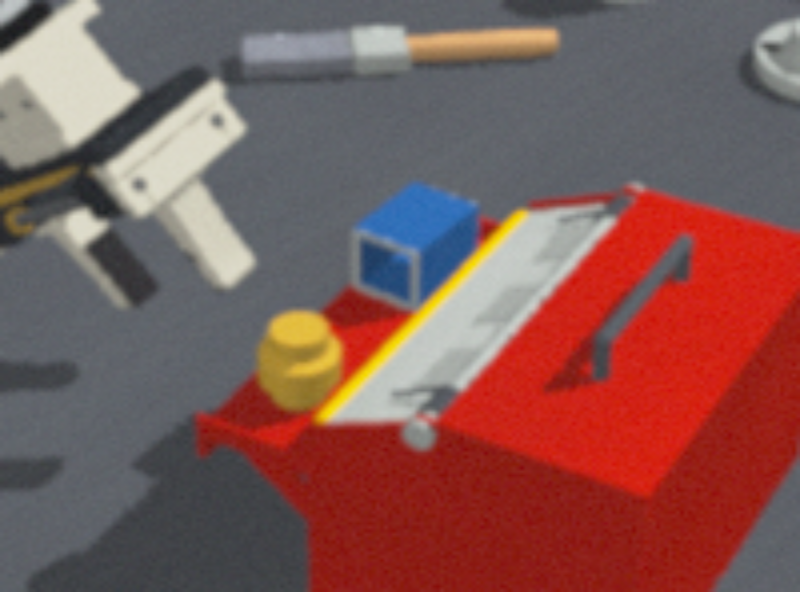

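View pics/t1.png

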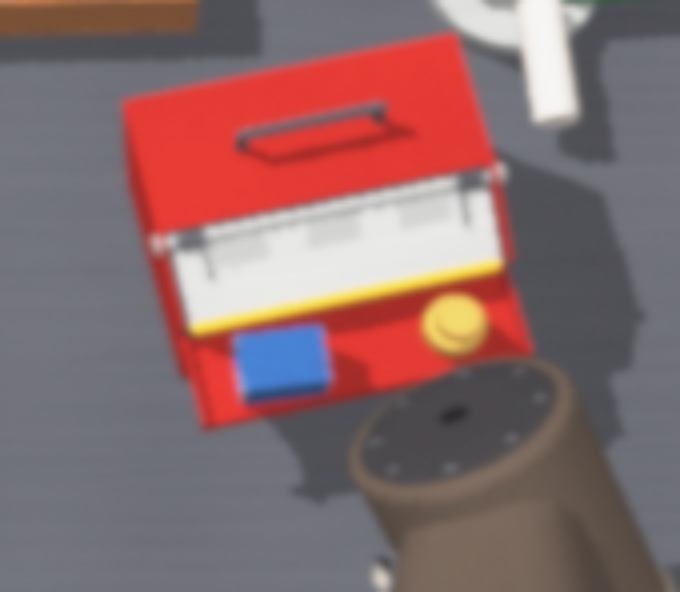

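```bash
python3 - <<'E'
from plan import *
R0,p0=hook(-70,1);R1,p1=hook(-12,0)
go([(R0,p0,2),(R1,p1,5)],1)
for dx in(-60,-40,-12): print(dx,clear(*hook(dx,0),88))
E
```

```text
t 5.075 q [-0.28  0.19 -0.52 -0.93 -0.46  1.03] F [-0.5  0.4 -0.4] TCPbox [-142.7   -1.8   76.4] gap 1.002
  q [-0.32  0.23 -0.48 -1.01 -0.49  1.15] err 0.0 rate frac 0.15
  q [-0.23  0.29 -0.41 -0.97 -0.44  1.04] err 0.0 rate frac 0.06
[{"tx": -0.03, "ty": -0.11, "tz": 0.22, "rx": 0.004, "ry": -0.004, "rz": -0.001, "jaw": 1}, {"tx": -0.02, "ty": -0.11, "tz": 0.22, "rx": 0.003, "ry": -0.003, "rz": -0.002, "jaw": 1}, {"tx": -0.04, "ty": -0.22, "tz": 0.19, "rx": 0, "ry": 0, "rz": 0, "jaw": 1}, {"tx": -0.03, "ty": -0.21, "tz": 0.19, "rx": 0, "ry": 0, "rz": 0, "jaw": 1}, {"tx": -0.04, "ty": -0.22, "tz": 0.19, "rx": 0, "ry": 0, "rz": 0, "jaw": 1}, {"tx": -0.03, "ty": -0.22, "tz": 0.19, "rx": 0, "ry": 0, "rz": 0, "jaw": 1}, {"tx": -0.04, "ty": -0.22, "tz": 0.19, "rx": 0, "ry": 0, "rz": 0, "jaw": 1}]
-60 {'lift': {'shelf': 11.5}, 'push': {}, 'body': {}}
-40 {'lift': {'shelf': 1.6}, 'push': {}, 'body': {}}
-12 {'lift': {'shelf': 1.6, 'union': 11.6}, 'push': {}, 'body': {}}
```

move_arm:
  commands:
    - {"tx": -0.03, "ty": -0.11, "tz": 0.22, "rx": 0.004, "ry": -0.004, "rz": -0.001, "jaw": 1}
    - {"tx": -0.02, "ty": -0.11, "tz": 0.22, "rx": 0.003, "ry": -0.003, "rz": -0.002, "jaw": 1}
    - {"tx": 0, "ty": 0, "tz": 0, "rx": 0, "ry": 0, "rz": 0, "jaw": 1}

```text
time_s: 5.45
tool_pos: [0.5593, -0.1333, 0.0679]
orientation: [[0.074, -0.794, 0.604], [-0.973, 0.076, 0.22], [-0.22, -0.603, -0.766]]
ft_force: [-0.3, -0.9, -0.5]
finger_gap: 0.998
```

```bash
python3 - <<'E'
from plan import *
R1,p1=hook(-12,0.3); R0,p0=hook(-70,1)
s,p,R=cur(); print((toB(p)-p0).round(2), Ro.from_matrix(R0.T@RB.T@R).as_rotvec(degrees=True).round(2))
go([(R1,p1,5)],1)
E
```

```text
[ 0.04 -0.22 -0.24] [-0.03  0.02  0.04]
t 5.45 q [-0.32  0.23 -0.48 -1.01 -0.49  1.15] F [-0.3 -0.9 -0.5] TCPbox [-124.6   -0.9   67.9] gap 0.998
  q [-0.23  0.29 -0.41 -0.97 -0.44  1.04] err 0.0 rate frac 0.06
[{"tx": -0.04, "ty": -0.22, "tz": 0.19, "rx": 0, "ry": 0, "rz": 0, "jaw": 1}, {"tx": -0.04, "ty": -0.22, "tz": 0.18, "rx": 0, "ry": 0, "rz": 0, "jaw": 1}, {"tx": -0.03, "ty": -0.22, "tz": 0.19, "rx": 0, "ry": 0, "rz": 0, "jaw": 1}, {"tx": -0.04, "ty": -0.22, "tz": 0.18, "rx": 0, "ry": 0, "rz": 0, "jaw": 1}, {"tx": -0.04, "ty": -0.21, "tz": 0.19, "rx": 0, "ry": 0, "rz": 0, "jaw": 1}]
```

Tracking is now good to about 0.2 mm.

move_arm:
  commands:
    - {"tx": -0.04, "ty": -0.22, "tz": 0.19, "rx": 0, "ry": 0, "rz": 0, "jaw": 1}
    - {"tx": -0.04, "ty": -0.22, "tz": 0.18, "rx": 0, "ry": 0, "rz": 0, "jaw": 1}
    - {"tx": -0.03, "ty": -0.22, "tz": 0.19, "rx": 0, "ry": 0, "rz": 0, "jaw": 1}
    - {"tx": -0.04, "ty": -0.22, "tz": 0.18, "rx": 0, "ry": 0, "rz": 0, "jaw": 1}
    - {"tx": -0.04, "ty": -0.21, "tz": 0.19, "rx": 0, "ry": 0, "rz": 0, "jaw": 1}
    - {"tx": 0, "ty": 0, "tz": 0, "rx": 0, "ry": 0, "rz": 0, "jaw": 1}

```text
time_s: 6.2
tool_pos: [0.6163, -0.1203, 0.0665]
orientation: [[0.076, -0.794, 0.603], [-0.973, 0.075, 0.22], [-0.22, -0.603, -0.767]]
ft_force: [-0.1, 0.2, 0.8]
finger_gap: 1.003
```

```bash
python3 - <<'E'
from plan import *
a=capture("scene");b=capture("top")
cv2.imwrite("pics/s2.png",cv2.resize(a[200:360,230:430,::-1],None,fx=4,fy=3.7)); cv2.imwrite("pics/t2.png",cv2.resize(b[110:270,270:440,::-1],None,fx=4,fy=3.7))
R1,p1=hook(-12,0.3);s,p,R=cur(); print((toB(p)-p1).round(2),s['ft_force'])
R2,p2=hook(-2,0.3); go([(R2,p2,4)],1)
E
```

```text
[-0.48  0.63 -0.97] [ 0.41485639 -0.33090229 -1.29603691]
t 6.3 q [-0.23  0.29 -0.41 -0.97 -0.44  1.04] F [ 0.4 -0.3 -1.3] TCPbox [-67.1  -0.1  66.4] gap 0.998
  q [-0.22  0.3  -0.4  -0.96 -0.44  1.02] err 0.0 rate frac 0.01
[{"tx": -0.01, "ty": -0.05, "tz": 0.04, "rx": 0, "ry": 0, "rz": 0, "jaw": 1}, {"tx": 0, "ty": -0.06, "tz": 0.03, "rx": 0, "ry": 0, "rz": 0, "jaw": 1}, {"tx": -0.01, "ty": -0.05, "tz": 0.04, "rx": 0, "ry": 0, "rz": 0, "jaw": 1}, {"tx": 0, "ty": -0.06, "tz": 0.04, "rx": 0.001, "ry": 0, "rz": 0, "jaw": 1}]
```

View pics/s2.png

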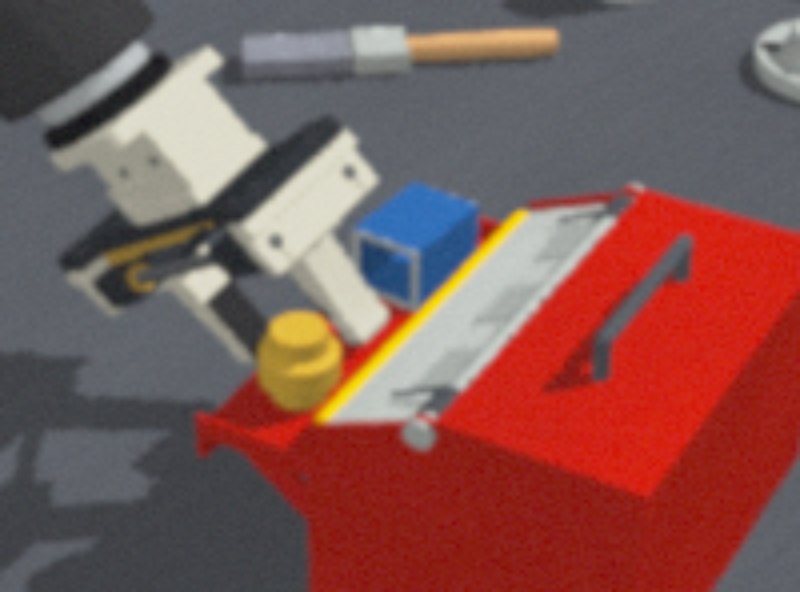

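View pics/t2.png

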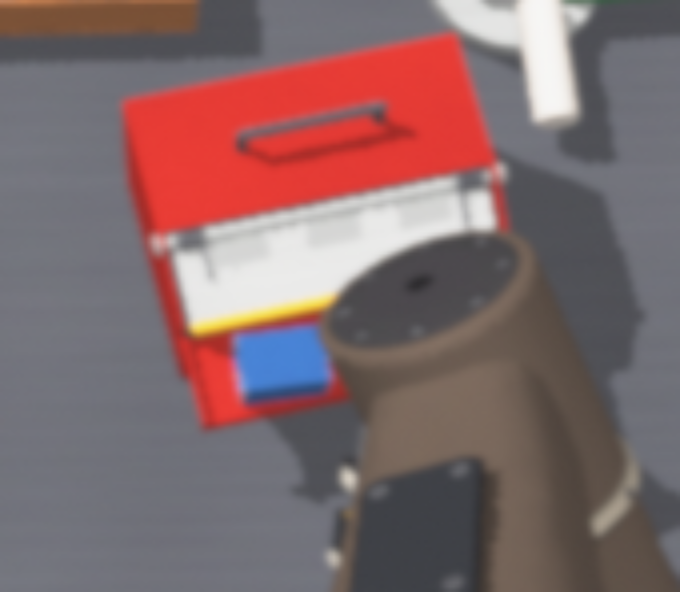

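move_arm:
  commands:
    - {"tx": -0.01, "ty": -0.06, "tz": 0.03, "rx": 0, "ry": 0, "rz": 0, "jaw": 1}
    - {"tx": -0.01, "ty": -0.06, "tz": 0.04, "rx": 0, "ry": 0, "rz": 0, "jaw": 1}
    - {"tx": 0, "ty": -0.06, "tz": 0.04, "rx": 0, "ry": 0, "rz": 0, "jaw": 1}
    - {"tx": 0, "ty": -0.06, "tz": 0.04, "rx": 0, "ry": 0, "rz": 0, "jaw": 1}
    - {"tx": 0, "ty": 0, "tz": 0, "rx": 0, "ry": 0, "rz": 0, "jaw": 1}

```text
time_s: 6.92
tool_pos: [0.627, -0.1193, 0.0681]
orientation: [[0.075, -0.794, 0.603], [-0.973, 0.075, 0.22], [-0.22, -0.603, -0.767]]
ft_force: [0.1, 0.5, -0.2]
finger_gap: 0.997
```

```bash
python3 - <<'E'
from plan import *
a=capture("scene")
cv2.imwrite("pics/s3.png",cv2.resize(a[240:330,270:370,::-1],None,fx=7,fy=6))
R1,p1=hook(0,0);s,p,R=cur(); print((toB(p)-p1).round(2),s['ft_force'].round(2),Ro.from_matrix(R1.T@RB.T@R).as_rotvec(degrees=True).round(2))
E
```

```text
[-1.03 -0.56  0.95] [-1.01 -0.35 -0.21] [-0.07 -0.01  0.03]
```

View pics/s3.png

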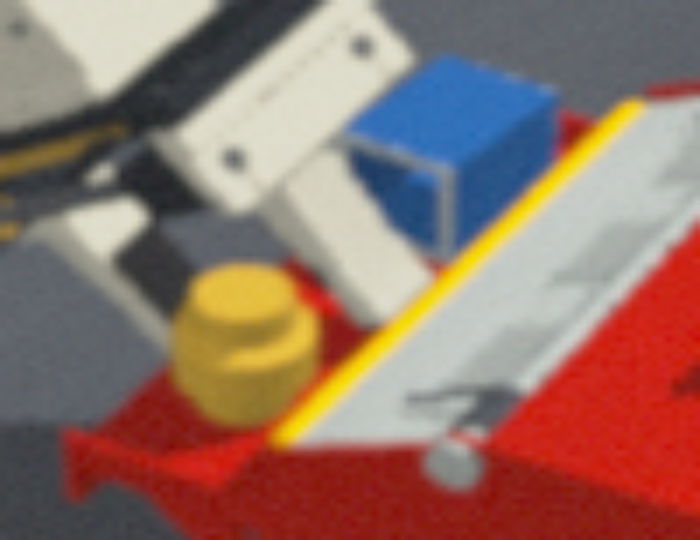

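move_arm:
  commands:
    - {"tx": -0.01, "ty": -0.04, "tz": 0.03, "rx": 0, "ry": 0, "rz": 0, "jaw": 1}
    - {"tx": 0, "ty": -0.04, "tz": 0.03, "rx": 0, "ry": 0, "rz": 0, "jaw": 1}
    - {"tx": 0, "ty": 0, "tz": 0, "rx": 0, "ry": 0, "rz": 0, "jaw": 1}

```text
time_s: 7.35
tool_pos: [0.6309, -0.1186, 0.0683]
orientation: [[0.075, -0.794, 0.603], [-0.973, 0.076, 0.22], [-0.22, -0.603, -0.767]]
ft_force: [-0.5, 0.8, 0.5]
finger_gap: 1.002
```

```bash
python3 - <<'E'
from plan import *
R1,p1=hook(0,0);s,p,R=cur(); print((toB(p)-p1).round(2),(RB.T@s['ft_force']).round(2))
# lift in arc
R2,p2=hook(0,0.); pm=toB(p)
go([(R2,pm+[-4,0,10],4),(R2,pm+[-5,0,25],4)],1)
E
```

```text
[ 3.1  -0.76  1.18] [-0.32  0.93  0.52]
t 7.35 q [-0.21  0.3  -0.39 -0.95 -0.44  1.  ] F [-0.5  0.8  0.5] TCPbox [-51.6  -1.4  68.3] gap 1.002
  q [-0.21  0.28 -0.4  -0.92 -0.44  0.97] err 0.0 rate frac 0.02
  q [-0.19  0.25 -0.4  -0.88 -0.45  0.91] err 0.0 rate frac 0.04
[{"tx": -0.01, "ty": -0.02, "tz": -0.06, "rx": 0, "ry": 0, "rz": 0, "jaw": 1}, {"tx": -0.01, "ty": -0.02, "tz": -0.07, "rx": 0, "ry": 0, "rz": 0, "jaw": 1}, {"tx": -0.01, "ty": -0.02, "tz": -0.06, "rx": 0, "ry": 0, "rz": 0, "jaw": 1}, {"tx": -0.01, "ty": -0.01, "tz": -0.07, "rx": 0, "ry": 0, "rz": 0, "jaw": 1}, {"tx": -0.02, "ty": -0.05, "tz": -0.07, "rx": 0, "ry": 0, "rz": 0, "jaw": 1}, {"tx": -0.02, "ty": -0.06, "tz": -0.08, "rx": 0, "ry": 0, "rz": 0, "jaw": 1}, {"tx": -0.02, "ty": -0.05, "tz": -0.07, "rx": 0, "ry": 0, "rz": 0, "jaw": 1}, {"tx": -0.02, "ty": -0.05, "tz": -0.08, "rx": 0, "ry": 0, "rz": 0, "jaw": 1}]
```

move_arm:
  commands:
    - {"tx": -0.01, "ty": -0.04, "tz": 0.03, "rx": 0, "ry": 0, "rz": 0, "jaw": 1}
    - {"tx": 0, "ty": -0.04, "tz": 0.03, "rx": 0, "ry": 0, "rz": 0, "jaw": 1}
    - {"tx": 0, "ty": 0, "tz": 0, "rx": 0, "ry": 0, "rz": 0, "jaw": 1}

```text
time_s: 7.72
tool_pos: [0.6348, -0.118, 0.0685]
orientation: [[0.075, -0.794, 0.603], [-0.973, 0.075, 0.22], [-0.22, -0.603, -0.767]]
ft_force: [-0.0, 0.2, -0.3]
finger_gap: 1.0
```

```bash
python3 - <<'E'
from plan import *
R1,p1=hook(0,0);s,p,R=cur(); print((toB(p)-p1).round(2),(RB.T@s['ft_force']).round(2))
E
```

```text
[ 7.1  -0.94  1.36] [ 0.02  0.19 -0.34]
```

move_arm:
  commands:
    - {"tx": -0.01, "ty": -0.02, "tz": -0.06, "rx": 0, "ry": 0, "rz": 0, "jaw": 1}
    - {"tx": -0.01, "ty": -0.02, "tz": -0.07, "rx": 0, "ry": 0, "rz": 0, "jaw": 1}
    - {"tx": -0.01, "ty": -0.02, "tz": -0.06, "rx": 0, "ry": 0, "rz": 0, "jaw": 1}
    - {"tx": -0.01, "ty": -0.02, "tz": -0.07, "rx": 0, "ry": 0, "rz": 0, "jaw": 1}
    - {"tx": 0, "ty": 0, "tz": 0, "rx": 0, "ry": 0, "rz": 0, "jaw": 1}

```text
time_s: 8.35
tool_pos: [0.6309, -0.119, 0.0791]
orientation: [[0.075, -0.794, 0.603], [-0.973, 0.075, 0.22], [-0.22, -0.603, -0.766]]
ft_force: [0.6, 0.0, -0.1]
finger_gap: 1.001
```

```bash
python3 - <<'E'
from plan import *
a=capture("scene")
cv2.imwrite("pics/s4.png",cv2.resize(a[240:330,270:370,::-1],None,fx=7,fy=6))
R1,p1=hook(0,0);s,p,R=cur(); print((toB(p)-p1).round(2),(RB.T@s['ft_force']).round(2))
E
```

```text
[ 3.01 -1.1  11.84] [-0.12  0.41 -0.09]
```

View pics/s4.png

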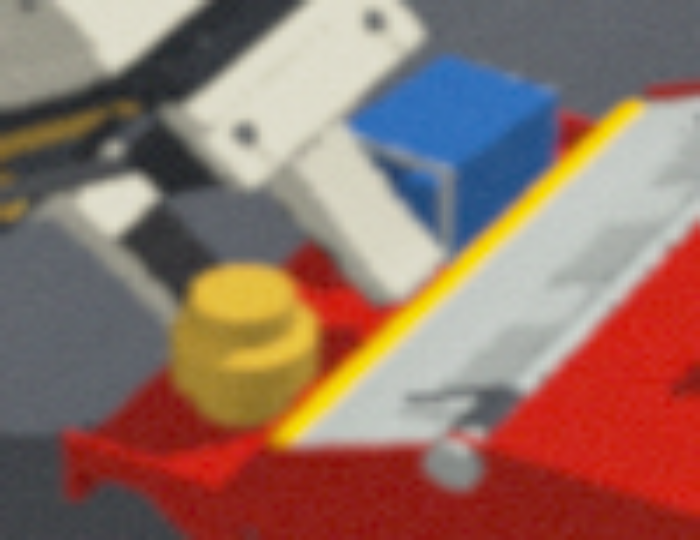

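```bash
python3 - <<'E'
from plan import *
s,p,R=cur()
im=cv2.imread("pics/s4.png")
for yy in(44,54,60,65):
  q=[p+R@(np.array([x,-yy,0])/1000) for x in(-9.5,9.5)]
  u=project("scene",q); c=(u-[270,240])*[7,6]; print(yy,c.round(0).tolist(),[toB(a).round(1).tolist() for a in q])
  col=[(0,0,0),(255,0,255),(0,255,0),(255,255,0)][[44,54,60,65].index(yy)]
  for a in c: cv2.circle(im,tuple(int(v) for v in a),3,col,-1)
cv2.imwrite("pics/s4o.png",im[150:400,200:500].repeat(2,0).repeat(2,1))
E
```

```text
44 [[421.0, 273.0], [381.0, 312.0]] [[-16.9, -3.1, 107.6], [-19.4, -21.5, 103.4]]
54 [[441.0, 270.0], [401.0, 309.0]] [[-9.3, -5.5, 113.6], [-11.8, -23.9, 109.4]]
60 [[454.0, 268.0], [413.0, 307.0]] [[-4.8, -6.9, 117.2], [-7.2, -25.3, 113.1]]
65 [[464.0, 266.0], [423.0, 305.0]] [[-1.0, -8.1, 120.3], [-3.4, -26.5, 116.1]]
```

View pics/s4o.png

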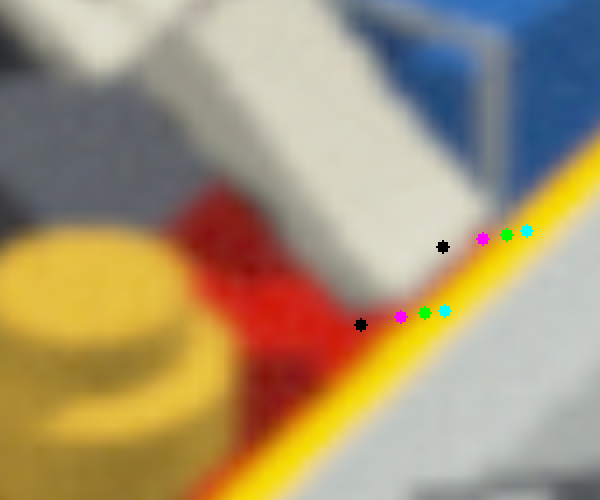

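The finger tips are thinner than I assumed: the overlay puts the outer face 54–55 mm from the tool axis, so about 11 mm thick. The tip came up in front of the lip without touching it, and nothing moved. I'll update the model and re-plan.

```bash
sed -i 's/-gap\/2-21/-gap\/2-11/; s/gap\/2+21,0\]/gap\/2+11,0]/; s/sg\*(gap\/2+21)/sg*(gap\/2+11)/' col.py; grep -n "11" col.py | head
cat > t4.py <<'E'
from col import *
import itertools
print("HOOK")
for al,ph,ps in((50,8,20),(45,8,20),(45,12,25),(45,8,30),(45,8,40),(48,8,30)):
  R,p,c=pose(al,ph,ps,88,[4,-5,108]); p=p+[0,0,92.5-c[:,2].min()];c=c+[0,0,92.5-c[:,2].min()]
  t0=[round(theta(R,p+[x,0,0],88)[0] or 0,2) for x in(-4,0,4)]
  P=place(parts(88)['push'],R,p)
  print(al,ph,ps,c[c[:,0].argmax()].round(1),t0,[round(theta(R,p+[a,0,b],88)[0] or 0,2) for a,b in((-4,10),(-5,25),(-5,50))],clear(R,p,88),"push maxx",P[:,0].max().round(0),P[P[:,0].argmax()].round(0))
print("PUSH")
for al,ph,ps,gap in itertools.product((45,50),(8,),(20,30,40,50),(60,70,80,88)):
   L=[];mn=[15]
   for x in(-62,-40,-14):
      R,p,c=pose(al,ph,ps,gap,[x,50,113],'push'); p=p+[0,0,95-c[:,2].min()]; tipz=c[c[:,0].argmax(),2]+95-c[:,2].min()
      t=theta(R,p,gap)[0]; tb=theta(R,p,gap,'body')[0]; L.append((round(t or 0,2),tb))
      for k,dd in clear(R,p,gap,off=(x+22,53)).items(): mn+=[v for n,v in dd.items() if not(k=='push' and n in('offcut','shelf'))]
   l=place(parts(gap)['lift'],R,p)
   print(al,ph,ps,gap,L,"clr",min(mn),"pushz",tipz.round(0),"lifttip end",l[l[:,0].argmax()].round(0))
E
python3 t4.py
```

```text
7:    return dict(lift=grid([-9.5,-gap/2-11,-66],[9.5,-gap/2,0],3),push=grid([-9.5,gap/2,-66],[9.5,gap/2+11,0],3),
8:      body=np.r_[grid([-39,-96.5,-110],[39,96.5,-66],6),grid([-45,-45,-250],[45,45,-110],10)])
10:BOX=dict(shelf=([-66,-110,72],[-2,110,90]),rimL=([-66,104,90],[0,110,98]),cheekL=([-12,103,90],[58,110,148]),cheekR=([-12,-110,90],[58,-103,148]),
11: roof=([56,-110,0],[160,110,150]),handle=([80,-45,148],[120,45,176]),bin=([-2,-110,0],[60,110,70]))
41:    y=[sg*(gap/2),sg*(gap/2+11)]
HOOK
50 8 20 [  4.   -5.  103.3] [np.float64(-0.0), np.float64(0.16), np.float64(0.27)] [np.float64(0.28), np.float64(0.52), np.float64(0.84)] {'lift': {'shelf': 2.5, 'union': 13.8}, 'push': {}, 'body': {'offcut': 6.3, 'union': 1.4}} push maxx -71.0 [-71.  19.  44.]
45 8 20 [  4.   -5.  104.4] [np.float64(0.0), np.float64(0.12), np.float64(0.22)] [np.float64(0.26), np.float64(0.5), np.float64(0.84)] {'lift': {'shelf': 2.5, 'union': 12.6}, 'push': {}, 'body': {'offcut': 4.9, 'union': -1.0}} push maxx -66.0 [-66.  19.  39.]
45 12 25 [  4.   -5.  105.2] [np.float64(0.03), np.float64(0.14), np.fl
[... 4622 characters left out ...]
ushz 108.0 lifttip end [ 47.  -0. 153.]
50 8 40 88 [(np.float64(0.96), None), (np.float64(1.24), None), (np.float64(2.12), None)] clr 7.4 pushz 108.0 lifttip end [ 52.  -5. 157.]
50 8 50 60 [(0, None), (np.float64(0.7), None), (np.float64(1.07), None)] clr 15 pushz 109.0 lifttip end [ 28.   1. 138.]
50 8 50 70 [(0, None), (np.float64(0.85), None), (np.float64(1.19), None)] clr 15 pushz 109.0 lifttip end [ 34.  -6. 142.]
50 8 50 80 [(np.float64(0.65), None), (np.float64(0.97), None), (np.float64(1.31), None)] clr 15 pushz 109.0 lifttip end [ 40. -13. 146.]
50 8 50 88 [(np.float64(0.77), None), (np.float64(1.07), None), (np.float64(1.5), None)] clr 11.2 pushz 109.0 lifttip end [ 45. -18. 150.]
```

```bash
cat >> plan.py <<'E'
def hk(x,low=92.5,y=0,a=HK):
    R,p,c=pose(*a,88,[x,y,108]); return R,p+[0,0,low-c[:,2].min()]
def tipof(R,p,a='lift',gap=88):
    l=place(parts(gap)[a],R,p); e=l[parts(gap)[a][:,2]==0]; return e[e[:,0].argmax()].round(1), e[:,2].min().round(1)
E
python3 - <<'E'
from plan import *
s,p,R=cur(); print(tipof(RB.T@R,toB(p)), tipof(RB.T@R,toB(p),'push'))
for x in(-10,0,3): print(clear(*hk(x),88),theta(*hk(x),88)[0])
go([(*hk(-11),4),(*hk(0),4)],1)
E
```

```text
(array([ -8.6,  -5.7, 114.2]), np.float64(103.4)) (array([-83.9,  17.9,  54.5]), np.float64(43.7))
{'lift': {'shelf': 2.5}, 'push': {}, 'body': {'offcut': 14.9, 'union': 9.9}} None
{'lift': {'shelf': 2.5}, 'push': {}, 'body': {'offcut': 8.5, 'union': 4.3}} -0.0007458754991127581
{'lift': {'shelf': 2.5}, 'push': {}, 'body': {'offcut': 6.9, 'union': 3.7}} 0.12167179894563225
t 8.4 q [-0.2   0.28 -0.39 -0.92 -0.44  0.96] F [-0.2  0.4 -0.1] TCPbox [-51.6  -1.8  79. ] gap 1.001
  q [-0.21  0.29 -0.4  -0.95 -0.43  1.  ] err 0.0 rate frac 0.03
  q [-0.19  0.31 -0.38 -0.94 -0.42  0.98] err 0.0 rate frac 0.01
[{"tx": -0.02, "ty": 0.06, "tz": 0.05, "rx": 0, "ry": 0, "rz": 0, "jaw": 1}, {"tx": -0.02, "ty": 0.06, "tz": 0.04, "rx": 0, "ry": 0, "rz": 0, "jaw": 1}, {"tx": -0.01, "ty": 0.06, "tz": 0.05, "rx": 0, "ry": 0, "rz": 0, "jaw": 1}, {"tx": -0.02, "ty": 0.06, "tz": 0.04, "rx": 0, "ry": 0, "rz": 0, "jaw": 1}, {"tx": -0.01, "ty": -0.05, "tz": 0.04, "rx": 0, "ry": 0, "rz": 0, "jaw": 1}, {"tx": -0.01, "ty": -0.05, "tz": 0.05, "rx": 0, "ry": 0, "rz": 0, "jaw": 1}, {"tx": -0.01, "ty": -0.05, "tz": 0.04, "rx": 0, "ry": 0, "rz": 0, "jaw": 1}, {"tx": -0.01, "ty": -0.05, "tz": 0.05, "rx": 0, "ry": 0, "rz": 0, "jaw": 1}]
```

move_arm:
  commands:
    - {"tx": -0.02, "ty": 0.06, "tz": 0.05, "rx": 0, "ry": 0, "rz": 0, "jaw": 1}
    - {"tx": -0.02, "ty": 0.06, "tz": 0.04, "rx": 0, "ry": 0, "rz": 0, "jaw": 1}
    - {"tx": -0.01, "ty": 0.06, "tz": 0.05, "rx": 0, "ry": 0, "rz": 0, "jaw": 1}
    - {"tx": -0.02, "ty": 0.06, "tz": 0.04, "rx": 0, "ry": 0, "rz": 0, "jaw": 1}
    - {"tx": -0.01, "ty": -0.06, "tz": 0.05, "rx": 0, "ry": 0, "rz": 0, "jaw": 1}
    - {"tx": -0.01, "ty": -0.06, "tz": 0.05, "rx": 0, "ry": 0, "rz": 0, "jaw": 1}
    - {"tx": -0.01, "ty": -0.06, "tz": 0.05, "rx": 0, "ry": 0, "rz": 0, "jaw": 1}
    - {"tx": 0, "ty": 0, "tz": 0, "rx": 0, "ry": 0, "rz": 0, "jaw": 1}

```text
time_s: 9.4
tool_pos: [0.6357, -0.1119, 0.0672]
orientation: [[0.075, -0.795, 0.602], [-0.973, 0.076, 0.22], [-0.221, -0.601, -0.768]]
ft_force: [-4.4, -1.2, -1.2]
finger_gap: 0.997
```

```bash
python3 - <<'E'
from plan import *
s,p,R=cur(); print(tipof(RB.T@R,toB(p)), tipof(RB.T@R,toB(p),'push'),(RB.T@s['ft_force']).round(2))
go([(*hk(3),2)],1)
E
```

```text
(array([ -2.3,   0.2, 102.3]), np.float64(91.5)) (array([-77.8,  23.8,  42.8]), np.float64(32.0)) [-4.57 -0.26 -1.24]
t 9.4 q [-0.19  0.3  -0.39 -0.94 -0.42  0.98] F [-4.4 -1.2 -1.2] TCPbox [-45.5   4.1  67.2] gap 0.997
  q [-0.19  0.31 -0.38 -0.94 -0.42  0.98] err 0.0 rate frac 0.01
[{"tx": -0.01, "ty": -0.06, "tz": 0.03, "rx": 0, "ry": 0, "rz": 0, "jaw": 1}, {"tx": -0.01, "ty": -0.06, "tz": 0.04, "rx": 0.001, "ry": 0, "rz": 0, "jaw": 1}]
```

```bash
python3 - <<'E'
from plan import *
a=capture("scene")
cv2.imwrite("pics/s5.png",cv2.resize(a[240:330,270:370,::-1],None,fx=7,fy=6))
s,p,R=cur();pm=toB(p);print((RB.T@s['ft_force']).round(2))
Rh=hk(0)[0]
go([(Rh,pm+[-4,0,10],5),(Rh,pm+[-5,0,22],3)],1)
E
```

```text
[-4.23 -1.08 -1.34]
t 9.45 q [-0.19  0.3  -0.39 -0.94 -0.42  0.98] F [-3.9 -1.9 -1.3] TCPbox [-45.5   4.1  67.2] gap 0.998
  q [-0.19  0.28 -0.39 -0.92 -0.43  0.96] err 0.0 rate frac 0.01
  q [-0.18  0.26 -0.4  -0.88 -0.43  0.91] err 0.0 rate frac 0.04
[{"tx": -0.01, "ty": -0.01, "tz": -0.05, "rx": 0, "ry": 0, "rz": 0, "jaw": 1}, {"tx": -0.01, "ty": -0.02, "tz": -0.05, "rx": 0, "ry": 0, "rz": 0, "jaw": 1}, {"tx": -0.01, "ty": -0.01, "tz": -0.05, "rx": 0.001, "ry": 0, "rz": 0, "jaw": 1}, {"tx": 0, "ty": -0.02, "tz": -0.05, "rx": 0, "ry": 0, "rz": 0, "jaw": 1}, {"tx": -0.01, "ty": -0.01, "tz": -0.06, "rx": 0, "ry": 0, "rz": 0, "jaw": 1}, {"tx": -0.02, "ty": -0.06, "tz": -0.08, "rx": 0, "ry": 0, "rz": 0, "jaw": 1}, {"tx": -0.02, "ty": -0.05, "tz": -0.08, "rx": 0, "ry": 0, "rz": 0, "jaw": 1}, {"tx": -0.03, "ty": -0.06, "tz": -0.08, "rx": 0, "ry": 0, "rz": 0, "jaw": 1}]
```

View pics/s5.png

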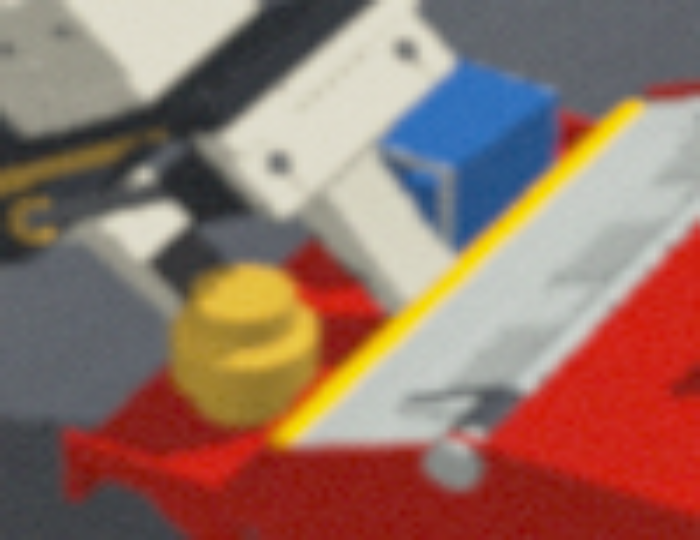

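move_arm:
  commands:
    - {"tx": -0.01, "ty": -0.03, "tz": -0.04, "rx": 0, "ry": 0, "rz": 0, "jaw": 1}
    - {"tx": -0.01, "ty": -0.03, "tz": -0.04, "rx": 0, "ry": 0, "rz": 0, "jaw": 1}
    - {"tx": -0.01, "ty": -0.03, "tz": -0.04, "rx": 0, "ry": 0, "rz": 0, "jaw": 1}
    - {"tx": -0.01, "ty": -0.03, "tz": -0.04, "rx": 0, "ry": 0, "rz": 0, "jaw": 1}
    - {"tx": -0.01, "ty": -0.03, "tz": -0.05, "rx": 0, "ry": 0, "rz": 0, "jaw": 1}
    - {"tx": 0, "ty": 0, "tz": 0, "rx": 0, "ry": 0, "rz": 0, "jaw": 1}

```text
time_s: 10.2
tool_pos: [0.6327, -0.1124, 0.076]
orientation: [[0.073, -0.798, 0.599], [-0.972, 0.076, 0.221], [-0.221, -0.598, -0.77]]
ft_force: [-11.2, -3.4, -5.4]
finger_gap: 1.0
```

```bash
python3 - <<'E'
from plan import *
a=capture("scene")
cv2.imwrite("pics/s6.png",cv2.resize(a[240:330,270:370,::-1],None,fx=7,fy=6))
s,p,R=cur();pm=toB(p);print((RB.T@s['ft_force']).round(2),tipof(RB.T@R,pm),theta(RB.T@R,pm,88)[0])
E
```

```text
[-11.54  -2.74  -6.61] (array([ -5.3,   0.3, 110.9]), np.float64(100.1)) 0.05039789269103352
```

View pics/s6.png

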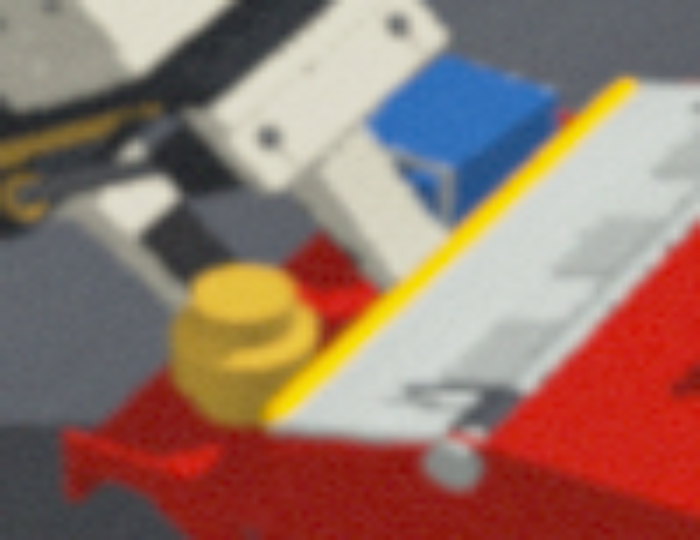

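```bash
python3 - <<'E'
from plan import *
s,p,R=cur();pm=toB(p)
Rh=hk(0)[0]
go([(Rh,pm+[-2,0,12],4),(Rh,pm+[-2,0,26],4)],1)
E
```

```text
t 10.25 q [-0.18  0.29 -0.39 -0.91 -0.43  0.94] F [-10.7  -5.1  -6.6] TCPbox [-48.5   4.3  75.9] gap 0.999
  q [-0.18  0.26 -0.4  -0.89 -0.43  0.91] err 0.0 rate frac 0.02
  q [-0.16  0.24 -0.4  -0.84 -0.44  0.85] err 0.0 rate frac 0.04
[{"tx": -0.01, "ty": -0.04, "tz": -0.07, "rx": 0.001, "ry": 0, "rz": 0, "jaw": 1}, {"tx": -0.02, "ty": -0.03, "tz": -0.06, "rx": 0, "ry": 0, "rz": 0, "jaw": 1}, {"tx": -0.01, "ty": -0.04, "tz": -0.07, "rx": 0.001, "ry": 0, "rz": -0.001, "jaw": 1}, {"tx": -0.02, "ty": -0.03, "tz": -0.06, "rx": 0, "ry": 0, "rz": 0, "jaw": 1}, {"tx": -0.02, "ty": -0.05, "tz": -0.07, "rx": 0, "ry": 0, "rz": 0, "jaw": 1}, {"tx": -0.02, "ty": -0.06, "tz": -0.07, "rx": 0, "ry": 0, "rz": 0, "jaw": 1}, {"tx": -0.02, "ty": -0.05, "tz": -0.06, "rx": 0, "ry": 0, "rz": 0, "jaw": 1}, {"tx": -0.02, "ty": -0.05, "tz": -0.07, "rx": 0, "ry": 0, "rz": 0, "jaw": 1}]
```

move_arm:
  commands:
    - {"tx": -0.01, "ty": -0.04, "tz": -0.07, "rx": 0, "ry": 0, "rz": 0, "jaw": 1}
    - {"tx": -0.02, "ty": -0.03, "tz": -0.06, "rx": 0, "ry": 0, "rz": 0, "jaw": 1}
    - {"tx": -0.01, "ty": -0.04, "tz": -0.07, "rx": 0, "ry": 0, "rz": 0, "jaw": 1}
    - {"tx": -0.02, "ty": -0.03, "tz": -0.06, "rx": 0, "ry": 0, "rz": 0, "jaw": 1}
    - {"tx": -0.02, "ty": -0.05, "tz": -0.07, "rx": 0, "ry": 0, "rz": 0, "jaw": 1}
    - {"tx": -0.02, "ty": -0.06, "tz": -0.07, "rx": 0, "ry": 0, "rz": 0, "jaw": 1}
    - {"tx": -0.02, "ty": -0.05, "tz": -0.06, "rx": 0, "ry": 0, "rz": 0, "jaw": 1}
    - {"tx": -0.02, "ty": -0.05, "tz": -0.07, "rx": 0, "ry": 0, "rz": 0, "jaw": 1}

```text
time_s: 11.25
tool_pos: [0.6297, -0.1129, 0.1015]
orientation: [[0.073, -0.798, 0.598], [-0.972, 0.076, 0.221], [-0.222, -0.597, -0.771]]
ft_force: [-14.5, -5.8, -2.5]
finger_gap: 1.0
```

```bash
python3 - <<'E'
from plan import *
a=capture("scene")
cv2.imwrite("pics/s7.png",cv2.resize(a[220:330,250:390,::-1],None,fx=5.5,fy=5.4))
s,p,R=cur();pm=toB(p);print((RB.T@s['ft_force']).round(2),tipof(RB.T@R,pm),tipof(RB.T@R,pm,'push'),theta(RB.T@R,pm,88)[0])
E
```

```text
[-18.52  -1.96  -0.89] (array([ -8.1,   0.3, 137.1]), np.float64(126.3)) (array([-83.8,  24.1,  77.9]), np.float64(67.1)) 0.5237223460832586
```

View pics/s7.png

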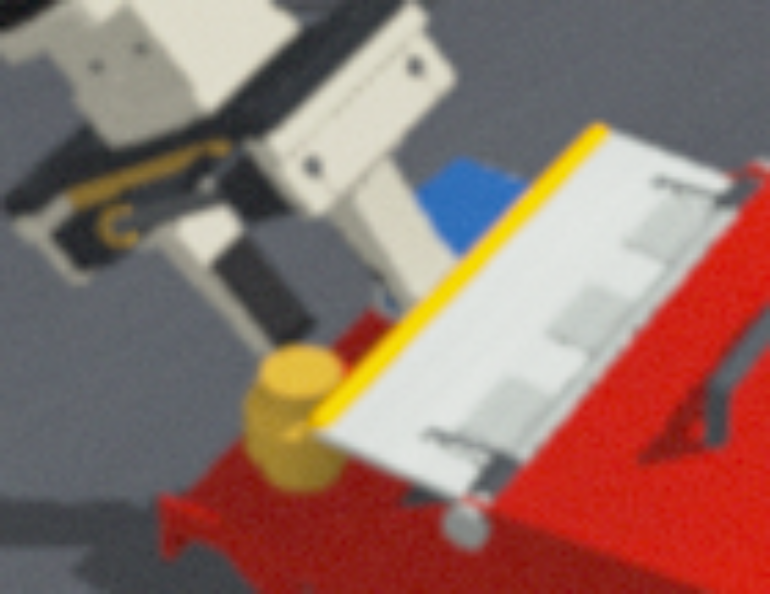

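```bash
cat >> plan.py <<'E'
PU=(45,8,50)
def pu(x,low=96,y=50,a=PU):
    R,p,c=pose(*a,88,[x,y,113],'push'); return R,p+[0,0,low-c[:,2].min()]
E
python3 - <<'E'
from plan import *
s,p,R=cur();pm=toB(p);Rm=RB.T@R
A=(Rm,pm+[0.5,0,16]); Bp=pu(-66,98)
sl=Slerp([0,1],Ro.from_matrix([A[0],Bp[0]]))
for f in np.linspace(0,1,6):
    RR=sl(f).as_matrix();pp=A[1]+f*(Bp[1]-A[1]); print(f.round(1),tipof(RR,pp),tipof(RR,pp,'push'),theta(RR,pp,88)[0],clear(RR,pp,88))
go([(Rm,pm+[0.5,0,16],4),(*Bp,8)],1)
E
```

```text
0.0 (array([ -7.6,   0.3, 153.1]), np.float64(142.3)) (array([-83.3,  24.1,  93.9]), np.float64(83.1)) 0.7486391134657289 {'lift': {}, 'push': {}, 'body': {}}
0.2 (array([ -7.4,  -3.8, 155. ]), np.float64(143.0)) (array([-80.4,  29.9,  97.2]), np.float64(85.3)) 0.7734741437339945 {'lift': {}, 'push': {}, 'body': {}}
0.4 (array([ -7.6,  -7.9, 156.4]), np.float64(143.4)) (array([-77.2,  35.4, 100.8]), np.float64(87.8)) 0.7831368869334064 {'lift': {}, 'push': {}, 'body': {}}
0.6 (array([ -8.3, -11.8, 157.4]), np.float64(143.5)) (array([-73.7,  40.6, 104.7]), np.float64(90.8)) 0.7897336405542036 {'lift': {}, 'push': {'offcut': 12.5}, 'body': {}}
0.8 (array([ -9.4, -15.5, 158.1]), np.float64(143.4)) (array([-69.9,  45.5, 108.9]), np.float64(94.2)) 0.7811977061215148 {'lift': {}, 'push': {'shelf': 15.0, 'offcut': 9.2}, 'body': {}}
1.0 (array([-10.9, -18.8, 158.3]), np.float64(143.0)) (array([-66. ,  50. , 113.3]), np.float64(98.0)) 0.7290342362610053 {'lift': {}, 'push': {'offcut': 5.6}, 'body': {}}
t 11.3 q [-0.16  0.24 -0.4  -0.83 -0.44  0.83] F [-17.7  -5.8  -0.9] TCPbox [-51.4   4.4 10
[... 484 characters left out ...]
 "tz": -0.01, "rx": 0.003, "ry": -0.002, "rz": 0.021, "jaw": 1}, {"tx": -0.04, "ty": -0.03, "tz": -0.01, "rx": 0.003, "ry": -0.002, "rz": 0.02, "jaw": 1}, {"tx": -0.04, "ty": -0.02, "tz": -0.01, "rx": 0.003, "ry": -0.002, "rz": 0.021, "jaw": 1}, {"tx": -0.04, "ty": -0.02, "tz": -0.01, "rx": 0.004, "ry": -0.002, "rz": 0.021, "jaw": 1}]
[{"tx": -0.03, "ty": -0.01, "tz": -0.01, "rx": 0.003, "ry": -0.002, "rz": 0.021, "jaw": 1}, {"tx": -0.05, "ty": -0.01, "tz": -0.01, "rx": 0.003, "ry": -0.003, "rz": 0.02, "jaw": 1}, {"tx": -0.04, "ty": -0.01, "tz": -0.01, "rx": 0.003, "ry": -0.002, "rz": 0.021, "jaw": 1}, {"tx": -0.04, "ty": -0.01, "tz": -0.01, "rx": 0.003, "ry": -0.002, "rz": 0.021, "jaw": 1}]
```

```bash
python3 - <<'E'
from plan import *
for a in((45,8,40),(45,8,45),(50,8,45),(50,8,50),(50,8,40),(55,8,50),(55,8,45),(55,8,55)):
  o=[]
  for x in(-66,-60,-40,-18,-14):
    R,p=pu(x,96,50,a); t,c=theta(R,p,88); l=lippt(t); tp=tipof(R,p)[0]; o.append((round(float(t),2),(tp[[0]]-l[0]).round(1)[0],(tp[2]-l[1]).round(1)))
  print(a,tp, [(float(i),float(j),float(k)) for i,j,k in o],clear(*pu(-16,96,50,a),88,off=(6,53)))
E
```

```text
(45, 8, 40) [ 48.   -5.6 164.2] [(0.92, -2.1, -4.0), (1.0, 1.6, -7.9), (1.23, 12.8, -19.0), (1.75, 7.7, -34.6), (1.91, 2.3, -36.3)] {'lift': {}, 'push': {'shelf': 6.0, 'offcut': 1.7}, 'body': {}}
(45, 8, 45) [ 44.8 -12.4 160.5] [(0.84, -3.2, -3.2), (0.92, 0.9, -7.3), (1.15, 12.9, -19.2), (1.58, 14.6, -34.6), (1.74, 9.1, -38.1)] {'lift': {}, 'push': {'shelf': 6.0, 'offcut': 1.7}, 'body': {}}
(50, 8, 45) [ 48.8 -11.9 154.6] [(0.83, 1.1, -8.3), (0.91, 5.0, -13.0), (1.18, 15.9, -26.2), (1.65, 14.4, -42.3), (1.9, 3.6, -45.9)] {'lift': {'roof': 10.3}, 'push': {'shelf': 6.0, 'offcut': 1.7}, 'body': {}}
(50, 8, 50) [ 44.8 -18.3 150.8] [(0.72, -0.7, -6.0), (0.81, 3.5, -11.3), (1.09, 15.4, -25.7), (1.36, 25.5, -37.7), (1.54, 20.4, -43.4)] {'lift': {'roof': 13.2}, 'push': {'shelf': 6.0, 'offcut': 1.7}, 'body': {}}
(50, 8, 40) [ 52.4  -4.9 158. ] [(0.92, 2.4, -10.0), (1.0, 6.0, -14.3), (1.26, 16.1, -26.3), (1.9, 3.5, -42.4), (2.12, -6.0, -42.5)] {'lift': {'roof': 9.6}, 'push': {'shelf': 6.0, 'offcut': 1.7}, 'body': {}}
(55, 8, 50) [ 48.2 -17.8 144.9] [(0.72, 2.7, -11.9), (0.82, 6.7, -17.6), (1.12, 17.7, -33.1), (1.42, 26.3, -45.5), (1.59, 20.9, -50.7)] {'lift': {'roof': 9.8}, 'push': {'shelf': 6.0, 'offcut': 1.7}, 'body': {}}
(55, 8, 45) [ 52.5 -11.3 148.3] [(0.83, 4.7, -14.9), (0.93, 8.3, -20.1), (1.21, 18.1, -34.1), (1.78, 10.3, -51.0), (2.26, -14.2, -50.7)] {'lift': {'roof': 5.5}, 'push': {'shelf': 6.0, 'offcut': 1.7}, 'body': {}}
(55, 8, 55) [ 43.3 -23.8 141.1] [(0.58, -0.5, -7.5), (0.69, 4.2, -14.1), (1.01, 16.5, -31.8), (1.32, 26.3, -45.6), (1.37, 27.7, -47.6)] {'lift': {'roof': 14.7}, 'push': {'shelf': 6.0, 'offcut': 1.7}, 'body': {}}
```

```bash
sed -i 's/^PU=.*/PU=(50,8,47)/' plan.py
python3 - <<'E'
from plan import *
s,p,R=cur();pm=toB(p);Rm=RB.T@R
A=(Rm,pm+[4,0,20]); Bp=pu(-64,99)
sl=Slerp([0,1],Ro.from_matrix([A[0],Bp[0]]))
for f in np.linspace(0,1,6):
    RR=sl(f).as_matrix();pp=A[1]+f*(Bp[1]-A[1]); t=theta(RR,pp,88)[0];print(f.round(1),tipof(RR,pp)[0],tipof(RR,pp,'push'),t.round(2),(tipof(RR,pp)[0][[0,2]]-lippt(t)).round(1),clear(RR,pp,88))
go([(*A,5),(*Bp,8)],1)
E
```

```text
0.0 [ -4.1   0.3 157.1] (array([-79.8,  24.1,  97.9]), np.float64(87.1)) 0.85 [-0.2 -6.9] {'lift': {}, 'push': {}, 'body': {}}
0.2 [ -3.1  -2.9 157.5] (array([-77.1,  29.8, 100.5]), np.float64(88.9)) 0.87 [ 0.3 -7.6] {'lift': {}, 'push': {'offcut': 15.0}, 'body': {}}
0.4 [ -2.4  -6.  157.6] (array([-74.2,  35.2, 103.3]), np.float64(91.0)) 0.88 [ 0.8 -8. ] {'lift': {}, 'push': {'shelf': 14.8, 'offcut': 12.5}, 'body': {}}
0.6 [ -2.2  -9.  157.4] (array([-71. ,  40.4, 106.3]), np.float64(93.4)) 0.88 [ 1.  -8.2] {'lift': {}, 'push': {'shelf': 14.6, 'offcut': 9.8}, 'body': {}}
0.8 [ -2.3 -11.9 156.9] (array([-67.6,  45.4, 109.4]), np.float64(96.1)) 0.87 [ 1.1 -8.3] {'lift': {}, 'push': {'shelf': 14.6, 'offcut': 6.9}, 'body': {}}
1.0 [ -2.7 -14.5 156.2] (array([-64. ,  50. , 112.8]), np.float64(99.0)) 0.85 [ 1.1 -8.1] {'lift': {}, 'push': {'offcut': 3.6}, 'body': {}}
t 11.3 q [-0.16  0.24 -0.4  -0.83 -0.44  0.83] F [-17.7  -5.8  -0.9] TCPbox [-51.4   4.4 102.1] gap 0.997
  q [-0.14  0.21 -0.4  -0.77 -0.45  0.75] err 0.0 rate frac 0.04
  q [-0.1   0.2  -0.41 -0.75 -0.43  0.24] err 0.0 rate 
[... 324 characters left out ...]
"tx": -0.02, "ty": -0.08, "tz": -0.06, "rx": 0, "ry": 0, "rz": 0, "jaw": 1}, {"tx": -0.04, "ty": -0.02, "tz": 0, "rx": 0, "ry": 0, "rz": 0.019, "jaw": 1}, {"tx": -0.03, "ty": -0.01, "tz": 0, "rx": 0.001, "ry": 0, "rz": 0.018, "jaw": 1}, {"tx": -0.04, "ty": -0.02, "tz": 0.01, "rx": 0, "ry": 0, "rz": 0.019, "jaw": 1}]
[{"tx": -0.04, "ty": -0.01, "tz": 0, "rx": 0, "ry": 0, "rz": 0.019, "jaw": 1}, {"tx": -0.04, "ty": 0, "tz": 0, "rx": 0, "ry": 0, "rz": 0.018, "jaw": 1}, {"tx": -0.04, "ty": -0.01, "tz": 0, "rx": 0.001, "ry": 0, "rz": 0.019, "jaw": 1}, {"tx": -0.04, "ty": 0, "tz": 0, "rx": 0, "ry": 0, "rz": 0.019, "jaw": 1}, {"tx": -0.04, "ty": 0, "tz": 0, "rx": 0, "ry": 0, "rz": 0.018, "jaw": 1}]
```

move_arm:
  commands:
    - {"tx": -0.02, "ty": -0.07, "tz": -0.07, "rx": 0, "ry": 0, "rz": 0, "jaw": 1}
    - {"tx": -0.03, "ty": -0.07, "tz": -0.08, "rx": 0, "ry": 0, "rz": 0, "jaw": 1}
    - {"tx": -0.02, "ty": -0.07, "tz": -0.07, "rx": 0, "ry": 0, "rz": 0, "jaw": 1}
    - {"tx": -0.03, "ty": -0.07, "tz": -0.07, "rx": 0, "ry": 0, "rz": 0, "jaw": 1}
    - {"tx": -0.02, "ty": -0.07, "tz": -0.07, "rx": 0, "ry": 0, "rz": 0, "jaw": 1}
    - {"tx": 0, "ty": 0, "tz": 0, "rx": 0, "ry": 0, "rz": 0, "jaw": 1}

```text
time_s: 12.05
tool_pos: [0.636, -0.1119, 0.1253]
orientation: [[0.075, -0.794, 0.603], [-0.972, 0.075, 0.22], [-0.22, -0.603, -0.767]]
ft_force: [-4.1, -0.9, -0.3]
finger_gap: 1.001
```

```bash
python3 - <<'E'
from plan import *
a=capture("scene")
cv2.imwrite("pics/s8.png",cv2.resize(a[220:330,250:390,::-1],None,fx=5.5,fy=5.4))
s,p,R=cur();pm=toB(p);print((RB.T@s['ft_force']).round(2),tipof(RB.T@R,pm),tipof(RB.T@R,pm,'push'),theta(RB.T@R,pm,88)[0])
go([(*pu(-64,99),8)],1)
E
```

```text
[-4.85  0.01 -1.46] (array([-2.100e+00,  1.000e-01,  1.604e+02]), np.float64(149.5)) (array([-77.5,  23.7, 100.7]), np.float64(89.9)) 0.9131170982588601
t 12.1 q [-0.14  0.21 -0.39 -0.77 -0.45  0.75] F [-4.7 -1.  -1.5] TCPbox [-45.2   4.  125.1] gap 0.998
  q [-0.11  0.2  -0.4  -0.75 -0.43  0.24] err 0.0 rate frac 0.16
[{"tx": -0.03, "ty": -0.01, "tz": 0.01, "rx": 0, "ry": 0, "rz": 0.019, "jaw": 1}, {"tx": -0.04, "ty": 0, "tz": 0, "rx": 0, "ry": 0, "rz": 0.018, "jaw": 1}, {"tx": -0.03, "ty": 0, "tz": 0.01, "rx": 0, "ry": 0, "rz": 0.019, "jaw": 1}, {"tx": -0.04, "ty": 0, "tz": 0, "rx": 0, "ry": 0, "rz": 0.019, "jaw": 1}, {"tx": -0.03, "ty": 0, "tz": 0.01, "rx": 0, "ry": 0, "rz": 0.019, "jaw": 1}, {"tx": -0.04, "ty": 0, "tz": 0, "rx": 0, "ry": 0, "rz": 0.018, "jaw": 1}, {"tx": -0.03, "ty": 0.01, "tz": 0.01, "rx": 0, "ry": 0, "rz": 0.019, "jaw": 1}, {"tx": -0.04, "ty": 0, "tz": 0, "rx": 0, "ry": 0, "rz": 0.019, "jaw": 1}]
```

View pics/s8.png

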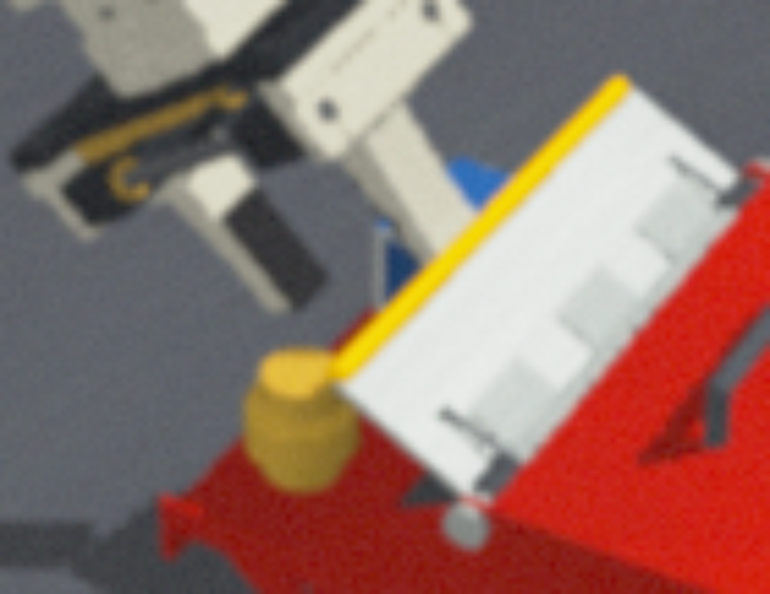

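move_arm:
  commands:
    - {"tx": -0.03, "ty": -0.01, "tz": 0.01, "rx": 0, "ry": 0, "rz": 0.019, "jaw": 1}
    - {"tx": -0.04, "ty": -0.01, "tz": 0, "rx": 0, "ry": 0, "rz": 0.018, "jaw": 1}
    - {"tx": -0.03, "ty": 0, "tz": 0.01, "rx": 0, "ry": 0, "rz": 0.019, "jaw": 1}
    - {"tx": -0.04, "ty": 0, "tz": 0, "rx": 0, "ry": 0, "rz": 0.019, "jaw": 1}
    - {"tx": -0.03, "ty": 0, "tz": 0.01, "rx": 0, "ry": 0, "rz": 0.019, "jaw": 1}
    - {"tx": -0.04, "ty": 0, "tz": 0, "rx": 0, "ry": 0, "rz": 0.018, "jaw": 1}
    - {"tx": -0.03, "ty": 0, "tz": 0.01, "rx": 0, "ry": 0, "rz": 0.019, "jaw": 1}
    - {"tx": -0.04, "ty": 0, "tz": 0, "rx": 0, "ry": 0, "rz": 0.019, "jaw": 1}

```text
time_s: 13.1
tool_pos: [0.6385, -0.1006, 0.1275]
orientation: [[-0.295, -0.742, 0.602], [-0.831, 0.511, 0.221], [-0.472, -0.435, -0.767]]
ft_force: [-2.2, 1.7, -1.3]
finger_gap: 0.998
```

```bash
python3 - <<'E'
from plan import *
a=capture("scene");b=capture("top")
cv2.imwrite("pics/s9.png",cv2.resize(a[220:330,250:390,::-1],None,fx=5.5,fy=5.4));cv2.imwrite("pics/t9.png",cv2.resize(b[110:270,270:440,::-1],None,fx=4,fy=3.7))
s,p,R=cur();pm=toB(p);print((RB.T@s['ft_force']).round(2),tipof(RB.T@R,pm),tipof(RB.T@R,pm,'push'),theta(RB.T@R,pm,88)[0])
go([(*pu(-56,96),4),(*pu(-36,96),6),(*pu(-18,96),6)],1)
E
```

```text
[-1.74  2.14 -1.66] (array([ -1.8, -14.4, 156.1]), np.float64(142.4)) (array([-63.2,  50.2, 113. ]), np.float64(99.2)) 0.8668181744111683
t 13.2 q [-0.1   0.2  -0.4  -0.75 -0.43  0.24] F [-2.1  1.7 -1.7] TCPbox [-40.3  14.4 127.7] gap 1.001
  q [-0.1   0.21 -0.39 -0.75 -0.42  0.24] err 0.0 rate frac 0.01
  q [-0.08  0.24 -0.37 -0.73 -0.41  0.21] err 0.0 rate frac 0.01
  q [-0.06  0.26 -0.34 -0.71 -0.4   0.18] err 0.0 rate frac 0.01
[{"tx": -0.01, "ty": -0.02, "tz": 0.04, "rx": 0, "ry": 0, "rz": 0, "jaw": 1}, {"tx": -0.01, "ty": -0.02, "tz": 0.05, "rx": 0, "ry": 0, "rz": 0, "jaw": 1}, {"tx": -0.01, "ty": -0.02, "tz": 0.04, "rx": 0.001, "ry": 0, "rz": 0, "jaw": 1}, {"tx": -0.01, "ty": -0.02, "tz": 0.04, "rx": 0, "ry": 0, "rz": -0.001, "jaw": 1}, {"tx": -0.04, "ty": -0.05, "tz": 0.05, "rx": 0, "ry": 0, "rz": 0, "jaw": 1}, {"tx": -0.04, "ty": -0.05, "tz": 0.06, "rx": 0, "ry": 0, "rz": 0, "jaw": 1}, {"tx": -0.04, "ty": -0.06, "tz": 0.05, "rx": 0, "ry": 0, "rz": 0, "jaw": 1}, {"tx": -0.03, "ty": -0.05, "tz": 0.05, "rx": 0, "ry": 0, "rz": 0, "jaw": 1}]
[{"tx": -0.04, "ty": -0.05, "tz": 0.06, "rx": 0, "ry": 0, "rz": 0, "jaw": 1}, {"tx": -0.04, "ty": -0.05, "tz": 0.05, "rx": 0, "ry": 0, "rz": 0, "jaw": 1}, {"tx": -0.03, "ty": -0.05, "tz": 0.05, "rx": 0, "ry": 0, "rz": 0, "jaw": 1}, {"tx": -0.04, "ty": -0.04, "tz": 0.05, "rx": 0, "ry": 0, "rz": 0, "jaw": 1}, {"tx": -0.03, "ty": -0.05, "tz": 0.04, "rx": 0, "ry": 0, "rz": 0, "jaw": 1}, {"tx": -0.04, "ty": -0.05, "tz": 0.05, "rx": 0, "ry": 0, "rz": 0, "jaw": 1}, {"tx": -0.03, "ty": -0.04, "tz": 0.05, "rx": 0, "ry": 0, "rz": 0, "jaw": 1}, {"tx": -0.04, "ty": -0.05, "tz": 0.05, "rx": 0, "ry": 0, "rz": 0, "jaw": 1}]
```

View pics/s9.png

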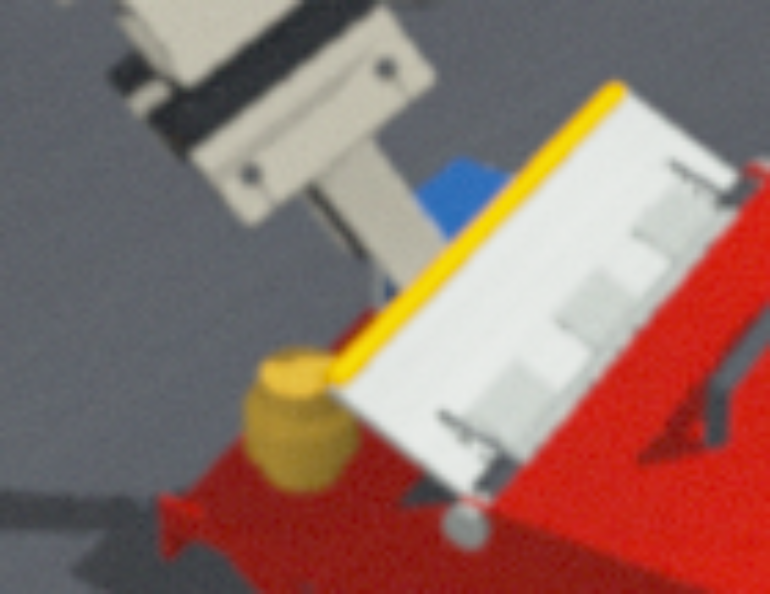

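View pics/t9.png

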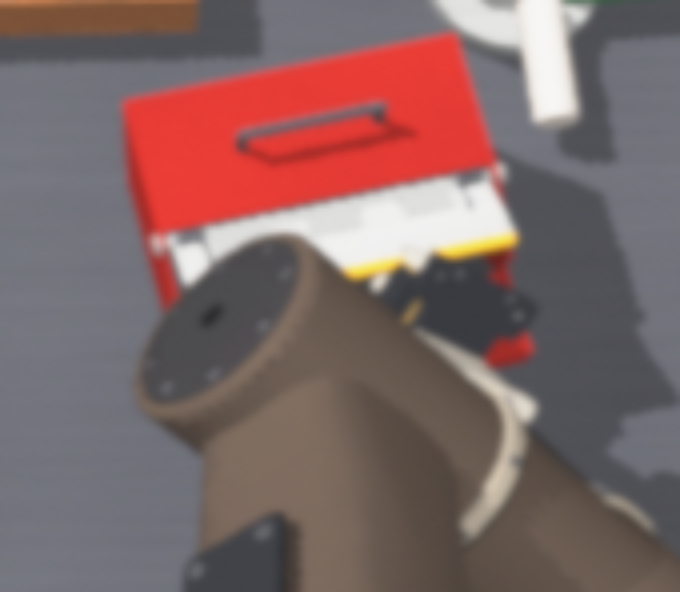

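move_arm:
  commands:
    - {"tx": -0.01, "ty": -0.02, "tz": 0.04, "rx": 0, "ry": 0, "rz": 0, "jaw": 1}
    - {"tx": -0.01, "ty": -0.02, "tz": 0.05, "rx": 0, "ry": 0, "rz": 0, "jaw": 1}
    - {"tx": -0.01, "ty": -0.02, "tz": 0.04, "rx": 0, "ry": 0, "rz": 0, "jaw": 1}
    - {"tx": -0.01, "ty": -0.02, "tz": 0.04, "rx": 0, "ry": 0, "rz": 0, "jaw": 1}
    - {"tx": -0.04, "ty": -0.05, "tz": 0.05, "rx": 0, "ry": 0, "rz": 0, "jaw": 1}
    - {"tx": -0.04, "ty": -0.05, "tz": 0.06, "rx": 0, "ry": 0, "rz": 0, "jaw": 1}
    - {"tx": -0.04, "ty": -0.05, "tz": 0.05, "rx": 0, "ry": 0, "rz": 0, "jaw": 1}
    - {"tx": 0, "ty": 0, "tz": 0, "rx": 0, "ry": 0, "rz": 0, "jaw": 1}

```text
time_s: 14.2
tool_pos: [0.6552, -0.0985, 0.1247]
orientation: [[-0.293, -0.742, 0.603], [-0.833, 0.508, 0.219], [-0.469, -0.438, -0.767]]
ft_force: [-4.5, -1.0, -1.2]
finger_gap: 1.0
```

```bash
python3 - <<'E'
from plan import *
a=capture("scene")
cv2.imwrite("pics/s10.png",cv2.resize(a[220:330,250:390,::-1],None,fx=5.5,fy=5.4))
s,p,R=cur();pm=toB(p);print((RB.T@s['ft_force']).round(2),tipof(RB.T@R,pm),tipof(RB.T@R,pm,'push'),theta(RB.T@R,pm,88)[0])
go([(*pu(-26,96),6)],1)
E
```

```text
[-4.87 -0.52 -0.77] (array([ 14.9, -15.5, 153.3]), np.float64(139.6)) (array([-46.5,  49. , 110. ]), np.float64(96.2)) 1.0599834292954973
t 14.25 q [-0.09  0.23 -0.38 -0.74 -0.42  0.22] F [-4.7 -1.5 -0.8] TCPbox [-23.6  13.2 124.8] gap 0.999
  q [-0.07  0.25 -0.35 -0.72 -0.41  0.19] err 0.0 rate frac 0.02
[{"tx": -0.04, "ty": -0.05, "tz": 0.06, "rx": 0, "ry": 0, "rz": 0, "jaw": 1}, {"tx": -0.04, "ty": -0.05, "tz": 0.05, "rx": 0, "ry": 0, "rz": 0, "jaw": 1}, {"tx": -0.05, "ty": -0.05, "tz": 0.06, "rx": 0, "ry": 0, "rz": 0, "jaw": 1}, {"tx": -0.04, "ty": -0.05, "tz": 0.05, "rx": 0, "ry": 0, "rz": 0, "jaw": 1}, {"tx": -0.04, "ty": -0.05, "tz": 0.06, "rx": 0, "ry": 0, "rz": 0, "jaw": 1}, {"tx": -0.04, "ty": -0.05, "tz": 0.05, "rx": 0, "ry": 0, "rz": 0, "jaw": 1}]
```

View pics/s10.png

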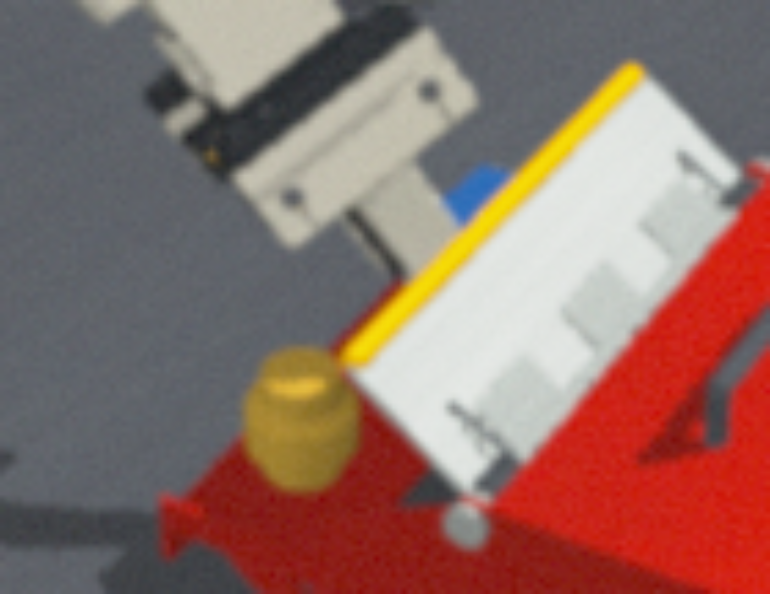

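The flap is open further and the offcut's visible blue top has shifted along the shelf, from (460,160) to (490,168). I'll keep pushing.

move_arm:
  commands:
    - {"tx": -0.04, "ty": -0.05, "tz": 0.06, "rx": 0, "ry": 0, "rz": 0, "jaw": 1}
    - {"tx": -0.04, "ty": -0.05, "tz": 0.05, "rx": 0, "ry": 0, "rz": 0, "jaw": 1}
    - {"tx": -0.05, "ty": -0.05, "tz": 0.06, "rx": 0, "ry": 0, "rz": 0, "jaw": 1}
    - {"tx": -0.04, "ty": -0.05, "tz": 0.05, "rx": 0, "ry": 0, "rz": 0, "jaw": 1}
    - {"tx": -0.04, "ty": -0.05, "tz": 0.06, "rx": 0, "ry": 0, "rz": 0, "jaw": 1}
    - {"tx": -0.04, "ty": -0.05, "tz": 0.05, "rx": 0, "ry": 0, "rz": 0, "jaw": 1}
    - {"tx": 0, "ty": 0, "tz": 0, "rx": 0, "ry": 0, "rz": 0, "jaw": 1}

```text
time_s: 15.12
tool_pos: [0.6755, -0.0934, 0.1249]
orientation: [[-0.293, -0.741, 0.604], [-0.833, 0.508, 0.219], [-0.469, -0.439, -0.767]]
ft_force: [-4.2, -1.1, -1.2]
finger_gap: 1.002
```

```bash
python3 - <<'E'
from plan import *
a=capture("scene")
cv2.imwrite("pics/s11.png",cv2.resize(a[220:330,250:390,::-1],None,fx=5.5,fy=5.4))
s,p,R=cur();pm=toB(p);print((RB.T@s['ft_force']).round(2),tipof(RB.T@R,pm),tipof(RB.T@R,pm,'push'),theta(RB.T@R,pm,88)[0])
go([(*pu(-14,96),4)],1)
E
```

```text
[-5.46 -0.79 -1.03] (array([ 35.7, -14.7, 153.5]), np.float64(139.8)) (array([-25.6,  49.8, 110.1]), np.float64(96.3)) 1.3257291542586649
t 15.175 q [-0.07  0.25 -0.35 -0.72 -0.41  0.19] F [-5.2 -1.9 -1. ] TCPbox [ -2.7  14.  124.9] gap 1.004
  q [-0.06  0.26 -0.34 -0.71 -0.4   0.17] err 0.0 rate frac 0.01
[{"tx": -0.03, "ty": -0.04, "tz": 0.05, "rx": 0, "ry": 0, "rz": 0, "jaw": 1}, {"tx": -0.04, "ty": -0.05, "tz": 0.05, "rx": 0, "ry": 0, "rz": 0, "jaw": 1}, {"tx": -0.03, "ty": -0.04, "tz": 0.04, "rx": 0, "ry": 0, "rz": 0, "jaw": 1}, {"tx": -0.03, "ty": -0.04, "tz": 0.05, "rx": 0, "ry": 0, "rz": 0, "jaw": 1}]
```

View pics/s11.png

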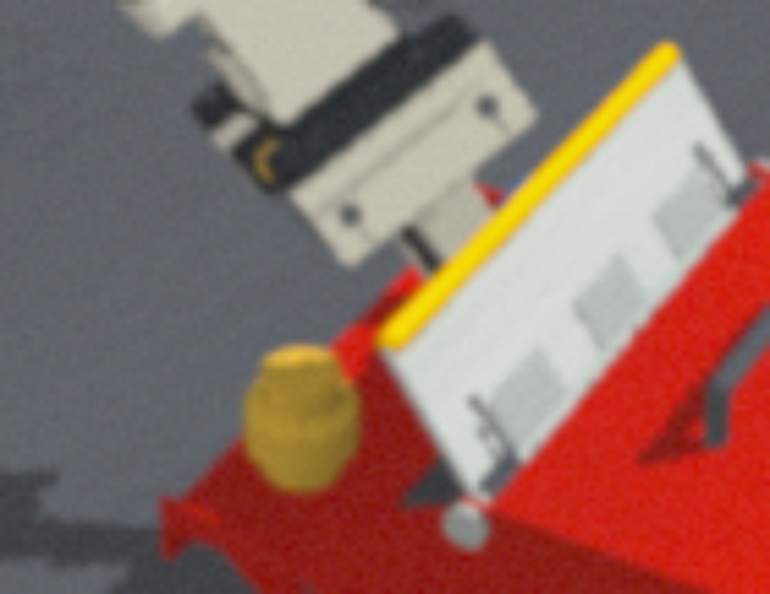

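move_arm:
  commands:
    - {"tx": -0.03, "ty": -0.04, "tz": 0.05, "rx": 0, "ry": 0, "rz": 0, "jaw": 1}
    - {"tx": -0.04, "ty": -0.05, "tz": 0.05, "rx": 0, "ry": 0, "rz": 0, "jaw": 1}
    - {"tx": -0.03, "ty": -0.04, "tz": 0.04, "rx": 0, "ry": 0, "rz": 0, "jaw": 1}
    - {"tx": -0.03, "ty": -0.04, "tz": 0.05, "rx": 0, "ry": 0, "rz": 0, "jaw": 1}
    - {"tx": 0, "ty": 0, "tz": 0, "rx": 0, "ry": 0, "rz": 0, "jaw": 1}
    - {"tx": 0, "ty": 0, "tz": 0, "rx": 0, "ry": 0, "rz": 0, "jaw": 1}

```text
time_s: 15.92
tool_pos: [0.6846, -0.091, 0.1233]
orientation: [[-0.295, -0.743, 0.601], [-0.833, 0.508, 0.22], [-0.469, -0.436, -0.768]]
ft_force: [-12.3, -3.3, 1.2]
finger_gap: 1.0
```

```bash
python3 - <<'E'
from plan import *
a=capture("scene");b=capture("top")
cv2.imwrite("pics/s12.png",cv2.resize(a[220:330,250:390,::-1],None,fx=5.5,fy=5.4));cv2.imwrite("pics/t12.png",cv2.resize(b[110:270,270:440,::-1],None,fx=4,fy=3.7))
s,p,R=cur();pm=toB(p);print((RB.T@s['ft_force']).round(2),tipof(RB.T@R,pm),tipof(RB.T@R,pm,'push'),theta(RB.T@R,pm,88)[0])
E
```

```text
[-12.35  -0.87   1.29] (array([ 45.3, -14.3, 151.6]), np.float64(137.9)) (array([-16.2,  50.2, 108.5]), np.float64(94.8)) 1.5985419175299604
```

View pics/s12.png

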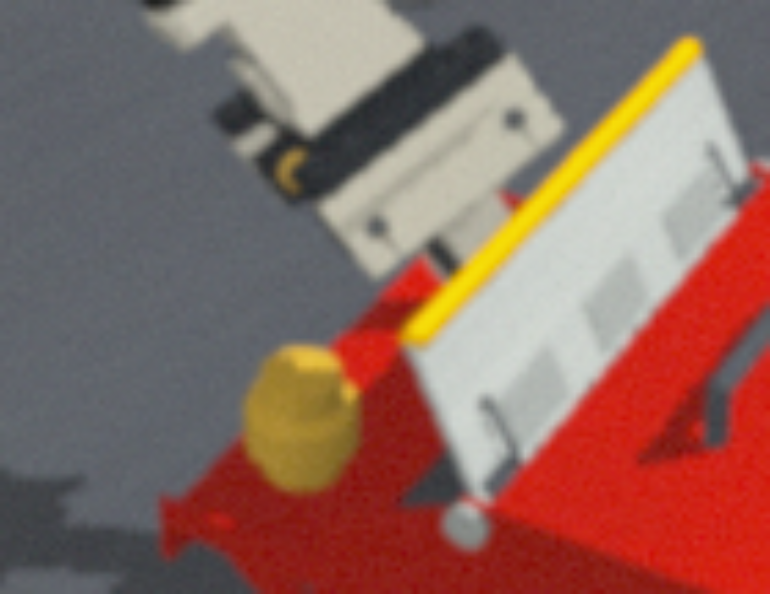

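View pics/t12.png

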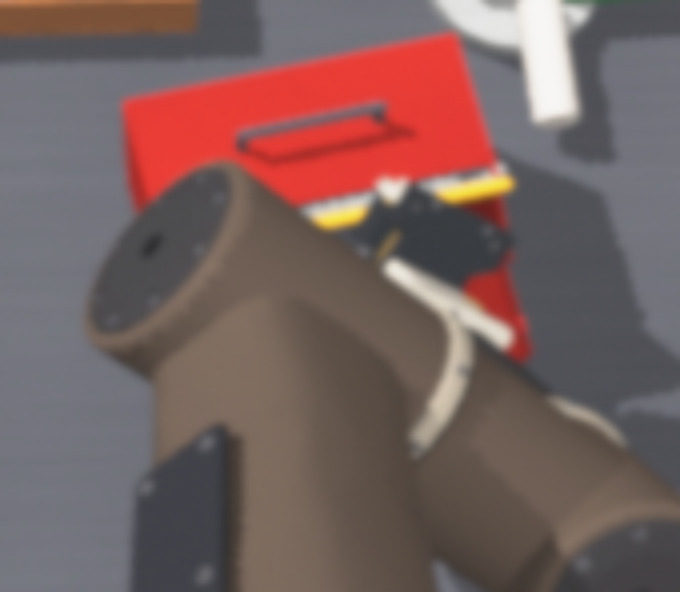

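```bash
python3 - <<'E'
from plan import *
s,p,R=cur();pm=toB(p);Rm=RB.T@R
for d in((1,0,6),(5,0,8)): print(d,theta(Rm,pm+d,88)[0],theta(Rm,pm+d,88,'body')[0],clear(Rm,pm+d,88,offon=False))
go([(Rm,pm+[1,0,6],3),(Rm,pm+[5,0,7],3)],1)
E
```

```text
(1, 0, 6) 1.7783004003613394 None {'lift': {'roof': 12.4}, 'push': {'shelf': 10.8}, 'body': {}}
(5, 0, 8) 1.9998716810813022 None {'lift': {'roof': 10.9}, 'push': {'shelf': 12.8}, 'body': {}}
t 16.025 q [-0.06  0.26 -0.34 -0.71 -0.4   0.17] F [-11.9  -3.4   1.3] TCPbox [  6.7  14.4 123.2] gap 1.0
  q [-0.06  0.26 -0.34 -0.69 -0.41  0.15] err 0.0 rate frac 0.02
  q [-0.05  0.26 -0.33 -0.68 -0.41  0.14] err 0.0 rate frac 0.01
[{"tx": -0.03, "ty": -0.03, "tz": -0.03, "rx": 0, "ry": 0, "rz": 0, "jaw": 1}, {"tx": -0.02, "ty": -0.02, "tz": -0.04, "rx": 0, "ry": 0, "rz": 0, "jaw": 1}, {"tx": -0.03, "ty": -0.03, "tz": -0.03, "rx": 0, "ry": 0, "rz": 0, "jaw": 1}, {"tx": -0.02, "ty": -0.02, "tz": 0.01, "rx": 0, "ry": 0, "rz": 0, "jaw": 1}, {"tx": -0.02, "ty": -0.03, "tz": 0.02, "rx": 0, "ry": 0, "rz": 0, "jaw": 1}, {"tx": -0.02, "ty": -0.02, "tz": 0.01, "rx": 0, "ry": 0, "rz": 0, "jaw": 1}]
```

move_arm:
  commands:
    - {"tx": -0.03, "ty": -0.03, "tz": -0.03, "rx": 0, "ry": 0, "rz": 0, "jaw": 1}
    - {"tx": -0.02, "ty": -0.02, "tz": -0.04, "rx": 0, "ry": 0, "rz": 0, "jaw": 1}
    - {"tx": -0.02, "ty": -0.02, "tz": 0.01, "rx": 0, "ry": 0, "rz": 0, "jaw": 1}
    - {"tx": 0, "ty": 0, "tz": 0, "rx": 0, "ry": 0, "rz": 0, "jaw": 1}

```text
time_s: 16.52
tool_pos: [0.6851, -0.0903, 0.1256]
orientation: [[-0.296, -0.744, 0.599], [-0.832, 0.509, 0.22], [-0.468, -0.433, -0.77]]
ft_force: [-6.5, -3.1, -6.8]
finger_gap: 1.0
```

```bash
python3 - <<'E'
from plan import *
a=capture("scene")
cv2.imwrite("pics/s13.png",cv2.resize(a[220:330,250:390,::-1],None,fx=5.5,fy=5.4))
s,p,R=cur();pm=toB(p);Rm=RB.T@R;print((RB.T@s['ft_force']).round(2),tipof(Rm,pm),tipof(Rm,pm,'push'),theta(Rm,pm,88)[0])
# retreat: back along x, then down to hook-like orientation
go([(Rm,pm+[-40,0,0],6)],1)
E
```

```text
[-7.08 -2.24 -6.35] (array([ 46. , -13.8, 153.9]), np.float64(140.2)) (array([-15.6,  50.8, 111. ]), np.float64(97.4)) 1.701374335475732
t 16.575 q [-0.06  0.26 -0.34 -0.69 -0.41  0.15] F [-6.5 -3.7 -6.3] TCPbox [  7.4  15.  125.6] gap 0.997
  q [-0.09  0.21 -0.39 -0.73 -0.42  0.22] err 0.0 rate frac 0.03
[{"tx": 0.08, "ty": 0.1, "tz": -0.11, "rx": 0, "ry": 0, "rz": 0, "jaw": 1}, {"tx": 0.07, "ty": 0.11, "tz": -0.1, "rx": 0, "ry": 0, "rz": 0, "jaw": 1}, {"tx": 0.08, "ty": 0.1, "tz": -0.11, "rx": 0, "ry": 0, "rz": 0, "jaw": 1}, {"tx": 0.08, "ty": 0.1, "tz": -0.1, "rx": 0, "ry": 0, "rz": 0, "jaw": 1}, {"tx": 0.08, "ty": 0.11, "tz": -0.11, "rx": 0, "ry": 0, "rz": 0, "jaw": 1}, {"tx": 0.07, "ty": 0.1, "tz": -0.1, "rx": 0, "ry": 0, "rz": 0, "jaw": 1}]
```

View pics/s13.png

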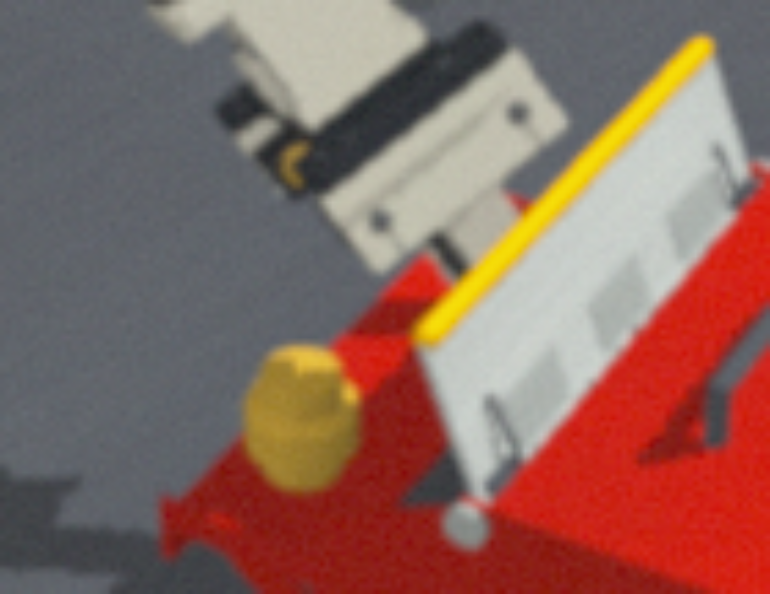

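move_arm:
  commands:
    - {"tx": 0.08, "ty": 0.1, "tz": -0.11, "rx": 0, "ry": 0, "rz": 0, "jaw": 1}
    - {"tx": 0.07, "ty": 0.11, "tz": -0.1, "rx": 0, "ry": 0, "rz": 0, "jaw": 1}
    - {"tx": 0.08, "ty": 0.1, "tz": -0.11, "rx": 0, "ry": 0, "rz": 0, "jaw": 1}
    - {"tx": 0.08, "ty": 0.1, "tz": -0.1, "rx": 0, "ry": 0, "rz": 0, "jaw": 1}
    - {"tx": 0.08, "ty": 0.11, "tz": -0.11, "rx": 0, "ry": 0, "rz": 0, "jaw": 1}
    - {"tx": 0.07, "ty": 0.1, "tz": -0.1, "rx": 0, "ry": 0, "rz": 0, "jaw": 1}
    - {"tx": 0, "ty": 0, "tz": 0, "rx": 0, "ry": 0, "rz": 0, "jaw": 1}

```text
time_s: 17.45
tool_pos: [0.6484, -0.0984, 0.1288]
orientation: [[-0.294, -0.741, 0.603], [-0.832, 0.509, 0.22], [-0.47, -0.437, -0.767]]
ft_force: [-4.4, 0.0, -2.5]
finger_gap: 0.999
```

```bash
python3 - <<'E'
from plan import *
a=capture("scene");b=capture("top")
cv2.imwrite("pics/s14.png",cv2.resize(a[220:330,250:390,::-1],None,fx=5.5,fy=5.4));cv2.imwrite("pics/t14.png",cv2.resize(b[110:270,270:440,::-1],None,fx=4,fy=3.7))
s,p,R=cur();pm=toB(p);Rm=RB.T@R;print(s['time_s'],(RB.T@s['ft_force']).round(2),tipof(Rm,pm),tipof(Rm,pm,'push'),theta(Rm,pm,88)[0])
for n,im in(("s",a),("t",b)):
    h=cv2.cvtColor(im[:,:,::-1].copy(),cv2.COLOR_BGR2HSV); m=cv2.inRange(h,(100,120,40),(125,255,255))[150:330,280:430]; print(n,(m>0).sum())
E
```

```text
17.55 [-6.13  0.77 -1.46] (array([  8.5, -14. , 157.2]), np.float64(143.5)) (array([-52.9,  50.5, 113.9]), np.float64(100.2)) 1.0193539734289276
s 178
t 0
```

View pics/s14.png

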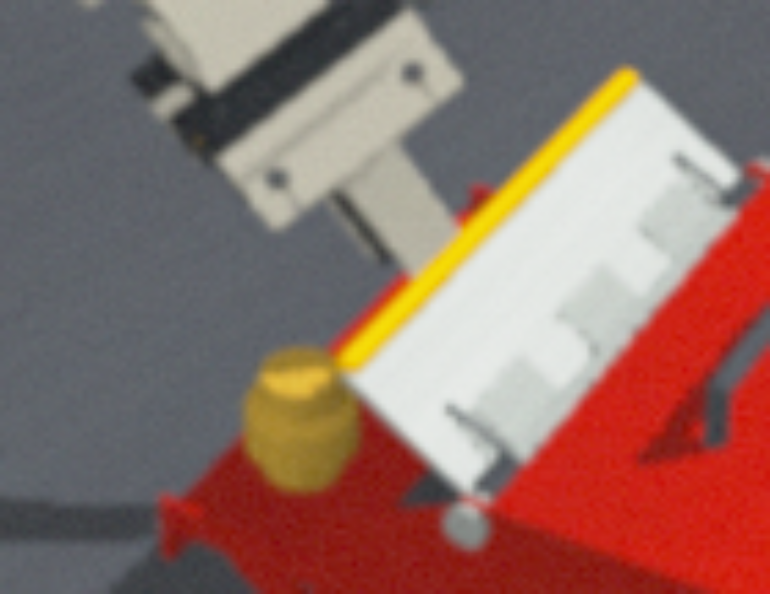

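View pics/t14.png

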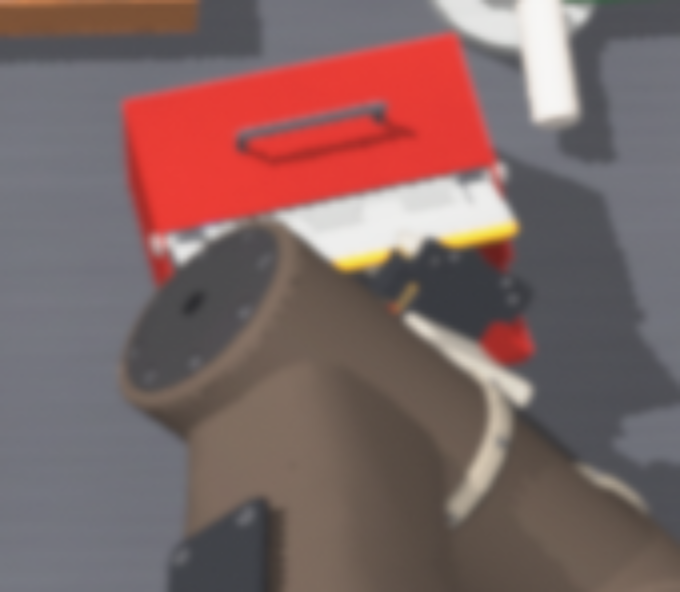

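```bash
python3 - <<'E'
from plan import *
s,p,R=cur();pm=toB(p);Rm=RB.T@R
Rh,ph=hk(1,152); 
sl=Slerp([0,1],Ro.from_matrix([Rm,Rh]))
for f in np.linspace(0,1,5):
    RR=sl(f).as_matrix();pp=pm+f*(ph-pm); t=theta(RR,pp,88)[0];print(f.round(1),tipof(RR,pp)[0],tipof(RR,pp,'push'),t.round(2),(tipof(RR,pp)[0][[0,2]]-lippt(t)).round(1),clear(RR,pp,88,offon=False))
go([(Rh,ph,8)],1)
E
```

```text
0.0 [  8.5 -14.  157.2] (array([-52.9,  50.5, 113.9]), np.float64(100.2)) 1.02 [  7.5 -16. ] {'lift': {}, 'push': {'shelf': 10.5}, 'body': {}}
0.2 [  7.5 -10.9 159.3] (array([-58.8,  44.4, 110.8]), np.float64(97.5)) 1.03 [  6.1 -14.4] {'lift': {}, 'push': {'shelf': 10.5}, 'body': {}}
0.5 [  5.9  -7.5 160.9] (array([-64.4,  37.9, 107.9]), np.float64(95.3)) 1.03 [  4.7 -12.6] {'lift': {}, 'push': {'shelf': 11.4}, 'body': {}}
0.8 [  3.7  -3.8 162.1] (array([-69.5,  30.9, 105.3]), np.float64(93.5)) 1.01 [  3.  -10.6] {'lift': {}, 'push': {'shelf': 12.5}, 'body': {}}
1.0 [  1.    0.  162.8] (array([-74.3,  23.6, 103. ]), np.float64(92.2)) 0.98 [ 1.3 -8.3] {'lift': {}, 'push': {'shelf': 13.9}, 'body': {}}
t 17.55 q [-0.09  0.21 -0.39 -0.73 -0.42  0.22] F [-6.2 -0.5 -1.5] TCPbox [-30.   14.7 128.7] gap 0.999
  q [-0.13  0.21 -0.39 -0.76 -0.45  0.74] err 0.0 rate frac 0.17
[{"tx": 0.04, "ty": 0, "tz": -0.02, "rx": 0, "ry": 0, "rz": -0.019, "jaw": 1}, {"tx": 0.05, "ty": 0.01, "tz": -0.03, "rx": 0, "ry": 0, "rz": -0.019, "jaw": 1}, {"tx": 0.04, "ty": 0.01, "tz": -0.02, "rx": 0, "ry": 0, "rz": -0.018, "jaw": 1}, {"tx": 0.05, "ty": 0.01, "tz": -0.03, "rx": 0, "ry": 0, "rz": -0.019, "jaw": 1}, {"tx": 0.04, "ty": 0.01, "tz": -0.02, "rx": 0, "ry": 0, "rz": -0.019, "jaw": 1}, {"tx": 0.04, "ty": 0.02, "tz": -0.02, "rx": 0, "ry": 0, "rz": -0.019, "jaw": 1}, {"tx": 0.04, "ty": 0.02, "tz": -0.03, "rx": 0, "ry": 0, "rz": -0.018, "jaw": 1}, {"tx": 0.04, "ty": 0.02, "tz": -0.02, "rx": 0, "ry": 0, "rz": -0.019, "jaw": 1}]
```

move_arm:
  commands:
    - {"tx": 0.04, "ty": 0, "tz": -0.02, "rx": 0, "ry": 0, "rz": -0.019, "jaw": 1}
    - {"tx": 0.05, "ty": 0.01, "tz": -0.03, "rx": 0, "ry": 0, "rz": -0.019, "jaw": 1}
    - {"tx": 0.04, "ty": 0.01, "tz": -0.02, "rx": 0, "ry": 0, "rz": -0.018, "jaw": 1}
    - {"tx": 0.05, "ty": 0.01, "tz": -0.03, "rx": 0, "ry": 0, "rz": -0.019, "jaw": 1}
    - {"tx": 0.04, "ty": 0.01, "tz": -0.02, "rx": 0, "ry": 0, "rz": -0.019, "jaw": 1}
    - {"tx": 0.04, "ty": 0.02, "tz": -0.02, "rx": 0, "ry": 0, "rz": -0.019, "jaw": 1}
    - {"tx": 0.04, "ty": 0.02, "tz": -0.03, "rx": 0, "ry": 0, "rz": -0.018, "jaw": 1}
    - {"tx": 0.04, "ty": 0.02, "tz": -0.02, "rx": 0, "ry": 0, "rz": -0.019, "jaw": 1}

```text
time_s: 18.55
tool_pos: [0.6398, -0.1117, 0.1274]
orientation: [[0.076, -0.794, 0.604], [-0.973, 0.073, 0.219], [-0.218, -0.604, -0.766]]
ft_force: [-1.2, -1.6, -3.9]
finger_gap: 1.0
```

```bash
python3 - <<'E'
from plan import *
a=capture("scene");b=capture("top")
cv2.imwrite("pics/s15.png",cv2.resize(a[220:330,250:390,::-1],None,fx=5.5,fy=5.4));cv2.imwrite("pics/t15.png",cv2.resize(b[140:240,290:410,::-1],None,fx=6,fy=6,interpolation=cv2.INTER_CUBIC))
s,p,R=cur();pm=toB(p);Rm=RB.T@R;print(s['time_s'],(RB.T@s['ft_force']).round(2),tipof(Rm,pm),tipof(Rm,pm,'push'),theta(Rm,pm,88)[0])
E
```

```text
18.65 [-1.47 -0.83 -2.61] (array([  1.5,  -0.3, 162.6]), np.float64(151.8)) (array([-73.8,  23.3, 102.8]), np.float64(92.0)) 0.9854565339856021
```

View pics/s15.png

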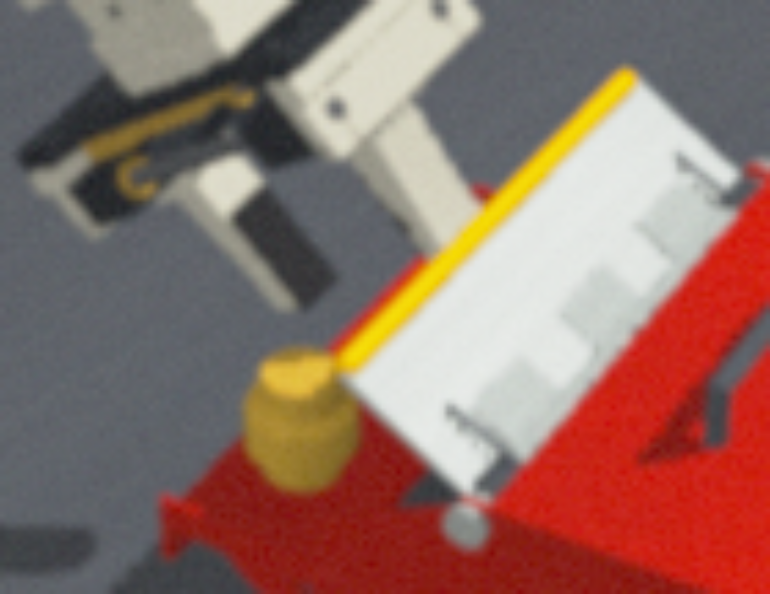

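View pics/t15.png

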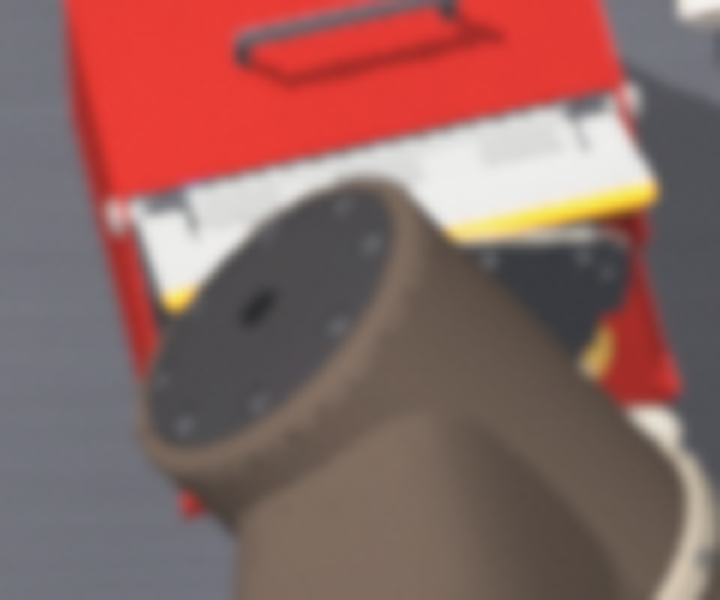

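```bash
python3 - <<'E'
from plan import *
s,p,R=cur();pm=toB(p);Rm=RB.T@R
for a in((50,25,20),(45,25,20),(45,25,35)):
    Rh,ph=hk(3,152,0,a); q,e=ik(B(ph),RB@Rh,s['q']); 
    f=q[1]-q[2]; W=Ro.from_euler('z',q[0]).apply([.6017*np.sin(q[1])+.4638*np.cos(f),0,-.1789+.3781+.6017*np.cos(q[1])-.4638*np.sin(f)])
    W2=B(ph)-.3781*(RB@Rh)[:,2]
    sl=Slerp([0,1],Ro.from_matrix([Rm,Rh]))
    print(a,q.round(2),e.round(4),project("top",[W,W2]).round(0).tolist(),[tipof(sl(f).as_matrix(),pm+f*(ph-pm))[0].tolist()+[round(theta(sl(f).as_matrix(),pm+f*(ph-pm),88)[0],2)] for f in(.5,1)],clear(Rh,ph,88,offon=False))
q=s['q'];f=q[1]-q[2]; W=Ro.from_euler('z',q[0]).apply([.6017*np.sin(q[1])+.4638*np.cos(f),0,-.1789+.3781+.6017*np.cos(q[1])-.4638*np.sin(f)])
print("now",project("top",[W,p-.3781*R[:,2]]).round(0).tolist(), "want clear", project("top",[B([0,53,110])]))
E
```

```text
(50, 25, 20) [-0.26  0.28 -0.25 -0.84 -0.75  1.11] 0.0 [[411.0, 188.0], [457.0, 261.0]] [[1.5, -9.5, 158.5, np.float64(0.98)], [3.0, -0.0, 158.6, np.float64(0.97)]] {'lift': {}, 'push': {'shelf': 13.3}, 'body': {}}
(45, 25, 20) [-0.34  0.31 -0.25 -0.98 -0.79  1.28] 0.0 [[438.0, 193.0], [460.0, 272.0]] [[1.5, -9.4, 158.8, np.float64(0.98)], [3.0, -0.0, 159.3, np.float64(0.97)]] {'lift': {}, 'push': {'shelf': 6.1}, 'body': {}}
(45, 25, 35) [-0.35  0.3  -0.24 -0.97 -0.8   1.01] 0.0 [[440.0, 192.0], [463.0, 271.0]] [[2.2, -0.1, 164.4, np.float64(1.01)], [3.0, -0.0, 166.1, np.float64(1.04)]] {'lift': {}, 'push': {'shelf': 13.3}, 'body': {}}
now [[361.0, 218.0], [427.0, 279.0]] want clear [[336.41030769 194.61344757]]
```

```bash
python3 - <<'E'
from plan import *
go([(*hk(3,152,0,(45,25,35)),6)],1)
E
```

```text
t 18.65 q [-0.13  0.21 -0.39 -0.76 -0.45  0.74] F [-1.3 -1.1 -2.6] TCPbox [-41.5   3.6 127.3] gap 1.002
  q [-0.35  0.3  -0.24 -0.97 -0.8   1.01] err 0.0 rate frac 0.15
[{"tx": -0.02, "ty": -0.01, "tz": 0, "rx": -0.001, "ry": -0.012, "rz": 0.002, "jaw": 1}, {"tx": -0.01, "ty": -0.01, "tz": -0.01, "rx": -0.001, "ry": -0.011, "rz": 0.002, "jaw": 1}, {"tx": -0.02, "ty": -0.01, "tz": 0, "rx": 0, "ry": -0.012, "rz": 0.003, "jaw": 1}, {"tx": -0.01, "ty": -0.02, "tz": 0, "rx": -0.001, "ry": -0.011, "rz": 0.002, "jaw": 1}, {"tx": -0.02, "ty": -0.01, "tz": 0, "rx": -0.001, "ry": -0.012, "rz": 0.002, "jaw": 1}, {"tx": -0.01, "ty": -0.01, "tz": 0, "rx": -0.001, "ry": -0.011, "rz": 0.002, "jaw": 1}]
```

move_arm:
  commands:
    - {"tx": -0.02, "ty": -0.01, "tz": 0, "rx": -0.001, "ry": -0.012, "rz": 0.002, "jaw": 1}
    - {"tx": -0.01, "ty": -0.01, "tz": -0.01, "rx": -0.001, "ry": -0.011, "rz": 0.002, "jaw": 1}
    - {"tx": -0.02, "ty": -0.01, "tz": 0, "rx": 0, "ry": -0.012, "rz": 0.003, "jaw": 1}
    - {"tx": -0.01, "ty": -0.02, "tz": 0, "rx": -0.001, "ry": -0.011, "rz": 0.002, "jaw": 1}
    - {"tx": -0.02, "ty": -0.01, "tz": 0, "rx": -0.001, "ry": -0.012, "rz": 0.002, "jaw": 1}
    - {"tx": -0.01, "ty": -0.01, "tz": 0, "rx": -0.001, "ry": -0.011, "rz": 0.002, "jaw": 1}
    - {"tx": 0, "ty": 0, "tz": 0, "rx": 0, "ry": 0, "rz": 0, "jaw": 1}

```text
time_s: 19.52
tool_pos: [0.6407, -0.1085, 0.1295]
orientation: [[0.167, -0.809, 0.563], [-0.898, 0.11, 0.425], [-0.406, -0.577, -0.709]]
ft_force: [-3.2, 2.9, -1.6]
finger_gap: 1.001
```

```bash
python3 - <<'E'
from plan import *
b=capture("top")
cv2.imwrite("pics/t16.png",cv2.resize(b[140:240,290:410,::-1],None,fx=6,fy=6,interpolation=cv2.INTER_CUBIC))
s,p,R=cur();pm=toB(p);Rm=RB.T@R;print(s['time_s'],(RB.T@s['ft_force']).round(2),tipof(Rm,pm),tipof(Rm,pm,'push'),theta(Rm,pm,88)[0])
E
```

```text
19.575 [-2.26  1.66 -2.46] (array([  2.7,   0. , 165.3]), np.float64(151.3)) (array([-73.4,  27.3, 108.1]), np.float64(94.1)) 1.0237068158136948
```

View pics/t16.png

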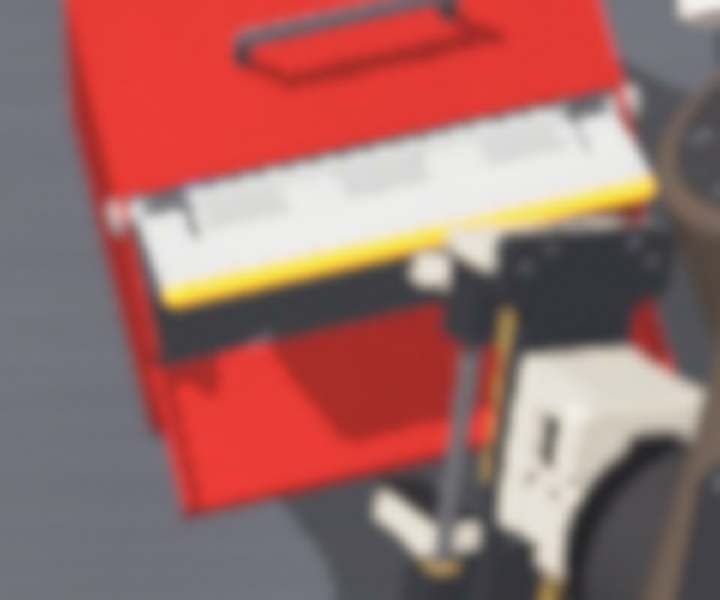

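```bash
python3 - <<'E'
from plan import *
b=capture("top")
c=b[180:206,312:370]
print(np.array2string(b[192:200,326:342].reshape(8,16,3)[:,:,:].tolist().__len__() and b[194:199,328:341],threshold=9999))
cv2.imwrite("pics/t17.png",cv2.resize(c[:,:,::-1],None,fx=13,fy=13,interpolation=cv2.INTER_NEAREST))
for z in(.09,.08,.07,.12): print(z,toB(onplane("top",[(334.2,196.7)],z)[0]).round(1), toB(onplane("top",[(324.,199.)],z)[0]).round(1))
E
```

```text
[[[ 61  62  66]
  [ 62  63  67]
  [ 62  63  67]
  [ 62  63  67]
  [ 64  65  69]
  [ 66  67  71]
  [ 68  68  73]
  [ 67  67  71]
  [ 65  64  68]
  [ 65  62  66]
  [ 66  61  65]
  [ 70  62  65]
  [ 74  60  64]]

 [[ 62  63  67]
  [ 62  63  66]
  [ 65  64  68]
  [ 70  67  72]
  [ 76  71  77]
  [ 82  76  81]
  [ 85  77  83]
  [ 83  72  77]
  [ 81  64  68]
  [ 84  61  65]
  [ 91  60  63]
  [ 98  59  62]
  [106  57  59]]

 [[ 68  63  67]
  [ 74  63  67]
  [ 85  67  71]
  [100  74  78]
  [112  80  85]
  [122  82  88]
  [124  79  85]
  [116  70  74]
  [114  61  63]
  [118  56  57]
  [127  54  55]
  [135  53  53]
  [141  51  51]]

 [[100  62  66]
  [117  64  67]
  [137  69  72]
  [153  75  78]
  [166  79  82]
  [176  78  81]
  [175  72  74]
  [161  62  62]
  [150  53  53]
  [148  49  48]
  [154  48  46]
  [159  47  45]
  [161  46  44]]

 [[157  61  62]
  [176  63  63]
  [193  66  65]
  [205  70  69]
  [213  71  69]
  [217  69  67]
  [214  63  59]
  [196  55  51]
  [175  49  45]
  [166  47  43]
  [166  46  41]
  [167  45  40]
  [167  44  41]]]
0.09 [ 1.5 57.5 90. ] [ 1.7 84.9 90. ]
0.08 [ 4.3 56.2 80. ] [ 4.5 83.9 80. ]
0.07 [ 7.1 55.  70. ] [ 7.3 83.  70. ]
0.12 [ -6.9  61.1 120. ] [ -6.7  87.9 120. ]
```

View pics/t17.png

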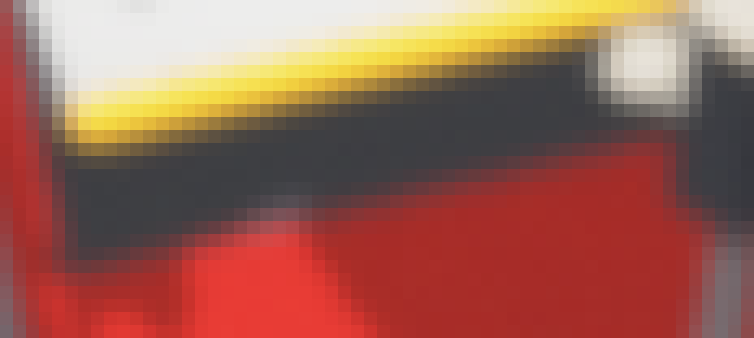

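The top view shows the shelf's left half empty and bare dark ramp behind the fold, with no blue left (the pale speck is sunlight). The offcut is in the bin. Next I'll lower the flap gently and withdraw.

```bash
python3 - <<'E'
from plan import *
W=[(*hk(0,150,0),5),(*hk(-7,126,0),5),(*hk(-5,107,0),4),(*hk(-2,99,0),2),(*hk(-14,97,0),2),(*hk(-75,100,0),4)]
for R,p,n in W: print(tipof(R,p)[0],tipof(R,p,'push')[0],theta(R,p,88)[0],clear(R,p,88,offon=False))
go(W,1)
E
```

```text
[  0.    0.  160.8] [-75.3  23.6 101. ] 0.9423275734989522 {'lift': {}, 'push': {'shelf': 13.6}, 'body': {}}
[ -7.    0.  136.8] [-82.3  23.6  77. ] 0.5363634217839568 {'lift': {}, 'push': {}, 'body': {}}
[ -5.    0.  117.8] [-80.3  23.6  58. ] 0.2463742744734761 {'lift': {}, 'push': {}, 'body': {}}
[ -2.    0.  109.8] [-77.3  23.6  50. ] 0.14239943511637956 {'lift': {'shelf': 9.0}, 'push': {}, 'body': {'union': 10.9}}
[-14.    0.  107.8] [-89.3  23.6  48. ] None {'lift': {'shelf': 7.0}, 'push': {}, 'body': {}}
[-75.    0.  110.8] [-150.3   23.6   51. ] None {'lift': {}, 'push': {}, 'body': {}}
t 19.625 q [-0.34  0.3  -0.24 -0.97 -0.8   1.01] F [-2.   0.3 -2. ] TCPbox [-39.7   6.6 129.9] gap 0.994
  q [-0.13  0.21 -0.39 -0.76 -0.44  0.74] err 0.0 rate frac 0.18
  q [-0.16  0.24 -0.4  -0.84 -0.44  0.85] err 0.0 rate frac 0.05
  q [-0.18  0.28 -0.39 -0.9  -0.43  0.92] err 0.0 rate frac 0.05
  q [-0.19  0.29 -0.39 -0.92 -0.42  0.95] err 0.0 rate frac 0.03
  q [-0.2   0.28 -0.4  -0.94 -0.43  0.98] err 0.0 rate frac 0.04
  q [-0.29  0.22 -0.48 -0.98 -0.47  1.09] err 0.0 rate frac 0.07
[{"
[... 997 characters left out ...]
, "rz": 0, "jaw": 1}, {"tx": 0.03, "ty": 0.07, "tz": 0.1, "rx": 0, "ry": 0, "rz": 0, "jaw": 1}, {"tx": 0.02, "ty": 0.03, "tz": 0.1, "rx": 0, "ry": 0, "rz": 0, "jaw": 1}, {"tx": 0.01, "ty": 0.03, "tz": 0.1, "rx": 0, "ry": 0, "rz": 0, "jaw": 1}]
[{"tx": 0.03, "ty": 0.13, "tz": -0.08, "rx": 0, "ry": 0, "rz": 0, "jaw": 1}, {"tx": 0.02, "ty": 0.13, "tz": -0.07, "rx": 0, "ry": 0, "rz": 0, "jaw": 1}, {"tx": 0.05, "ty": 0.28, "tz": -0.26, "rx": 0, "ry": 0, "rz": 0, "jaw": 1}, {"tx": 0.04, "ty": 0.28, "tz": -0.25, "rx": 0, "ry": 0, "rz": 0, "jaw": 1}, {"tx": 0.05, "ty": 0.27, "tz": -0.26, "rx": 0, "ry": 0, "rz": 0, "jaw": 1}, {"tx": 0.04, "ty": 0.28, "tz": -0.26, "rx": 0, "ry": 0, "rz": 0, "jaw": 1}]
```

move_arm:
  commands:
    - {"tx": 0.02, "ty": 0.02, "tz": 0, "rx": 0.001, "ry": 0.014, "rz": -0.003, "jaw": 1}
    - {"tx": 0.02, "ty": 0.02, "tz": 0, "rx": 0.001, "ry": 0.013, "rz": -0.002, "jaw": 1}
    - {"tx": 0.02, "ty": 0.03, "tz": 0.01, "rx": 0.001, "ry": 0.014, "rz": -0.003, "jaw": 1}
    - {"tx": 0.02, "ty": 0.02, "tz": 0, "rx": 0.001, "ry": 0.014, "rz": -0.003, "jaw": 1}
    - {"tx": 0.02, "ty": 0.02, "tz": 0, "rx": 0.001, "ry": 0.014, "rz": -0.002, "jaw": 1}
    - {"tx": 0.03, "ty": 0.1, "tz": 0.07, "rx": 0, "ry": 0, "rz": 0, "jaw": 1}
    - {"tx": 0.03, "ty": 0.1, "tz": 0.07, "rx": 0, "ry": 0, "rz": 0, "jaw": 1}
    - {"tx": 0.04, "ty": 0.1, "tz": 0.07, "rx": 0, "ry": 0, "rz": 0, "jaw": 1}

```text
time_s: 20.62
tool_pos: [0.6327, -0.1114, 0.1105]
orientation: [[0.076, -0.795, 0.601], [-0.972, 0.076, 0.223], [-0.222, -0.601, -0.767]]
ft_force: [-6.0, 1.9, -0.7]
finger_gap: 1.0
```

move_arm:
  commands:
    - {"tx": 0.03, "ty": 0.1, "tz": 0.07, "rx": 0, "ry": 0, "rz": 0, "jaw": 1}
    - {"tx": 0.03, "ty": 0.1, "tz": 0.07, "rx": 0, "ry": 0, "rz": 0, "jaw": 1}
    - {"tx": 0.02, "ty": 0.06, "tz": 0.1, "rx": 0, "ry": 0, "rz": 0, "jaw": 1}
    - {"tx": 0.03, "ty": 0.06, "tz": 0.1, "rx": 0, "ry": 0, "rz": 0, "jaw": 1}
    - {"tx": 0.02, "ty": 0.06, "tz": 0.1, "rx": 0, "ry": 0, "rz": 0, "jaw": 1}
    - {"tx": 0.03, "ty": 0.07, "tz": 0.1, "rx": 0, "ry": 0, "rz": 0, "jaw": 1}
    - {"tx": 0.02, "ty": 0.03, "tz": 0.1, "rx": 0, "ry": 0, "rz": 0, "jaw": 1}
    - {"tx": 0, "ty": 0, "tz": 0, "rx": 0, "ry": 0, "rz": 0, "jaw": 1}

```text
time_s: 21.62
tool_pos: [0.6333, -0.1122, 0.0769]
orientation: [[0.074, -0.796, 0.601], [-0.972, 0.076, 0.221], [-0.221, -0.601, -0.768]]
ft_force: [-6.6, 0.6, -3.6]
finger_gap: 1.001
```

```bash
python3 - <<'E'
from plan import *
a=capture("scene")
cv2.imwrite("pics/s18.png",cv2.resize(a[220:330,250:390,::-1],None,fx=5.5,fy=5.4))
s,p,R=cur();pm=toB(p);Rm=RB.T@R;print(s['time_s'],(RB.T@s['ft_force']).round(2),tipof(Rm,pm),tipof(Rm,pm,'push'),theta(Rm,pm,88)[0])
go([(*hk(-75,98,0),5),(*hk(-130,160,0),4)],1)
E
```

```text
21.675 [-5.74  2.17 -4.01] (array([ -4.7,   0.4, 112.2]), np.float64(101.4)) (array([-80.2,  24.1,  52.7]), np.float64(41.9)) 0.11314341152427129
t 21.675 q [-0.19  0.28 -0.39 -0.91 -0.43  0.94] F [-6.1  0.9 -4. ] TCPbox [-47.9   4.4  77. ] gap 1.0
  q [-0.29  0.22 -0.48 -0.99 -0.48  1.11] err 0.0 rate frac 0.08
  q [-0.3   0.05 -0.54 -0.83 -0.55  0.93] err 0.0 rate frac 0.15
[{"tx": 0.05, "ty": 0.28, "tz": -0.21, "rx": 0, "ry": 0, "rz": 0, "jaw": 1}, {"tx": 0.05, "ty": 0.28, "tz": -0.21, "rx": 0, "ry": 0, "rz": 0, "jaw": 1}, {"tx": 0.05, "ty": 0.27, "tz": -0.21, "rx": 0.001, "ry": 0, "rz": 0, "jaw": 1}, {"tx": 0.06, "ty": 0.28, "tz": -0.21, "rx": 0, "ry": 0, "rz": 0, "jaw": 1}, {"tx": 0.05, "ty": 0.28, "tz": -0.21, "rx": 0, "ry": 0, "rz": -0.001, "jaw": 1}, {"tx": -0.04, "ty": 0.03, "tz": -0.51, "rx": 0, "ry": 0, "rz": 0, "jaw": 1}, {"tx": -0.04, "ty": 0.02, "tz": -0.52, "rx": 0, "ry": 0, "rz": 0, "jaw": 1}, {"tx": -0.05, "ty": 0.03, "tz": -0.51, "rx": 0, "ry": 0, "rz": 0, "jaw": 1}]
[{"tx": -0.04, "ty": 0.03, "tz": -0.52, "rx": 0, "ry": 0, "rz": 0, "jaw": 1}]
```

View pics/s18.png

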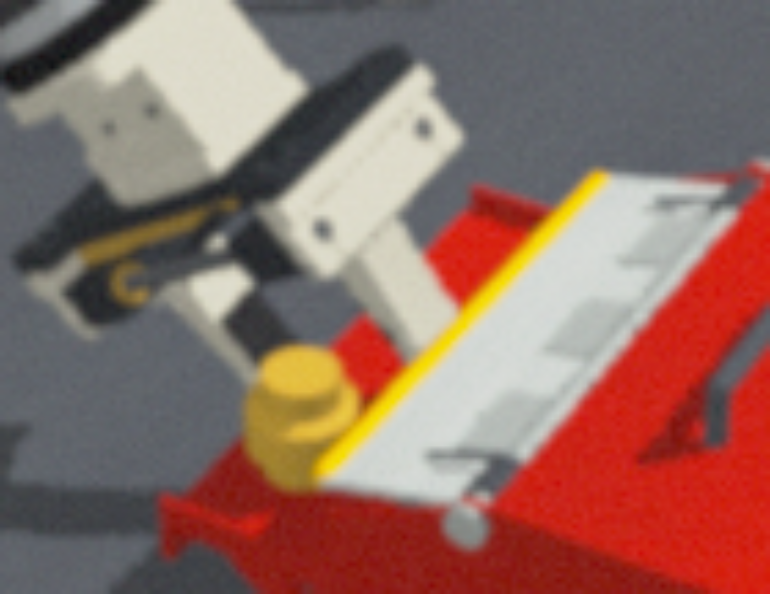

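The flap is nearly closed on the finger, the shelf is empty apart from the union, and the rim is visible at (510,205). I'll withdraw now.

move_arm:
  commands:
    - {"tx": 0.05, "ty": 0.28, "tz": -0.21, "rx": 0, "ry": 0, "rz": 0, "jaw": 1}
    - {"tx": 0.05, "ty": 0.28, "tz": -0.21, "rx": 0, "ry": 0, "rz": 0, "jaw": 1}
    - {"tx": 0.05, "ty": 0.28, "tz": -0.21, "rx": 0, "ry": 0, "rz": 0, "jaw": 1}
    - {"tx": 0.05, "ty": 0.28, "tz": -0.21, "rx": 0, "ry": 0, "rz": 0, "jaw": 1}
    - {"tx": 0.05, "ty": 0.28, "tz": -0.21, "rx": 0, "ry": 0, "rz": 0, "jaw": 1}
    - {"tx": -0.04, "ty": 0.03, "tz": -0.51, "rx": 0, "ry": 0, "rz": 0, "jaw": 1}
    - {"tx": -0.04, "ty": 0.03, "tz": -0.52, "rx": 0, "ry": 0, "rz": 0, "jaw": 1}
    - {"tx": -0.04, "ty": 0.03, "tz": -0.52, "rx": 0, "ry": 0, "rz": 0, "jaw": 1}

```text
time_s: 22.68
tool_pos: [0.5239, -0.1361, 0.1217]
orientation: [[0.074, -0.794, 0.603], [-0.973, 0.076, 0.22], [-0.22, -0.603, -0.767]]
ft_force: [0.4, -0.3, 0.6]
finger_gap: 1.0
```

move_arm:
  commands:
    - {"tx": -0.04, "ty": 0.03, "tz": -0.8, "rx": 0, "ry": 0, "rz": 0, "jaw": 1}
    - {"tx": -0.04, "ty": 0.03, "tz": -0.9, "rx": 0, "ry": 0, "rz": 0, "jaw": 1}
    - {"tx": 0, "ty": 0, "tz": -0.9, "rx": 0, "ry": 0, "rz": 0, "jaw": 1}
    - {"tx": 0, "ty": 0, "tz": -0.5, "rx": 0, "ry": 0, "rz": 0, "jaw": 1}
    - {"tx": 0, "ty": 0, "tz": 0, "rx": 0, "ry": 0, "rz": 0, "jaw": 1}
    - {"tx": 0, "ty": 0, "tz": 0, "rx": 0, "ry": 0, "rz": 0, "jaw": 1}
    - {"tx": 0, "ty": 0, "tz": 0, "rx": 0, "ry": 0, "rz": 0, "jaw": 1}

```text
time_s: 23.55
tool_pos: [0.4479, -0.1595, 0.2146]
orientation: [[0.074, -0.795, 0.602], [-0.972, 0.076, 0.221], [-0.221, -0.602, -0.767]]
ft_force: [0.3, -0.2, 0.7]
finger_gap: 1.002
```

```bash
python3 - <<'E'
from plan import *
a=capture("scene");b=capture("top")
cv2.imwrite("pics/s20.png",a[:,:,::-1]);cv2.imwrite("pics/t20.png",b[:,:,::-1])
s,p,R=cur();print(s['time_s'],s['ft_force'].round(2),p.round(3),np.abs(s['dq']).max())
E
```

```text
23.65 [ 0.11 -0.26 -0.18] [ 0.448 -0.16   0.215] 0.0024287591268296006
```

View pics/s20.png

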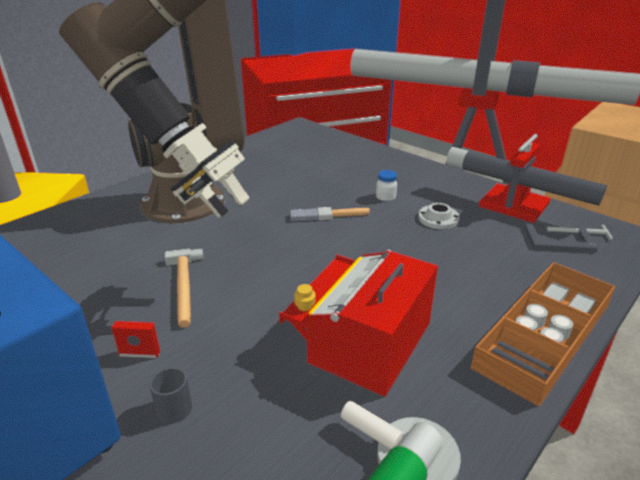

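View pics/t20.png

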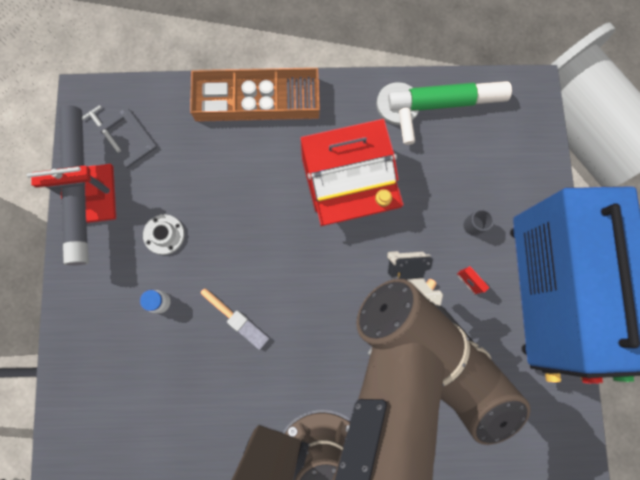

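The flap is closed, with the lip back at its first position. The shelf holds only the union at (384,198), unmoved, the bystanders are in place, and the hand is clear with no force on it.

```bash
python3 -c "
from workcell import env; print(env.close_job())"
```

```text
the job is handed in; nothing more can be done
None
```

The offcut is in the box: I held the flap up with one fingertip and pushed the offcut along the shelf under it with the other until it went over the edge. Then I lowered the flap on the finger, took the hand away and handed the job in at about 23.7 s.

- **First hook attempt missed:** the fingertips are about 11 mm thick, not the 21 mm I had assumed. The tip came up just in front of the lip without touching it, so nothing moved. I corrected the model and hooked the lip on the second try.
- **Flap:** it stayed held while the offcut passed under it, open about 0.85 rad at the start of the push and about 1.6–1.7 rad at the end. These angles are worked out from the hand's pose.
- **Forces:** the highest wrist force I read was about 19 N, while lifting the flap.
- **Offcut:** I did not see it actually fall, because the flap and wrist hid it. With the flap still held up, a top view showed the shelf clear on that side, the visible part of the ramp bare and no blue left.
- **Final check before handing in:** pictures showed the flap closed, only the union standing on the shelf at its original spot, and everything else on the bench where it was. The force reading was about zero with the hand clear.

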